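# Hook the lug shells out of the bin and load the ratchet index table

### The arm

A 6-joint arm with a two-finger parallel gripper is mounted at the origin on the work surface. World frame = base frame: x ahead of the robot, y to its left, z up, the work surface at z = 0. Lengths are in mm, angles in rad, forces in N, time in s.
With the tool pointing down it reaches from about 350 to 775 mm from the base axis. Payload 7.3 kg.
Tool frame: the origin (TCP) lies on the centre line of the jaws, within the pads' length; the fingertips stand 22 mm ahead of it and the grasp point (between the pads) lies 3 mm ahead of it; x points along the fingers, z is the direction in which the jaws open and shut, and the axes are right-handed (so a half turn about x gives the same grasp; the last joint's range is limited). The gripper opens to 92 mm and grips with 3 to 60 N. Pads are 19 mm wide; open, the fingers measure 130 mm over their backs; the gripper's body (75 mm by 190 mm) begins 47 mm behind the grasp point.
Start: joints at [-1.342, 0.342, 1.524, -0, 1.275, -0.146], TCP at [192.219, -488.567, 214.741] pointing down, gripper open.
Joint ranges: [-2.53, 2.53], [-0.77, 2.02], [0.04, 2.7], [-1, 4.14], [0.28, 2.66], [-3.11, 3.11]. Speed limits (rad/s): [2.57, 2.57, 3.14, 3.14, 3.14, 3.14].

### API

Orientations are given as [roll, pitch, yaw] about the fixed x, y, z axes, in that order (R = Rz(yaw) Ry(pitch) Rx(roll)).
In Python, from plant import readout, imaging, bot gives the robot as it stands.
- The arm moves only by the tool arm_command, never from a script. Its argument "plan" is a list of rows, each an object of numbers: "tx", "ty", "tz": the shift along the tool's x, y, z in cm; "wx", "wy", "wz": the turn, a rotation vector about the tool's x, y, z in rad; "jaw": the opening, from -1 (shut) to 1 (fully open). In form: [{"tx": .., "ty": .., "tz": .., "wx": .., "wy": .., "wz": .., "jaw": ..}, ...]. A call has 1 to 20 rows; each row shifts and turns the commanded pose from where the row before left it, along the tool's axes as they then stand; what a row does not reach is not made up. A row lasts 1/10 s, in which the tool goes at most 50 mm and 8.59 degrees, less where a joint would pass 70% of its speed; a pose out of reach is approached as far as the arm can. A call with a gripper value outside its range is refused whole. The fingers move at their own pace and stop on an object; the grip force is fixed at half the most. Time passes only in rows, so rows that do not move let the fingers close. It gives the time, the measured TCP pose, the force and the opening at its end, in the units of the state.
- readout.get_obs(): the state, without advancing time (a new reading comes with each control period).
- imaging.capture(name): name is "scene" or "side" or "wrist"; returns the picture (384x512x3 uint8, blue, green, red); there is no depth.
- imaging.get_calibration(name): a dict with "fx", "fy", "cx", "cy" (pixels), "dist" ([k1, k2, p1, p2, k3] as OpenCV has them; the pictures are not rectified), "position" and "rotation" of the camera in the world; the wrist camera has in their place "mount" (4x4, takes a point from camera to tool coordinates, whose origin is the TCP and whose axes are the tool frame's). Camera axes: x right, y up, looking along -z (the intrinsics and any distortion apply to the point x, -y, -z); pixel columns grow to the right and rows downward; lengths in mm; the calibration is good to about 2 mm. A picture is of the moment at which its call begins: read the wrist's pose just before it. get_calibration takes no time and is no camera call.
- bot.close_job(): hands the job in, once; it reports no verdict.
The state is a dict: "time": time; "joint_positions": joint angles; "dq": joint speeds; "tau": joint torques, N m; "tool_pos": TCP position; "tcp_rot": TCP orientation; "contact_force": force on the tool from outside, world axes, zero at the start; "moment": the same for the moment, N m; "grip_width": finger opening in mm.
Only numpy, scipy, OpenCV 4.12 (cv2) and the standard library are available. Lean on these libraries where they do the work, as an engineer would, in place of code of your own. Each camera call takes 0.05 s, during which the arm holds its last target.

### The job

Lift the drop gate of the covered parts bin all the way up, drag every copper lug shell out of its narrow lane with the hooked pick, and load the shells one to a nest on the ratchet index table, working its lever stroke by stroke to bring an empty nest round to the opening in front of the clear guard. When all shells sit fully down in their nests, the pick must lie back on its rubber mat and the gate must be fully shut; leave the hoop claw, the walnut key handle and the washer where they are.

Things in the scene. Friction and masses are not known exactly. Their poses are not given: they have to be found in the camera images.
- bin: low fixed parts bin: three parallel lanes under a clear cover, open only at the mouths. Origin on the counter at the bin's middle; x points INTO the lanes, z up. Lanes: x = -80 mm (mouths) to +80 mm (back wall), 46 mm wide, at y = -70, 0, +70 mm, floor is the bare counter, cover 70 to 74 mm up. Gate and two guide posts (145 mm tall, at y = -113, +113 mm) stand at x = -86 mm
- mouth0 (a point): centre of the mouth of the lane at y = -70 mm of the bin, on the counter; axes as the bin's
- mouth1 (a point): the same for the lane at y = 0
- mouth2 (a point): the same for the lane at y = +70 mm
- gate (a joint): height of the steel drop gate in m: 0 = shut, 0.066 = fully up (its plate then stands over the mouths, 70 to 132 mm above the counter). Slides straight up and down with about 7 N of friction (lifting takes about 10 N, pushing down 5 N) and stays where it is left
- gate_bar (a point): middle of the gate's pull bar: round steel, 10 mm thick, 100 mm long along the bin's y axis, 106 mm over the counter with the gate shut, 172 mm with it up; 32 mm above the cover, so it can be pinched from above. Axes as the bin's
- shell0_mid (a point): centre (15 mm above the underside) of a copper lug shell, if present: a hollow casting like a trough, 80 mm long (x), 36 wide (y), 30 high, walls 4 mm, open top, inside 72 x 28 mm, bosses on its floor up to 11 mm above the underside, about 120 g; ends alike. Two or three are present, one to a lane, lengthwise, near end 15 to 50 mm inside the mouth
- shell1_mid (a point): centre (15 mm above the underside) of a copper lug shell, if present: a hollow casting like a trough, 80 mm long (x), 36 wide (y), 30 high, walls 4 mm, open top, inside 72 x 28 mm, bosses on its floor up to 11 mm above the underside, about 120 g; ends alike. Two or three are present, one to a lane, lengthwise, near end 15 to 50 mm inside the mouth
- shell2_mid (a point): centre (15 mm above the underside) of a copper lug shell, if present: a hollow casting like a trough, 80 mm long (x), 36 wide (y), 30 high, walls 4 mm, open top, inside 72 x 28 mm, bosses on its floor up to 11 mm above the underside, about 120 g; ends alike. Two or three are present, one to a lane, lengthwise, near end 15 to 50 mm inside the mouth
- mat: thin rubber mat for the pick, fixed: 230 mm (x) by 80 mm (y), 3 mm thick; origin at the centre of its underside
- pick_grip (a point): centre of the pick's wooden handle, a box 90 mm long (x), 26 wide (y), 28 high; 14 mm above its underside. x points to the hook: a 7 mm thick shank leaves the handle 9 mm above this point (axis), runs to x = 125 mm and bends straight down there. On a flat surface the pick stands on its handle, hook down. About 140 g
- pick_tip (a point): lower end of the pick's hook, 7 mm thick: 125 mm ahead of pick_grip and 12 mm lower; it hangs 17.5 mm below the underside of the shank
- axis (a point): fixed upright axis of the index table, at the dial's top face (44 mm up). -x points to the opening in front of the guard, z up. Round base plate 10 mm thick, 158 mm radius. A clear guard, top 96 mm up, covers x = -35 to 172, y = -135 to 135 mm: only the nest at the station can be reached
- station (a point): loading station: the point 82 mm from the axis to the table's -x, on the dial's top face (44 mm), where the centre of a nest's floor stands when the nest is in the opening
- nest0 (a point): centre of the floor of a nest on the dial (floor 44 mm over the counter); x points outward, along the nest. The pocket takes one shell lengthwise with 4 mm play at the ends and 3 mm at the sides; rim 12 mm high with a 60 mm gap for fingers in the middle of both long sides. Four nests, 90 degrees apart
- nest1 (a point): centre of the floor of a nest on the dial (floor 44 mm over the counter); x points outward, along the nest. The pocket takes one shell lengthwise with 4 mm play at the ends and 3 mm at the sides; rim 12 mm high with a 60 mm gap for fingers in the middle of both long sides. Four nests, 90 degrees apart
- nest2 (a point): centre of the floor of a nest on the dial (floor 44 mm over the counter); x points outward, along the nest. The pocket takes one shell lengthwise with 4 mm play at the ends and 3 mm at the sides; rim 12 mm high with a 60 mm gap for fingers in the middle of both long sides. Four nests, 90 degrees apart
- nest3 (a point): centre of the floor of a nest on the dial (floor 44 mm over the counter); x points outward, along the nest. The pocket takes one shell lengthwise with 4 mm play at the ends and 3 mm at the sides; rim 12 mm high with a 60 mm gap for fingers in the middle of both long sides. Four nests, 90 degrees apart
- dial (a joint): angle of the dial in rad, counter-clockwise from above, the only way it turns. 0: nest0 at the station, pi/2: nest1, pi: nest2, 3*pi/2: nest3, and so on round. 12 ratchet teeth: each full stroke brings it to the next multiple of pi/6 (give or take 2 degrees, as it settles on its backstop pawl), so three strokes bring the next nest. Starts between stations
- lever (a joint): angle of the ratchet lever in rad, counter-clockwise from above about the table's axis: 0 = rest, 0.593 = full stroke, at its stop. Only a stroke up to the stop moves the dial a whole tooth; about 6 N at the grip. A spring brings it back to 0, where it catches the next tooth
- lever_grip (a point): on the lever's upright round handle (20 mm thick grip from 63 to 108 mm over the counter), 85 mm over the counter, 190 mm from the axis; at rest it stands 222 degrees counter-clockwise from the index table's x axis
- claw: black steel hoop claw, 62 mm, bystander
- key_handle: walnut T-shaped drum key handle, 95 mm, bystander
- washer: grey rubber washer, 64 mm across, bystander
There are look-alikes about, which are no part of the job. There is more than one size of the mat; the job needs the larger.

How it is judged (in metres and radians):
On the way, in this order (a step that is already met when the one before it is completed fails the run):
1. the gate is lifted all the way up (value of joint gate above 0.056 m), for 0.2 s.
2. every shell has been dragged out of its lane, clear of the bin (x of each of shell0_mid, shell1_mid, shell2_mid in the frame of bin below -0.118 m), for 0.2 s.
3. every shell sits down in a nest of the index table (((horizontal distance between shell0_mid and nest0 below 0.01 m and height (world z) of shell0_mid between 0.05 and 0.067 m) or (horizontal distance between shell0_mid and nest1 below 0.01 m and height (world z) of shell0_mid between 0.05 and 0.067 m) or (horizontal distance between shell0_mid and nest2 below 0.01 m and height (world z) of shell0_mid between 0.05 and 0.067 m) or (horizontal distance between shell0_mid and nest3 below 0.01 m and height (world z) of shell0_mid between 0.05 and 0.067 m)) and ((horizontal distance between shell1_mid and nest0 below 0.01 m and height (world z) of shell1_mid between 0.05 and 0.067 m) or (horizontal distance between shell1_mid and nest1 below 0.01 m and height (world z) of shell1_mid between 0.05 and 0.067 m) or (horizontal distance between shell1_mid and nest2 below 0.01 m and height (world z) of shell1_mid between 0.05 and 0.067 m) or (horizontal distance between shell1_mid and nest3 below 0.01 m and height (world z) of shell1_mid between 0.05 and 0.067 m)) and ((horizontal distance between shell2_mid and nest0 below 0.01 m and height (world z) of shell2_mid between 0.05 and 0.067 m) or (horizontal distance between shell2_mid and nest1 below 0.01 m and height (world z) of shell2_mid between 0.05 and 0.067 m) or (horizontal distance between shell2_mid and nest2 below 0.01 m and height (world z) of shell2_mid between 0.05 and 0.067 m) or (horizontal distance between shell2_mid and nest3 below 0.01 m and height (world z) of shell2_mid between 0.05 and 0.067 m))), for 0.2 s.
At the end, for the whole second after the job is handed in: Every shell present lies down in a nest, centre within 10 mm of the nest's centre seen from above and at most 8 mm too high; the gate is down within 7 mm; the pick lies on the mat, handle centre and hook tip within its outline (2 mm over at most), not propped up; all at rest (all of step 3 and value of joint gate below 0.007 m and x of pick_grip in the frame of mat between -0.117 and 0.117 m and y of pick_grip in the frame of mat between -0.042 and 0.042 m and x of pick_tip in the frame of mat between -0.117 and 0.117 m and y of pick_tip in the frame of mat between -0.042 and 0.042 m and height (world z) of pick_grip below 0.026 m and linear speed of each of pick, shell0, shell1, shell2 below 0.02 m/s); the robot touches nothing.
It fails at once if the hoop claw is shifted more than 30 mm (distance of claw from where it was at the start of the episode above 0.03 m).
It fails at once if the walnut key handle is shifted more than 30 mm (distance of key_handle from where it was at the start of the episode above 0.03 m).
It fails at once if the washer is shifted more than 30 mm (distance of washer from where it was at the start of the episode above 0.03 m).
Of shell0, shell1, shell2 only 2 to 3 are there at a start; the rules pass over those that are not, and their reading is None.
At some moment in a run one of pick may be knocked a few centimetres aside while the robot is not near it.
Once in a run the grip may slacken for a moment while it holds something.
It also fails if it takes over 210 s, if anything falls off the work surface, if the arm or the gripper's body presses on something with over 40 N, if the wrist force passes 120 N, or if a joint passes its speed limit or range.

## Working session

There is one attempt and no reset: what is moved stays moved. The work goes in short steps, Python scripts to look and compute and a tool call to move; the robot and the scene stay as the last step left them, time stands still between calls to the robot, and variables do not carry over. Pictures are saved under pics/ and viewed, and the job is handed in when it is done.

Besides the shell and the picture viewer there is one more tool, called after ">>>" as a command line: name --argument value ..., lists and objects as JSON in quotes. arm_command: Moves the arm, as the interface text tells. Its arguments: {"type":"object","properties":{"plan":{"type":"array"}},"required":["plan"]}

```bash
ls; mkdir -p pics; python3 - <<'E'
from plant import readout, imaging, bot
import cv2
print(readout.get_obs())
for n in ["scene","side","wrist"]:
    im=imaging.capture(n); cv2.imwrite(f"pics/{n}0.png",im); print(n,imaging.get_calibration(n))
E
```

```text
pics
{'time': 0.0, 'joint_positions': array([-1.34198889e+00,  3.42697961e-01,  1.52502988e+00, -2.79351125e-05,
        1.27539899e+00, -1.46001283e-01]), 'dq': array([-0.00108427,  0.0002338 , -0.0003662 , -0.00146506,  0.00194308,
       -0.00149157]), 'tau': array([ 7.40061532e-04, -4.31245816e+01, -2.44218886e+01,  7.17497477e-02,
        5.57788624e-02, -1.62716506e-04]), 'tool_pos': array([ 192.11209144, -488.12211755,  214.05334461]), 'tcp_rot': array([3.01300141, 1.56926192, 1.81702196]), 'contact_force': array([0.60970212, 0.72791762, 0.26302158]), 'moment': array([-0.00923043,  0.03083531, -0.04023431]), 'grip_width': 91.73984759789637}
scene {'fx': 485.3033088013907, 'fy': 485.3033088013907, 'cx': 253.7989888301423, 'cy': 196.57592395068815, 'dist': array([-0.09273057,  0.        ,  0.        ,  0.        ,  0.        ]), 'position': array([1384.84630027,  435.05328909,  982.56807899]), 'rotation': array([0.81838541, 0.00269229, 2.05072037])}
side {'fx': 490.7412550160895, 'fy': 490.7412550160895, 'cx': 262.61658661552036, 'cy': 192.05982060032463, 'dist': array([-0.06830499,  0.        ,  0.        ,  0.        ,  0.        ]), 'position': array([-35.149886  , 730.31621264, 762.44967153]), 'rotation': array([ 0.94008122,  0.00366969, -2.4956222 ])}
wrist {'fx': 266.9861350126519, 'fy': 266.9861350126519, 'cx': 257.5113398173454, 'cy': 195.13417556330361, 'dist': array([-0.01446989,  0.        ,  0.        ,  0.        ,  0.        ]), 'mount': array([[-3.98297635e-04,  3.07751457e-01, -9.51466701e-01,
        -1.71443739e+02],
       [-9.79055930e-04,  9.51466200e-01,  3.07751704e-01,
         8.52844715e+01],
       [ 9.99999441e-01,  1.05411589e-03, -7.76608485e-05,
         3.00296368e-01],
       [ 0.00000000e+00,  0.00000000e+00,  0.00000000e+00,
         1.00000000e+00]])}
```

```bash
cat > h.py <<'E'
import numpy as np, cv2
from scipy.spatial.transform import Rotation as Ro
from plant import readout, imaging, bot
def rpy(v): return Ro.from_euler('xyz',v).as_matrix()
def cam(n,obs=None):
    c=imaging.get_calibration(n)
    K=np.array([[c['fx'],0,c['cx']],[0,c['fy'],c['cy']],[0,0,1]]); d=np.array(c['dist'])
    if n=='wrist':
        o=obs or readout.get_obs(); T=np.eye(4);T[:3,:3]=rpy(o['tcp_rot']);T[:3,3]=o['tool_pos']
        M=T@np.array(c['mount']); R,p=M[:3,:3],M[:3,3]
    else: R,p=rpy(c['rotation']),np.array(c['position'])
    return K,d,R@np.diag([1,-1,-1]),p   # OpenCV axes
def proj(C,P):
    K,d,R,p=C; P=np.atleast_2d(np.array(P,float)); q=(P-p)@R
    return cv2.projectPoints(q.reshape(-1,1,3),np.zeros(3),np.zeros(3),K,d)[0].reshape(-1,2)
def back(C,uv,z):
    K,d,R,p=C; uv=np.array(uv,float).reshape(-1,1,2)
    q=cv2.undistortPoints(uv,K,d).reshape(-1,2); r=np.c_[q,np.ones(len(q))]@R.T
    return p+r*((z-p[2])/r[:,2])[:,None]
def crop(im,x0,y0,x1,y1,f,name):
    c=cv2.resize(im[y0:y1,x0:x1],None,fx=f,fy=f,interpolation=cv2.INTER_CUBIC)
    for x in range(x0 - x0%20+20,x1,20):
        cv2.line(c,((x-x0)*f,0),((x-x0)*f,6),(0,0,255),1); cv2.putText(c,str(x),((x-x0)*f-10,16),0,.35,(0,0,255),1)
    for y in range(y0-y0%20+20,y1,20):
        cv2.line(c,(0,(y-y0)*f),(6,(y-y0)*f),(0,0,255),1); cv2.putText(c,str(y),(8,(y-y0)*f+4),0,.35,(0,0,255),1)
    cv2.imwrite('pics/'+name,c)
def pose(xy,yaw):
    T=np.eye(4);T[:3,:3]=Ro.from_euler('z',yaw).as_matrix();T[:2,3]=xy;return T
def tw(T,P): return np.atleast_2d(np.array(P,float))@T[:3,:3].T+T[:3,3]
E
python3 - <<'E'
from h import *
s=cv2.imread('pics/scene0.png'); d=cv2.imread('pics/side0.png')
crop(s,310,170,440,310,5,'a1.png'); crop(s,95,130,295,275,4,'a2.png')
crop(d,80,190,290,370,3,'a3.png'); crop(d,190,100,390,250,4,'a4.png')
print(back(cam('scene'),[(370,245),(262,228),(180,200),(215,280),(270,298)],0))
print(back(cam('side'),[(265,322),(243,222),(290,170),(160,295)],0))
E
```

```text
[[ 4.80563484e+02  3.13811783e+02  1.13686838e-13]
 [ 5.57630753e+02  2.71206813e+01  0.00000000e+00]
 [ 5.68028972e+02 -2.38405798e+02  0.00000000e+00]
 [ 7.71611428e+02  3.05113377e+00  1.13686838e-13]
 [ 7.56828941e+02  1.49560983e+02 -1.13686838e-13]]
[[ 3.34567693e+02  2.36852642e+02  0.00000000e+00]
 [ 5.59540054e+02  2.53891721e+01  1.13686838e-13]
 [ 5.97237094e+02 -2.31604168e+02  0.00000000e+00]
 [ 5.48652143e+02  3.11451000e+02  0.00000000e+00]]
```

```bash
cat > fit.py <<'E'
from h import *
from scipy.optimize import least_squares
S=cam('scene');D=cam('side')
def fit(model,sc,sd,x0,name):
    def res(v):
        T=pose(v[:2],v[2]); r=[]
        for k,uv in sc.items(): r.append(proj(S,tw(T,model[k]))[0]-uv)
        for k,uv in sd.items(): r.append(proj(D,tw(T,model[k]))[0]-uv)
        return np.concatenate(r)
    s=least_squares(res,x0,x_scale=[100,100,1],loss='soft_l1',f_scale=1.5)
    print(name,np.round(s.x,3)); 
    r=res(s.x).reshape(-1,2); print(dict(zip([('s',k) for k in sc]+[('d',k) for k in sd],np.round(r,1).tolist())))
    return s.x
E
python3 - <<'E'
from fit import *
m={'p-':(-86,-113,145),'p+':(-86,113,145),'b-':(-86,-55,109),'b+':(-86,55,109)}
for f in(0,):
  a=(365.6,181.4);b=(329.2,235.6)
  # gate side faces world -y/-x; x into lanes ~ (+x,+y)
  fit(m,{'p-':b,'p+':a,'b-':(338.4,230),'b+':(354.4,205)},{'p-':(150,208),'p+':(230,256.7),'b-':(173.3,235),'b+':(208.3,257.7)},[500,300,1.2],'bin')
m={'c1':(115,40,3),'c2':(115,-40,3),'c3':(-115,-40,3),'c4':(-115,40,3)}
fit(m,{'c3':(265.5,198.75),'c4':(290,205),'c1':(261.3,262),'c2':(234.3,253.8)},{'c2':(215,200),'c3':(292.5,230),'c4':(275.5,249.5),'c1':(195.5,216)},[560,27,0.2],'mat')
m={'b-':(172,-135,96),'b+':(172,135,96),'f-':(-35,-135,96),'f+':(-35,135,96),'h':(0,0,50),'L':(190*np.cos(np.radians(222)),190*np.sin(np.radians(222)),108)}
fit(m,{'b-':(105,201),'b+':(192,234),'f-':(149,159),'f+':(222.5,196),'L':(172,136)},{'b+':(216,147.5),'b-':(275,109.5),'f+':(277.5,172.5),'f-':(332.5,129.5),'L':(367,137.5)},[590,-230,0.],'table')
E
```

```text
bin [520.638 330.857   1.509]
{('s', 'p-'): [0.5, -0.3], ('s', 'p+'): [-0.2, -0.9], ('s', 'b-'): [-0.5, 0.1], ('s', 'b+'): [0.7, -1.5], ('d', 'p-'): [0.1, -0.3], ('d', 'p+'): [-0.2, 0.7], ('d', 'b-'): [-2.6, -2.0], ('d', 'b+'): [0.4, -0.2]}
mat [5.55902e+02 3.10560e+01 9.20000e-02]
{('s', 'c3'): [-0.3, -1.5], ('s', 'c4'): [0.8, -0.7], ('s', 'c1'): [0.4, -0.4], ('s', 'c2'): [-0.8, -1.1], ('d', 'c2'): [-0.9, -0.6], ('d', 'c3'): [-0.2, -0.2], ('d', 'c4'): [-0.3, -0.1], ('d', 'c1'): [-0.7, 0.0]}
table [ 5.70695e+02 -2.18431e+02  1.40000e-02]
{('s', 'b-'): [-0.5, -0.0], ('s', 'b+'): [-2.2, 0.7], ('s', 'f-'): [0.7, -1.4], ('s', 'f+'): [7.6, -11.2], ('s', 'L'): [-0.3, -0.2], ('d', 'b+'): [-2.2, -0.5], ('d', 'b-'): [-2.1, -0.1], ('d', 'f+'): [0.8, 0.1], ('d', 'f-'): [0.8, -0.4], ('d', 'L'): [-0.1, 0.2]}
```

```bash
cat >> h.py <<'E'
BIN=pose((520.6,330.9),1.509); MAT=pose((555.9,31.0),0.092); TAB=pose((570.7,-218.4),0.014)
def st():
    o=readout.get_obs(); R=rpy(o['tcp_rot'])
    print('t %.2f'%o['time'],'p',np.round(o['tool_pos'],1),'z-yaw %.3f'%np.arctan2(R[1,2],R[0,2]),'down',np.round(R[:,0],3),'F',np.round(o['contact_force'],1),'w %.1f'%o['grip_width'],'q',np.round(o['joint_positions'],2))
    return o,R
def go(p,zyaw=None,tilt=0.,pos=None):
    """tool down, jaw axis at world yaw zyaw; prints rotation (rotvec, first) then shift in cm in the new tool frame"""
    o,R=st()
    if zyaw is None: zyaw=np.arctan2(R[1,2],R[0,2])
    z=np.array([np.cos(zyaw),np.sin(zyaw),0]); x=np.array([0,0,-1.]); 
    Rt=np.c_[x,np.cross(z,x),z]
    w=Ro.from_matrix(R.T@Rt).as_rotvec()
    d=Rt.T@(np.array(p)-(o['tool_pos'] if pos is None else pos))/10
    print('rot',np.round(w,3),'rows>=%.1f'%(np.linalg.norm(w)/.14),' shift cm',np.round(d,2),'rows>=%.1f'%(np.linalg.norm(d)/4.5)); return Rt
E
python3 - <<'E'
from h import *
b=tw(BIN,[-86,0,0])[0]; print(b)
go([b[0],b[1],215],1.509); go([b[0],b[1],215],1.509-np.pi)
E
```

```text
[515.28889773 245.06415555   0.        ]
t 0.15 p [ 192.1 -488.2  214.2] z-yaw -1.196 down [-0.     0.001 -1.   ] F [-0.3 -1.   0.6] w 91.7 q [-1.34  0.34  1.52  0.    1.28 -0.15]
rot [-2.705e+00 -0.000e+00 -2.000e-03] rows>=19.3  shift cm [ -0.08 -27.72  75.18] rows>=17.8
t 0.15 p [ 192.1 -488.2  214.2] z-yaw -1.196 down [-0.     0.001 -1.   ] F [-0.3 -1.   0.6] w 91.7 q [-1.34  0.34  1.52  0.    1.28 -0.15]
rot [ 0.437 -0.001  0.   ] rows>=3.1  shift cm [ -0.08  27.72 -75.18] rows>=17.8
```

>>> arm_command --plan '[{"wx": 0.11, "ty": 1.38, "tz": -3.7}, {"wx": 0.11, "ty": 1.38, "tz": -3.7}, {"wx": 0.11, "ty": 1.38, "tz": -3.7}, {"wx": 0.107, "ty": 1.38, "tz": -3.7}, {"ty": 1.38, "tz": -3.7}, {"ty": 1.38, "tz": -3.7}, {"ty": 1.38, "tz": -3.7}, {"ty": 1.38, "tz": -3.7}, {"ty": 1.38, "tz": -3.7}, {"ty": 1.38, "tz": -3.7}, {"ty": 1.38, "tz": -3.7}, {"ty": 1.38, "tz": -3.7}, {"ty": 1.38, "tz": -3.7}, {"ty": 1.38, "tz": -3.7}, {"ty": 1.38, "tz": -3.7}, {"ty": 1.38, "tz": -3.7}, {"ty": 1.38, "tz": -3.7}, {"ty": 1.38, "tz": -3.7}, {}, {}]'

```text
invalid input at $.plan[0]: expected keys tx, ty, tz, wx, wy, wz, jaw
```

```bash
python3 - <<'E'
from h import *
b=tw(BIN,[-86,0,0])[0]
go([b[0],b[1],215],1.509-np.pi)
C=cam('wrist'); im=imaging.capture('wrist')
pts=[(-86,-113,145),(-86,113,145),(-86,-50,106),(-86,50,106),(80,93,74),(80,-93,74),(-80,93,74),(-80,-93,74)]
print(np.round(proj(C,tw(BIN,pts)),1).tolist())
cv2.imwrite('pics/w1.png',im); crop(im,0,0,512,300,1,'w1c.png')
E
```

```text
t 0.15 p [ 192.1 -488.2  214.2] z-yaw -1.196 down [-0.     0.001 -1.   ] F [-0.3 -1.   0.6] w 91.7 q [-1.34  0.34  1.52  0.    1.28 -0.15]
rot [ 0.437 -0.001  0.   ] rows>=3.1  shift cm [ -0.08  27.72 -75.18] rows>=17.8
[[8629.1, 10417.9], [-253.2, -168.9], [64.2, -14.3], [-339.9, -317.7], [-355.5, -245.5], [886.1, 848.6], [-409.9, -328.4], [-121.2, -260.2]]
```

>>> arm_command --plan '[{"tx": 0, "ty": 0, "tz": 0, "wx": 0.11, "wy": 0, "wz": 0, "jaw": 1}, {"tx": 0, "ty": 0, "tz": 0, "wx": 0.11, "wy": 0, "wz": 0, "jaw": 1}, {"tx": 0, "ty": 0, "tz": 0, "wx": 0.11, "wy": 0, "wz": 0, "jaw": 1}, {"tx": 0, "ty": 0, "tz": 0, "wx": 0.107, "wy": 0, "wz": 0, "jaw": 1}, {"tx": 0, "ty": 1.73, "tz": -4.7, "wx": 0, "wy": 0, "wz": 0, "jaw": 1}, {"tx": 0, "ty": 1.73, "tz": -4.7, "wx": 0, "wy": 0, "wz": 0, "jaw": 1}, {"tx": 0, "ty": 1.73, "tz": -4.7, "wx": 0, "wy": 0, "wz": 0, "jaw": 1}, {"tx": 0, "ty": 1.73, "tz": -4.7, "wx": 0, "wy": 0, "wz": 0, "jaw": 1}, {"tx": 0, "ty": 1.73, "tz": -4.7, "wx": 0, "wy": 0, "wz": 0, "jaw": 1}, {"tx": 0, "ty": 1.73, "tz": -4.7, "wx": 0, "wy": 0, "wz": 0, "jaw": 1}, {"tx": 0, "ty": 1.73, "tz": -4.7, "wx": 0, "wy": 0, "wz": 0, "jaw": 1}, {"tx": 0, "ty": 1.73, "tz": -4.7, "wx": 0, "wy": 0, "wz": 0, "jaw": 1}, {"tx": 0, "ty": 1.73, "tz": -4.7, "wx": 0, "wy": 0, "wz": 0, "jaw": 1}, {"tx": 0, "ty": 1.73, "tz": -4.7, "wx": 0, "wy": 0, "wz": 0, "jaw": 1}, {"tx": 0, "ty": 1.73, "tz": -4.7, "wx": 0, "wy": 0, "wz": 0, "jaw": 1}, {"tx": 0, "ty": 1.73, "tz": -4.7, "wx": 0, "wy": 0, "wz": 0, "jaw": 1}, {"tx": 0, "ty": 1.73, "tz": -4.7, "wx": 0, "wy": 0, "wz": 0, "jaw": 1}, {"tx": 0, "ty": 1.73, "tz": -4.7, "wx": 0, "wy": 0, "wz": 0, "jaw": 1}, {"tx": 0, "ty": 1.73, "tz": -4.7, "wx": 0, "wy": 0, "wz": 0, "jaw": 1}, {"tx": 0, "ty": 1.73, "tz": -4.7, "wx": 0, "wy": 0, "wz": 0, "jaw": 1}]'

```text
time: 2.2
tool_pos: [515.0, 245.7, 214.5]
tcp_rot: [-0.326, 1.57, -1.959]
contact_force: [1.5, 0.5, 0.4]
grip_width: 91.8
```

```bash
cat > look.py <<'E'
from h import *
def look(name,pts=None,T=None,show=True,x=(0,0,512,384)):
    o=readout.get_obs(); C=cam('wrist',o); im=imaging.capture('wrist')
    np.save('pics/'+name+'.npy',np.r_[o['tool_pos'],o['tcp_rot']])
    cv2.imwrite('pics/'+name+'.png',im)
    if pts is not None:
        q=proj(C,tw(T,pts)); print(np.round(q,1).tolist())
    return C,im
E
python3 - <<'E'
from look import *
b=tw(BIN,[-86,0,0])[0]
go([b[0],b[1],215],1.509-np.pi)
look('w1',[(-86,-113,145),(-86,113,145),(-86,-50,111),(-86,50,111),(80,93,74),(80,-93,74),(-80,93,74),(-80,-93,74)],BIN)
E
```

```text
t 2.20 p [515.  245.7 214.5] z-yaw -1.633 down [-0. -0. -1.] F [1.5 0.5 0.4] w 91.8 q [ 0.31  0.43  1.4  -0.    1.32  1.94]
rot [-0.  0.  0.] rows>=0.0  shift cm [-0.05  0.03  0.06] rows>=0.0
[[258.5, 73.5], [258.5, 300.0], [258.4, 144.9], [258.4, 233.7], [132.6, 250.8], [108.6, 101.9], [253.7, 250.8], [252.8, 101.3]]
```

>>> arm_command --plan '[{"tx": 3.5, "ty": 0.03, "tz": 0.03, "wx": 0, "wy": 0, "wz": 0, "jaw": 0.3}, {"tx": 3.5, "ty": 0, "tz": 0, "wx": 0, "wy": 0, "wz": 0, "jaw": 0}, {"tx": 2.5, "ty": 0, "tz": 0, "wx": 0, "wy": 0, "wz": 0, "jaw": 0}, {"tx": 1.1, "ty": 0, "tz": 0, "wx": 0, "wy": 0, "wz": 0, "jaw": 0}, {"tx": 0, "ty": 0, "tz": 0, "wx": 0, "wy": 0, "wz": 0, "jaw": -1}, {"tx": 0, "ty": 0, "tz": 0, "wx": 0, "wy": 0, "wz": 0, "jaw": -1}, {"tx": 0, "ty": 0, "tz": 0, "wx": 0, "wy": 0, "wz": 0, "jaw": -1}, {"tx": 0, "ty": 0, "tz": 0, "wx": 0, "wy": 0, "wz": 0, "jaw": -1}, {"tx": 0, "ty": 0, "tz": 0, "wx": 0, "wy": 0, "wz": 0, "jaw": -1}]'

```text
time: 3.15
tool_pos: [515.4, 243.3, 109.6]
tcp_rot: [1.895, 1.569, 0.262]
contact_force: [-0.2, -0.2, -0.1]
grip_width: 24.8
```

```bash
python3 - <<'E'
from look import *
st()
import os
v=np.load('pics/w1.npy'); C=cam('wrist',{'tool_pos':v[:3],'tcp_rot':v[3:]})
im=cv2.imread('pics/w1.png'); crop(im,90,60,290,260,4,'w1c.png'); crop(im,370,20,450,220,4,'w1d.png')
E
```

```text
t 3.15 p [515.4 243.3 109.6] z-yaw -1.633 down [ 0.002  0.    -1.   ] F [-0.2 -0.2 -0.1] w 24.8 q [ 0.31  0.52  1.54 -0.    1.07  1.94]
```

>>> arm_command --plan '[{"tx": 0, "ty": 0, "tz": 0, "wx": 0, "wy": 0, "wz": 0, "jaw": -1}, {"tx": 0, "ty": 0, "tz": 0, "wx": 0, "wy": 0, "wz": 0, "jaw": -1}, {"tx": 0, "ty": 0, "tz": 0, "wx": 0, "wy": 0, "wz": 0, "jaw": -1}, {"tx": 0, "ty": 0, "tz": 0, "wx": 0, "wy": 0, "wz": 0, "jaw": -1}]'

```text
time: 3.55
tool_pos: [515.0, 243.2, 108.7]
tcp_rot: [-0.458, 1.571, -2.091]
contact_force: [-0.2, -0.7, 0.7]
grip_width: 0.4
```

```bash
python3 - <<'E'
from h import *
st()
v=np.load('pics/w1.npy'); C=cam('wrist',{'tool_pos':v[:3],'tcp_rot':v[3:]})
iB=np.linalg.inv(BIN)
for n,uv in dict(n0=(221.75,118),f0=(157,120),n1=(228,173),f1=(168.5,173),n2=(229.5,222.5),f2=(174,222)).items():
    print(n,np.round(tw(iB,back(C,[uv],30))[0],1))
m=back(C,[(378.75,45),(442.5,35),(382,210.5),(435,202.5)],3);print(np.round(m,1), m.mean(0), np.linalg.norm(m[0]-m[1]),np.linalg.norm(m[0]-m[2]))
h=back(C,[(407.5,130),(426.5,126),(429.5,188),(411,192.5)],31);print(np.round(h,1),h.mean(0), 'yaw',np.arctan2(*(h[0]+h[1]-h[2]-h[3])[[1,0]]))
k=back(C,[(411,61)],26);print(k)
E
```

```text
t 3.55 p [515.  243.2 108.7] z-yaw -1.633 down [-0. -0. -1.] F [-0.2 -0.7  0.7] w 0.4 q [ 0.31  0.52  1.55 -0.    1.07  1.94]
n0 [-39.3 -74.   30. ]
f0 [ 44.2 -71.7  30. ]
n1 [-44.9  -1.7  30. ]
f1 [36.5 -1.8 30. ]
n2 [-44.5  71.7  30. ]
f2 [36.  70.9 30. ]
[[669.   80.2   3. ]
 [676.1  -0.8   3. ]
 [439.6  58.4   3. ]
 [447.6 -22.2   3. ]] [558.08118579  28.90481672   3.        ] 81.34042088783471 230.3870352289705
[[562.3  47.3  31. ]
 [565.9  23.   31. ]
 [480.9   7.8  31. ]
 [475.9  33.1  31. ]] [521.26640587  27.79454775  31.        ] yaw 0.1696540268704972
[[644.93864705  48.86525043  26.        ]]
```

```bash
python3 - <<'E'
from look import *
look('w2',[(-86,-50,106),(-86,50,106)],BIN)
d=imaging.capture('side'); s=imaging.capture('scene'); cv2.imwrite('pics/d2.png',d); cv2.imwrite('pics/s2.png',s)
crop(d,100,150,300,330,4,'d2c.png'); 
E
```

```text
[[255.2, 164.6], [255.7, 291.5]]
```

```bash
python3 - <<'E'
from h import *
for n in('side','scene'):
    C=cam(n); print(n,proj(C,tw(BIN,[(-86,0,106),(-86,-50,106),(-86,50,106),(-86,-50,111),(-86,50,111)])).round(1).tolist(), 'tip',proj(C,[(515,243,87),(505,243,87),(525,243,87),(515,243,108)]).round(1).tolist())
s=cv2.imread('pics/s2.png');crop(s,300,130,420,290,5,'s2c.png')
E
```

```text
side [[189.3, 246.0], [172.6, 235.2], [207.0, 257.4], [172.3, 233.3], [206.8, 255.6]] tip [[191.0, 252.5], [194.6, 254.6], [187.4, 250.5], [190.0, 244.8]]
scene [[346.6, 217.2], [338.6, 229.7], [354.2, 205.4], [338.9, 228.3], [354.5, 204.1]] tip [[345.0, 222.1], [346.3, 219.6], [343.6, 224.6], [346.0, 216.4]]
```

```bash
python3 - <<'E'
from h import *
z=np.array([np.cos(-1.196),np.sin(-1.196),0]);
for n in('side','scene'):
    C=cam(n); 
    for zz in (192,214,236): print(n,zz,proj(C,[np.array([192,-488,zz])+s*z for s in(-65,-46,46,65)]).round(1).tolist())
s=cv2.imread('pics/side0.png');crop(s,452,0,512,130,6,'s0f.png')
s=cv2.imread('pics/scene0.png');crop(s,130,0,220,90,7,'s0g.png')
E
```

```text
side 192 [[482.2, 127.3], [481.6, 123.7], [478.5, 107.6], [478.0, 104.5]]
side 214 [[484.5, 119.3], [483.8, 115.8], [480.6, 100.0], [480.0, 97.0]]
side 236 [[486.8, 111.1], [486.1, 107.6], [482.7, 92.2], [482.0, 89.2]]
scene 192 [[194.0, 68.1], [188.4, 67.9], [161.8, 66.8], [156.4, 66.6]]
scene 214 [[193.4, 62.2], [187.8, 61.9], [161.0, 60.9], [155.5, 60.7]]
scene 236 [[192.9, 56.1], [187.3, 55.9], [160.2, 54.9], [154.7, 54.7]]
```

```bash
python3 - <<'E'
from h import *
v=np.load('pics/w1.npy'); C=cam('wrist',{'tool_pos':v[:3],'tcp_rot':v[3:]})
T=np.eye(4);T[:3,:3]=rpy(v[3:]);T[:3,3]=v[:3]
for xt in (22,10,0,-10,-20): print(xt,proj(C,tw(T,[(xt,y,s*46) for s in(-1,1) for y in(-9.5,9.5)])).round(0).tolist())
im=cv2.imread('pics/w1.png'); crop(im,120,210,400,300,2,'w1e.png')
E
```

```text
22 [[200.0, 234.0], [199.0, 211.0], [316.0, 233.0], [317.0, 211.0]]
10 [[197.0, 241.0], [195.0, 217.0], [319.0, 240.0], [321.0, 217.0]]
0 [[194.0, 247.0], [192.0, 223.0], [322.0, 247.0], [324.0, 223.0]]
-10 [[191.0, 254.0], [189.0, 229.0], [325.0, 254.0], [327.0, 229.0]]
-20 [[187.0, 262.0], [185.0, 236.0], [329.0, 262.0], [331.0, 236.0]]
```

>>> arm_command --plan '[{"tx": 0, "ty": 0, "tz": 0, "wx": 0, "wy": 0, "wz": 0, "jaw": 0.0}, {"tx": 0, "ty": 0, "tz": -0.1, "wx": 0, "wy": 0, "wz": 0, "jaw": 0}, {"tx": 0, "ty": 0, "tz": 0, "wx": 0, "wy": 0, "wz": 0, "jaw": 0}, {"tx": 0, "ty": 0, "tz": 0, "wx": 0, "wy": 0, "wz": 0, "jaw": 0}, {"tx": 0, "ty": 0, "tz": 0, "wx": 0, "wy": 0, "wz": 0, "jaw": 0}, {"tx": 1.0, "ty": 0, "tz": 0, "wx": 0, "wy": 0, "wz": 0, "jaw": 0}, {"tx": 1.0, "ty": 0, "tz": 0, "wx": 0, "wy": 0, "wz": 0, "jaw": 0}, {"tx": 0.4, "ty": 0, "tz": 0, "wx": 0, "wy": 0, "wz": 0, "jaw": 0}]'

```text
time: 4.5
tool_pos: [514.1, 243.9, 82.9]
tcp_rot: [-1.168, 1.568, -2.801]
contact_force: [-0.5, -0.1, -1.2]
grip_width: 45.6
```

```bash
python3 - <<'E'
from h import *
st()
s=imaging.capture('scene'); cv2.imwrite('pics/s3.png',s); crop(s,300,130,420,290,5,'s3c.png')
E
```

```text
t 4.50 p [514.1 243.9  82.9] z-yaw -1.633 down [-0.003 -0.001 -1.   ] F [-0.5 -0.1 -1.2] w 45.6 q [ 0.31  0.56  1.57 -0.    1.02  1.94]
```

>>> arm_command --plan '[{"tx": 0, "ty": 0, "tz": 0, "wx": 0, "wy": 0, "wz": 0, "jaw": -1}, {"tx": 0, "ty": 0, "tz": 0, "wx": 0, "wy": 0, "wz": 0, "jaw": -1}, {"tx": 0, "ty": 0, "tz": 0, "wx": 0, "wy": 0, "wz": 0, "jaw": -1}, {"tx": 0, "ty": 0, "tz": 0, "wx": 0, "wy": 0, "wz": 0, "jaw": -1}, {"tx": 0, "ty": 0, "tz": 0, "wx": 0, "wy": 0, "wz": 0, "jaw": -1}]'

```text
time: 5.05
tool_pos: [515.1, 244.3, 84.9]
tcp_rot: [1.954, 1.57, 0.321]
contact_force: [-0.4, 2.7, 0.0]
grip_width: 10.4
```

```bash
python3 - <<'E'
from h import *
st()
E
```

```text
t 5.05 p [515.1 244.3  84.9] z-yaw -1.633 down [ 0.  0. -1.] F [-0.4  2.7  0. ] w 10.4 q [0.31 0.55 1.57 0.   1.02 1.94]
```

>>> arm_command --plan '[{"tx": -1.1, "ty": 0, "tz": 0, "wx": 0, "wy": 0, "wz": 0, "jaw": -1}, {"tx": -1.1, "ty": 0, "tz": 0, "wx": 0, "wy": 0, "wz": 0, "jaw": -1}, {"tx": -1.1, "ty": 0, "tz": 0, "wx": 0, "wy": 0, "wz": 0, "jaw": -1}, {"tx": -1.1, "ty": 0, "tz": 0, "wx": 0, "wy": 0, "wz": 0, "jaw": -1}, {"tx": -1.1, "ty": 0, "tz": 0, "wx": 0, "wy": 0, "wz": 0, "jaw": -1}, {"tx": -1.1, "ty": 0, "tz": 0, "wx": 0, "wy": 0, "wz": 0, "jaw": -1}, {"tx": -0.1, "ty": 0, "tz": 0, "wx": 0, "wy": 0, "wz": 0, "jaw": -1}, {"tx": 0, "ty": 0, "tz": 0, "wx": 0, "wy": 0, "wz": 0, "jaw": -1}]'

```text
time: 5.85
tool_pos: [515.2, 244.7, 151.5]
tcp_rot: [2.589, 1.57, 0.956]
contact_force: [2.5, 3.2, -4.0]
grip_width: 8.8
```

```bash
python3 - <<'E'
from h import *
st()
s=imaging.capture('scene'); cv2.imwrite('pics/s4.png',s); crop(s,300,110,420,290,4,'s4c.png')
d=imaging.capture('side'); cv2.imwrite('pics/d4.png',d); crop(d,100,130,300,330,3,'d4c.png')
print(proj(cam('scene'),tw(BIN,[(-86,-50,172),(-86,50,172)])),proj(cam('side'),tw(BIN,[(-86,-50,172),(-86,50,172)])))
E
```

```text
t 5.85 p [515.2 244.7 151.5] z-yaw -1.633 down [ 0.001  0.001 -1.   ] F [ 2.5  3.2 -4. ] w 8.8 q [0.31 0.48 1.49 0.   1.17 1.94]
[[341.91487269 210.69526154]
 [357.83268871 186.56424146]] [[168.73465054 209.64069472]
 [204.38518783 231.38004878]]
```

>>> arm_command --plan '[{"tx": -0.3, "ty": 0, "tz": 0, "wx": 0, "wy": 0, "wz": 0, "jaw": -1}, {"tx": 0, "ty": 0, "tz": 0, "wx": 0, "wy": 0, "wz": 0, "jaw": -1}]'

```text
time: 6.15
tool_pos: [515.1, 244.6, 151.7]
tcp_rot: [-1.652, 1.569, 2.998]
contact_force: [9.5, 5.7, -22.9]
grip_width: 9.1
```

```bash
python3 - <<'E'
from h import *
st()
E
```

```text
t 6.15 p [515.1 244.6 151.7] z-yaw -1.633 down [-0.002  0.    -1.   ] F [  9.5   5.7 -22.9] w 9.1 q [0.31 0.48 1.49 0.   1.17 1.94]
```

>>> arm_command --plan '[{"tx": 0.1, "ty": 0, "tz": 0, "wx": 0, "wy": 0, "wz": 0, "jaw": 0.2}, {"tx": 0, "ty": 0, "tz": 0, "wx": 0, "wy": 0, "wz": 0, "jaw": 0.2}, {"tx": 0, "ty": 0, "tz": 0, "wx": 0, "wy": 0, "wz": 0, "jaw": 0.2}, {"tx": 0, "ty": 0, "tz": 0, "wx": 0, "wy": 0, "wz": 0, "jaw": 0.2}, {"tx": -2, "ty": 0, "tz": 0, "wx": 0, "wy": 0, "wz": 0, "jaw": 0.2}, {"tx": -3.0, "ty": 0, "tz": 0, "wx": 0, "wy": 0, "wz": 0, "jaw": 0.2}]'

```text
time: 6.75
tool_pos: [513.9, 243.7, 203.0]
tcp_rot: [-1.113, 1.567, -2.746]
contact_force: [1.1, -0.6, -0.3]
grip_width: 52.0
```

```bash
python3 - <<'E'
from h import *
go([506.5,25.3,120],-1.402)
s=imaging.capture('scene'); cv2.imwrite('pics/s5.png',s)
C=cam('scene')
print(proj(C,[(521.3+a*np.cos(.169)-b*np.sin(.169),27.8+a*np.sin(.169)+b*np.cos(.169),31) for a,b in((-45,-13),(-45,13),(45,13),(45,-13))]+[(521.3+123.2,27.8+21,5)]).round(1).tolist())
E
```

```text
t 6.75 p [513.9 243.7 203. ] z-yaw -1.633 down [-0.004 -0.002 -1.   ] F [ 1.1 -0.6 -0.3] w 52.0 q [ 0.31  0.43  1.42 -0.    1.3   1.94]
rot [-0.231  0.001  0.004] rows>=1.7  shift cm [ 8.3 -4.4 21.4] rows>=5.2
[[268.4, 200.3], [277.1, 202.2], [268.1, 224.2], [258.9, 222.1], [254.5, 250.8]]
```

>>> arm_command --plan '[{"tx": 0, "ty": 0, "tz": 0, "wx": -0.115, "wy": 0, "wz": 0, "jaw": 0.2}, {"tx": 0, "ty": 0, "tz": 0, "wx": -0.116, "wy": 0, "wz": 0, "jaw": 0.2}, {"tx": 0, "ty": -0.88, "tz": 4.28, "wx": 0, "wy": 0, "wz": 0, "jaw": 0.2}, {"tx": 0, "ty": -0.88, "tz": 4.28, "wx": 0, "wy": 0, "wz": 0, "jaw": 0.2}, {"tx": 0, "ty": -0.88, "tz": 4.28, "wx": 0, "wy": 0, "wz": 0, "jaw": 0.2}, {"tx": 0, "ty": -0.88, "tz": 4.28, "wx": 0, "wy": 0, "wz": 0, "jaw": 0.2}, {"tx": 0, "ty": -0.88, "tz": 4.28, "wx": 0, "wy": 0, "wz": 0, "jaw": 0.2}, {"tx": 4, "ty": 0, "tz": 0, "wx": 0, "wy": 0, "wz": 0, "jaw": 0.2}, {"tx": 4.0, "ty": 0, "tz": 0, "wx": 0, "wy": 0, "wz": 0, "jaw": 0.2}, {"tx": 4.0, "ty": 0, "tz": 0, "wx": 0, "wy": 0, "wz": 0, "jaw": 0.2}, {"tx": 0, "ty": 0, "tz": 0, "wx": 0, "wy": 0, "wz": 0, "jaw": 0.2}]'

```text
time: 7.9
tool_pos: [504.1, 25.9, 79.9]
tcp_rot: [-1.811, 1.561, 3.07]
contact_force: [0.9, 0.7, 0.2]
grip_width: 55.2
```

```bash
python3 - <<'E'
from look import *
go([506.5,25.3,0],-1.402)
look('w6',[(506.5,25.3,31),(521.3,27.8,31)],np.eye(4))
d=imaging.capture('side'); cv2.imwrite('pics/d6.png',d); crop(d,180,80,340,260,4,'d6c.png')
E
```

```text
t 7.90 p [504.1  25.9  79.9] z-yaw -1.403 down [-0.009  0.001 -1.   ] F [0.9 0.7 0.2] w 55.2 q [-0.1   0.46  1.75 -0.    0.93  1.3 ]
rot [-0.    -0.002  0.009] rows>=0.1  shift cm [7.99 0.23 0.1 ] rows>=1.8
[[258.7, 207.4], [258.8, 191.1]]
```

>>> arm_command --plan '[{"tx": 2.5, "ty": 0.1, "tz": 0.05, "wx": 0, "wy": 0, "wz": 0, "jaw": 0.2}, {"tx": 2.5, "ty": 0.1, "tz": 0.05, "wx": 0, "wy": 0, "wz": 0, "jaw": 0.2}, {"tx": 1.8, "ty": 0, "tz": 0, "wx": 0, "wy": 0, "wz": 0, "jaw": 0.2}, {"tx": 0.8, "ty": 0, "tz": 0, "wx": 0, "wy": 0, "wz": 0, "jaw": 0.2}, {"tx": 0.4, "ty": 0, "tz": 0, "wx": 0, "wy": 0, "wz": 0, "jaw": 0.2}, {"tx": 0, "ty": 0, "tz": 0, "wx": 0, "wy": 0, "wz": 0, "jaw": 0.2}]'

```text
time: 8.6
tool_pos: [510.8, 25.2, 4.9]
tcp_rot: [1.253, 1.569, -0.148]
contact_force: [0.9, 0.3, 0.2]
grip_width: 55.1
```

```bash
python3 - <<'E'
from look import *
go([506.5,25.3,0],-1.402)
d=imaging.capture('side'); cv2.imwrite('pics/d7.png',d); crop(d,180,120,340,260,5,'d7c.png')
E
```

```text
t 8.60 p [510.8  25.2   4.9] z-yaw -1.402 down [ 0.002 -0.    -1.   ] F [0.9 0.3 0.2] w 55.1 q [-0.1   0.59  1.8  -0.    0.75  1.3 ]
rot [ 0.     0.001 -0.002] rows>=0.0  shift cm [ 0.49 -0.42 -0.08] rows>=0.1
```

```bash
python3 - <<'E'
from h import *
C=cam('side')
for z in(0,5,10,15,20): print(z,proj(C,[(511-9.5,53,z),(511+9.5,53,z),(511-9.5,72,z),(511+9.5,72,z)]).round(1).tolist())
E
```

```text
0 [[254.9, 237.5], [248.6, 234.3], [249.9, 241.9], [243.5, 238.6]]
5 [[254.9, 235.9], [248.5, 232.7], [249.9, 240.3], [243.4, 237.0]]
10 [[254.9, 234.3], [248.5, 231.1], [249.8, 238.6], [243.4, 235.4]]
15 [[254.8, 232.7], [248.4, 229.5], [249.8, 237.0], [243.3, 233.7]]
20 [[254.8, 231.0], [248.4, 227.8], [249.7, 235.4], [243.3, 232.1]]
```

>>> arm_command --plan '[{"tx": 0.4, "ty": -0.2, "tz": 0, "wx": 0, "wy": 0, "wz": 0, "jaw": 0.2}, {"tx": 0.3, "ty": -0.2, "tz": 0, "wx": 0, "wy": 0, "wz": 0, "jaw": 0.2}, {"tx": 0, "ty": 0, "tz": 0, "wx": 0, "wy": 0, "wz": 0, "jaw": 0.2}]'

```text
time: 8.95
tool_pos: [505.2, 24.5, -3.5]
tcp_rot: [-1.71, 1.57, -3.112]
contact_force: [-0.1, 0.8, 0.6]
grip_width: 55.2
```

```bash
python3 - <<'E'
from look import *
st()
E
```

```text
t 8.95 p [505.2  24.5  -3.5] z-yaw -1.402 down [-0.001 -0.    -1.   ] F [-0.1  0.8  0.6] w 55.2 q [-0.1   0.6   1.82 -0.    0.72  1.3 ]
```

>>> arm_command --plan '[{"tx": 0.3, "ty": 0, "tz": 0, "wx": 0, "wy": 0, "wz": 0, "jaw": 0.2}, {"tx": 0, "ty": 0, "tz": 0, "wx": 0, "wy": 0, "wz": 0, "jaw": 0.2}]'

```text
time: 9.15
tool_pos: [505.7, 24.6, -6.6]
tcp_rot: [-1.689, 1.57, -3.091]
contact_force: [-0.1, -0.5, -0.3]
grip_width: 55.0
```

>>> arm_command --plan '[{"tx": 0.2, "ty": 0, "tz": 0, "wx": 0, "wy": 0, "wz": 0, "jaw": 0.2}, {"tx": 0, "ty": 0, "tz": 0, "wx": 0, "wy": 0, "wz": 0, "jaw": 0.2}]'

```text
time: 9.35
tool_pos: [505.7, 24.6, -8.6]
tcp_rot: [-1.612, 1.57, -3.014]
contact_force: [0.4, 0.0, 0.6]
grip_width: 54.9
```

>>> arm_command --plan '[{"tx": 0.2, "ty": 0, "tz": 0, "wx": 0, "wy": 0, "wz": 0, "jaw": 0.2}, {"tx": 0, "ty": 0, "tz": 0, "wx": 0, "wy": 0, "wz": 0, "jaw": 0.2}]'

```text
time: 9.55
tool_pos: [505.9, 24.5, -8.8]
tcp_rot: [1.041, 1.57, -0.361]
contact_force: [-4.5, 0.5, 17.7]
grip_width: 55.0
```

>>> arm_command --plan '[{"tx": 0.2, "ty": 0, "tz": 0, "wx": 0, "wy": 0, "wz": 0, "jaw": 0.2}, {"tx": 0, "ty": 0, "tz": 0, "wx": 0, "wy": 0, "wz": 0, "jaw": 0.2}]'

```text
time: 9.75
tool_pos: [506.0, 24.6, -9.0]
tcp_rot: [1.136, 1.569, -0.266]
contact_force: [-10.6, 0.7, 36.0]
grip_width: 55.1
```

>>> arm_command --plan '[{"tx": -0.5, "ty": 0, "tz": 0, "wx": 0, "wy": 0, "wz": 0, "jaw": 0.2}, {"tx": -0.2, "ty": 0, "tz": 0, "wx": 0, "wy": 0, "wz": 0, "jaw": -1}, {"tx": 0, "ty": 0, "tz": 0, "wx": 0, "wy": 0, "wz": 0, "jaw": -1}, {"tx": 0, "ty": 0, "tz": 0, "wx": 0, "wy": 0, "wz": 0, "jaw": -1}, {"tx": 0, "ty": 0, "tz": 0, "wx": 0, "wy": 0, "wz": 0, "jaw": -1}, {"tx": 0, "ty": 0, "tz": 0, "wx": 0, "wy": 0, "wz": 0, "jaw": -1}, {"tx": 0, "ty": 0, "tz": 0, "wx": 0, "wy": 0, "wz": 0, "jaw": -1}]'

```text
time: 10.45
tool_pos: [505.5, 24.6, -5.7]
tcp_rot: [-1.742, 1.57, 3.139]
contact_force: [-0.1, -0.1, -1.5]
grip_width: 25.8
```

```bash
python3 - <<'E'
from look import *
st()
E
```

```text
t 10.45 p [505.5  24.6  -5.7] z-yaw -1.402 down [-0.001  0.    -1.   ] F [-0.1 -0.1 -1.5] w 25.8 q [-0.1   0.6   1.82 -0.    0.72  1.3 ]
```

```bash
python3 - <<'E'
from look import *
C=cam('wrist'); print(C[3], proj(cam('side'),C[3]))
print(proj(cam('scene'),C[3]))
d=cv2.imread('pics/d7.png')
v={'tool_pos':np.array([510.8,25.2,4.9]),'tcp_rot':readout.get_obs()['tcp_rot']}
p=cam('wrist',v)[3]; print(p,proj(cam('side'),p))
E
```

```text
[589.7665118   38.90755805 165.6752795 ] [[226.73656151 163.02422272]]
[[260.99964061 192.29731785]]
[595.05111672  39.53831908 176.27069893] [[224.53587839 158.39829107]]
```

>>> arm_command --plan '[{"tx": -2.0, "ty": 0, "tz": 0, "wx": 0, "wy": 0, "wz": 0, "jaw": -1}, {"tx": -2.5, "ty": 0, "tz": 0, "wx": 0, "wy": 0, "wz": 0, "jaw": -1}, {"tx": -1, "ty": 0, "tz": 0, "wx": 0, "wy": 0, "wz": 0, "jaw": -1}, {"tx": 0, "ty": 0, "tz": 0, "wx": -0.11, "wy": 0, "wz": 0, "jaw": -1}, {"tx": 0, "ty": 0, "tz": 0, "wx": -0.11, "wy": 0, "wz": 0, "jaw": -1}, {"tx": 0, "ty": 0, "tz": 0, "wx": -0.11, "wy": 0, "wz": 0, "jaw": -1}, {"tx": 0, "ty": 0, "tz": 0, "wx": -0.11, "wy": 0, "wz": 0, "jaw": -1}, {"tx": 0, "ty": 0, "tz": 0, "wx": -0.11, "wy": 0, "wz": 0, "jaw": -1}, {"tx": 0, "ty": 0, "tz": 0, "wx": -0.11, "wy": 0, "wz": 0, "jaw": -1}, {"tx": 0, "ty": 0, "tz": 0, "wx": -0.11, "wy": 0, "wz": 0, "jaw": -1}, {"tx": 0, "ty": 0, "tz": 0, "wx": -0.11, "wy": 0, "wz": 0, "jaw": -1}, {"tx": 0, "ty": 0, "tz": 0, "wx": -0.11, "wy": 0, "wz": 0, "jaw": -1}, {"tx": 0, "ty": 0, "tz": 0, "wx": -0.11, "wy": 0, "wz": 0, "jaw": -1}, {"tx": 0, "ty": 0, "tz": 0, "wx": -0.12, "wy": 0, "wz": 0, "jaw": -1}, {"tx": 0, "ty": 0, "tz": 0, "wx": -0.12, "wy": 0, "wz": 0, "jaw": -1}, {"tx": 0, "ty": 0, "tz": 0, "wx": 0, "wy": 0, "wz": 0, "jaw": -1}]'

```text
time: 12.05
tool_pos: [505.5, 24.6, 49.2]
tcp_rot: [-3.03, 1.57, -3.091]
contact_force: [-0.2, 0.8, -1.0]
grip_width: 26.0
```

```bash
python3 - <<'E'
from look import *
p=tw(BIN,[-246,0,49])[0]; print(p)
go(p,-0.062)
C,im=look('w8')
o,R=st(); T=np.eye(4);T[:3,:3]=R;T[:3,3]=o['tool_pos']
print('pred tip/hook bend',proj(C,tw(T,[(-10.7,141,0),(-32,141,0)])).round(1).tolist())
E
```

```text
[505.40777723  85.36956122  49.        ]
t 12.05 p [505.5  24.6  49.2] z-yaw -0.061 down [-0.001 -0.    -1.   ] F [-0.2  0.8 -1. ] w 26.0 q [-0.1   0.51  1.78 -0.    0.85 -0.04]
rot [ 0.001 -0.001  0.   ] rows>=0.0  shift cm [ 0.02  6.07 -0.38] rows>=1.4
t 12.10 p [505.6  24.6  49.3] z-yaw -0.065 down [-0.001 -0.    -1.   ] F [-0.   0.3 -1. ] w 25.4 q [-0.1   0.51  1.78 -0.    0.85 -0.04]
pred tip/hook bend [[255.6, -7.5], [255.3, -27.7]]
```

>>> arm_command --plan '[{"tx": 0, "ty": 2.0, "tz": -0.1, "wx": 0, "wy": 0, "wz": 0, "jaw": -1}, {"tx": 0, "ty": 2.0, "tz": -0.1, "wx": 0, "wy": 0, "wz": 0, "jaw": -1}, {"tx": 1.1, "ty": 2.0, "tz": -0.1, "wx": 0, "wy": 0, "wz": 0, "jaw": -1}, {"tx": 1.1, "ty": 0, "tz": -0.08, "wx": 0, "wy": 0, "wz": 0, "jaw": -1}, {"tx": 0, "ty": 0, "tz": 0, "wx": 0, "wy": 0, "wz": 0, "jaw": -1}]'

```text
time: 12.6
tool_pos: [504.3, 84.7, 26.1]
tcp_rot: [-2.962, 1.567, -3.025]
contact_force: [0.2, 0.2, -0.9]
grip_width: 26.2
```

```bash
cat >> look.py <<'E'
def binpt():
    o,R=st(); T=np.eye(4);T[:3,:3]=R;T[:3,3]=o['tool_pos']; iB=np.linalg.inv(BIN)
    tip=tw(T,[(-10.7,141,0)]); print('TCP bin',tw(iB,o['tool_pos'])[0].round(1),'tip bin',tw(iB,tip)[0].round(1))
    return tip
E
python3 - <<'E'
from look import *
tip=binpt()
d=imaging.capture('side'); s=imaging.capture('scene'); cv2.imwrite('pics/d9.png',d); cv2.imwrite('pics/s9.png',s)
print(proj(cam('side'),tip),proj(cam('scene'),tip))
crop(d,90,170,290,330,4,'d9c.png'); crop(s,280,150,420,300,5,'s9c.png')
E
```

```text
t 12.60 p [504.3  84.7  26.1] z-yaw -0.063 down [-0.003 -0.    -1.   ] F [ 0.2  0.2 -0.9] w 26.2 q [ 0.02  0.55  1.79 -0.    0.81  0.08]
TCP bin [-246.8    1.1   26.1] tip bin [-105.8    0.9   36.7]
[[199.66516869 265.95682501]] [[336.50294182 232.65345482]]
```

>>> arm_command --plan '[{"tx": 0, "ty": 2.0, "tz": 0, "wx": 0, "wy": 0, "wz": 0, "jaw": -1}, {"tx": 0, "ty": 2.0, "tz": 0, "wx": 0, "wy": 0, "wz": 0, "jaw": -1}, {"tx": 0, "ty": 2.0, "tz": 0, "wx": 0, "wy": 0, "wz": 0, "jaw": -1}, {"tx": 0, "ty": 1.7, "tz": 0, "wx": 0, "wy": 0, "wz": 0, "jaw": -1}, {"tx": 0, "ty": 0, "tz": 0, "wx": 0, "wy": 0, "wz": 0, "jaw": -1}]'

```text
time: 13.2
tool_pos: [511.1, 162.4, 28.2]
tcp_rot: [0.297, 1.569, 0.236]
contact_force: [0.6, -0.6, -0.6]
grip_width: 25.6
```

```bash
python3 - <<'E'
from look import *
tip=binpt()
d=imaging.capture('side'); cv2.imwrite('pics/d10.png',d); 
print(proj(cam('side'),tip))
crop(d,90,190,290,330,4,'d10c.png'); C,im=look('w10'); print(proj(C,tip))
E
```

```text
t 13.20 p [511.1 162.4  28.2] z-yaw -0.062 down [ 0.001  0.    -1.   ] F [ 0.6 -0.6 -0.6] w 25.6 q [0.16 0.58 1.72 0.   0.84 0.23]
TCP bin [-168.8   -1.    28.2] tip bin [-27.8  -0.9  39. ]
[[170.55261522 285.79830952]]
[[254.79628177  -9.76944842]]
```

>>> arm_command --plan '[{"tx": 0.8, "ty": 0, "tz": 0, "wx": 0, "wy": 0, "wz": 0, "jaw": -1}, {"tx": 0.8, "ty": 0, "tz": 0, "wx": 0, "wy": 0, "wz": 0, "jaw": -1}, {"tx": 0.75, "ty": 0, "tz": 0, "wx": 0, "wy": 0, "wz": 0, "jaw": -1}, {"tx": 0, "ty": 0, "tz": 0, "wx": 0, "wy": 0, "wz": 0, "jaw": -1}]'

```text
time: 13.7
tool_pos: [509.5, 160.9, 2.7]
tcp_rot: [-2.877, 1.568, -2.94]
contact_force: [-1.3, -0.5, -1.0]
grip_width: 25.8
```

```bash
python3 - <<'E'
from look import *
tip=binpt()
d=imaging.capture('side'); cv2.imwrite('pics/d11.png',d); 
print(proj(cam('side'),tip))
crop(d,90,190,290,330,4,'d11c.png')
E
```

```text
t 13.70 p [509.5 160.9   2.7] z-yaw -0.063 down [-0.003 -0.001 -1.   ] F [-1.3 -0.5 -1. ] w 25.8 q [ 0.16  0.62  1.74 -0.    0.79  0.23]
TCP bin [-170.3    0.6    2.7] tip bin [-29.3   0.4  13.3]
[[173.06472155 294.46916696]]
```

>>> arm_command --plan '[{"tx": -0.1, "ty": -0.8, "tz": 0, "wx": 0, "wy": 0, "wz": 0, "jaw": -1}, {"tx": 0, "ty": -1.2, "tz": 0, "wx": 0, "wy": 0, "wz": 0, "jaw": -1}, {"tx": 0, "ty": -1.4, "tz": 0, "wx": 0, "wy": 0, "wz": 0, "jaw": -1}, {"tx": 0, "ty": -1.4, "tz": 0, "wx": 0, "wy": 0, "wz": 0, "jaw": -1}, {"tx": 0, "ty": -1.4, "tz": 0, "wx": 0, "wy": 0, "wz": 0, "jaw": -1}, {"tx": 0, "ty": -1.4, "tz": 0, "wx": 0, "wy": 0, "wz": 0, "jaw": -1}, {"tx": 0, "ty": -1.4, "tz": 0, "wx": 0, "wy": 0, "wz": 0, "jaw": -1}, {"tx": 0, "ty": -1.4, "tz": 0, "wx": 0, "wy": 0, "wz": 0, "jaw": -1}, {"tx": 0, "ty": -1.4, "tz": 0, "wx": 0, "wy": 0, "wz": 0, "jaw": -1}, {"tx": 0, "ty": -1.4, "tz": 0, "wx": 0, "wy": 0, "wz": 0, "jaw": -1}, {"tx": 0, "ty": -0.8, "tz": 0, "wx": 0, "wy": 0, "wz": 0, "jaw": -1}, {"tx": 0, "ty": 0, "tz": 0, "wx": 0, "wy": 0, "wz": 0, "jaw": -1}]'

```text
time: 14.95
tool_pos: [501.8, 20.6, 5.2]
tcp_rot: [-1.7, 1.57, -1.764]
contact_force: [-0.2, 0.1, -1.5]
grip_width: 25.8
```

```bash
python3 - <<'E'
from look import *
tip=binpt()
d=imaging.capture('side'); cv2.imwrite('pics/d12.png',d); s=imaging.capture('scene'); cv2.imwrite('pics/s12.png',s)
print(proj(cam('side'),tip))
crop(d,90,170,290,330,4,'d12c.png');crop(s,260,150,420,300,4,'s12c.png')
E
```

```text
t 14.95 p [501.8  20.6   5.2] z-yaw -0.063 down [-0. -0. -1.] F [-0.2  0.1 -1.5] w 25.8 q [-0.11  0.58  1.83 -0.    0.74 -0.05]
TCP bin [-310.9   -0.4    5.2] tip bin [-169.9   -0.6   15.8]
[[221.22909985 256.68069289]]
```

>>> arm_command --plan '[{"tx": -1.4, "ty": 0.3, "tz": 0, "wx": 0, "wy": 0, "wz": 0, "jaw": -1}, {"tx": -1.0, "ty": 0.2, "tz": 0, "wx": 0, "wy": 0, "wz": 0, "jaw": -1}, {"tx": 0, "ty": 0, "tz": 2.35, "wx": 0, "wy": 0, "wz": 0, "jaw": -1}, {"tx": 0, "ty": 0, "tz": 2.35, "wx": 0, "wy": 0, "wz": 0, "jaw": -1}, {"tx": 0, "ty": 0, "tz": 2.35, "wx": 0, "wy": 0, "wz": 0, "jaw": -1}, {"tx": 0, "ty": 2.0, "tz": 0, "wx": 0, "wy": 0, "wz": 0, "jaw": -1}, {"tx": 0, "ty": 2.0, "tz": 0, "wx": 0, "wy": 0, "wz": 0, "jaw": -1}, {"tx": 0, "ty": 0, "tz": 0, "wx": 0, "wy": 0, "wz": 0, "jaw": -1}]'

```text
time: 15.85
tool_pos: [575.0, 64.8, 29.3]
tcp_rot: [1.124, 1.57, 1.065]
contact_force: [-0.6, 0.3, -0.8]
grip_width: 25.8
```

```bash
python3 - <<'E'
from look import *
tip=binpt()
d=imaging.capture('side'); cv2.imwrite('pics/d13.png',d); s=imaging.capture('scene'); cv2.imwrite('pics/s13.png',s)
print(proj(cam('side'),tip),proj(cam('scene'),tip))
crop(d,90,170,290,330,4,'d13c.png');crop(s,260,150,420,300,4,'s13c.png')
E
```

```text
t 15.85 p [575.   64.8  29.3] z-yaw -0.059 down [ 0.  0. -1.] F [-0.6  0.3 -0.8] w 25.8 q [-0.02  0.64  1.59  0.    0.91  0.04]
TCP bin [-262.2  -70.7   29.3] tip bin [-121.2  -70.4   40.1]
[[182.068039   245.93303814]] [[319.77739763 247.10062893]]
```

>>> arm_command --plan '[{"tx": 0, "ty": 2.0, "tz": 0.04, "wx": 0, "wy": 0, "wz": 0, "jaw": -1}, {"tx": 0, "ty": 2.0, "tz": 0, "wx": 0, "wy": 0, "wz": 0, "jaw": -1}, {"tx": 0, "ty": 2.0, "tz": 0, "wx": 0, "wy": 0, "wz": 0, "jaw": -1}, {"tx": 0, "ty": 2.0, "tz": 0, "wx": 0, "wy": 0, "wz": 0, "jaw": -1}, {"tx": 0, "ty": 1.8, "tz": 0, "wx": 0, "wy": 0, "wz": 0, "jaw": -1}, {"tx": 0, "ty": 0, "tz": 0, "wx": 0, "wy": 0, "wz": 0, "jaw": -1}]'

```text
time: 16.55
tool_pos: [581.5, 161.7, 29.3]
tcp_rot: [0.487, 1.57, 0.427]
contact_force: [0.2, 0.8, -2.0]
grip_width: 26.0
```

```bash
python3 - <<'E'
from look import *
tip=binpt()
d=imaging.capture('side'); cv2.imwrite('pics/d14.png',d)
print(proj(cam('side'),tip)); crop(d,90,170,290,330,4,'d14c.png')
E
```

```text
t 16.55 p [581.5 161.7  29.3] z-yaw -0.060 down [ 0.001  0.    -1.   ] F [ 0.2  0.8 -2. ] w 26.0 q [0.14 0.68 1.52 0.   0.95 0.2 ]
TCP bin [-165.1  -71.3   29.3] tip bin [-24.1 -71.   40. ]
[[146.7332012  269.99621403]]
```

>>> arm_command --plan '[{"tx": 0.8, "ty": 0, "tz": 0, "wx": 0, "wy": 0, "wz": 0, "jaw": -1}, {"tx": 0.8, "ty": 0, "tz": 0, "wx": 0, "wy": 0, "wz": 0, "jaw": -1}, {"tx": 0.85, "ty": 0, "tz": 0, "wx": 0, "wy": 0, "wz": 0, "jaw": -1}, {"tx": 0, "ty": 0, "tz": 0, "wx": 0, "wy": 0, "wz": 0, "jaw": -1}, {"tx": 0, "ty": -0.8, "tz": 0, "wx": 0, "wy": 0, "wz": 0, "jaw": -1}, {"tx": 0, "ty": -1.2, "tz": 0, "wx": 0, "wy": 0, "wz": 0, "jaw": -1}, {"tx": 0, "ty": -1.4, "tz": 0, "wx": 0, "wy": 0, "wz": 0, "jaw": -1}, {"tx": 0, "ty": -1.4, "tz": 0, "wx": 0, "wy": 0, "wz": 0, "jaw": -1}, {"tx": 0, "ty": -1.4, "tz": 0, "wx": 0, "wy": 0, "wz": 0, "jaw": -1}, {"tx": 0, "ty": -1.4, "tz": 0, "wx": 0, "wy": 0, "wz": 0, "jaw": -1}, {"tx": 0, "ty": -1.4, "tz": 0, "wx": 0, "wy": 0, "wz": 0, "jaw": -1}, {"tx": 0, "ty": -1.4, "tz": 0, "wx": 0, "wy": 0, "wz": 0, "jaw": -1}, {"tx": 0, "ty": -1.4, "tz": 0, "wx": 0, "wy": 0, "wz": 0, "jaw": -1}, {"tx": 0, "ty": -1.4, "tz": 0, "wx": 0, "wy": 0, "wz": 0, "jaw": -1}, {"tx": 0, "ty": -1.3, "tz": 0, "wx": 0, "wy": 0, "wz": 0, "jaw": -1}, {"tx": 0, "ty": -0.5, "tz": 0, "wx": 0, "wy": 0, "wz": 0, "jaw": -1}, {"tx": 0, "ty": 0.3, "tz": 0, "wx": 0, "wy": 0, "wz": 0, "jaw": -1}]'

```text
time: 18.3
tool_pos: [572.4, 12.3, 4.7]
tcp_rot: [-1.594, 1.571, -1.657]
contact_force: [0.1, 0.2, -1.6]
grip_width: 25.8
```

```bash
python3 - <<'E'
from look import *
tip=binpt()
s=imaging.capture('scene'); cv2.imwrite('pics/s15.png',s)
crop(s,260,150,420,300,4,'s15c.png')
E
```

```text
t 18.30 p [572.4  12.3   4.7] z-yaw -0.064 down [-0. -0. -1.] F [ 0.1  0.2 -1.6] w 25.8 q [-0.11  0.67  1.63 -0.    0.85 -0.05]
TCP bin [-314.8  -71.3    4.7] tip bin [-173.8  -71.6   15.3]
```

>>> arm_command --plan '[{"tx": -1.4, "ty": 0.2, "tz": 0, "wx": 0, "wy": 0, "wz": 0, "jaw": -1}, {"tx": -1.1, "ty": 0, "tz": 0, "wx": 0, "wy": 0, "wz": 0, "jaw": -1}, {"tx": 0, "ty": 0, "tz": -2.85, "wx": 0, "wy": 0, "wz": 0, "jaw": -1}, {"tx": 0, "ty": 0, "tz": -2.85, "wx": 0, "wy": 0, "wz": 0, "jaw": -1}, {"tx": 0, "ty": 0, "tz": -2.85, "wx": 0, "wy": 0, "wz": 0, "jaw": -1}, {"tx": 0, "ty": 0, "tz": -2.85, "wx": 0, "wy": 0, "wz": 0, "jaw": -1}, {"tx": 0, "ty": 0, "tz": -2.85, "wx": 0, "wy": 0, "wz": 0, "jaw": -1}, {"tx": 0, "ty": 2.2, "tz": 0, "wx": 0, "wy": 0, "wz": 0, "jaw": -1}, {"tx": 0, "ty": 2.2, "tz": 0, "wx": 0, "wy": 0, "wz": 0, "jaw": -1}, {"tx": 0, "ty": 0, "tz": 0, "wx": 0, "wy": 0, "wz": 0, "jaw": -1}]'

```text
time: 19.35
tool_pos: [433.7, 70.1, 31.0]
tcp_rot: [0.129, 1.568, 0.07]
contact_force: [0.4, 0.4, -0.7]
grip_width: 25.9
```

```bash
python3 - <<'E'
from look import *
tip=binpt()
E
```

```text
t 19.35 p [433.7  70.1  31. ] z-yaw -0.059 down [ 0.003  0.    -1.   ] F [ 0.4  0.4 -0.7] w 25.9 q [-0.01  0.45  1.98  0.    0.71  0.04]
TCP bin [-265.7   70.6   31. ] tip bin [-124.7   71.    41.8]
```

Forward 96 mm, then check from the side.

>>> arm_command --plan '[{"tx": 0.1, "ty": 2.0, "tz": 0.03, "wx": 0, "wy": 0, "wz": 0, "jaw": -1}, {"tx": 0, "ty": 2.0, "tz": 0, "wx": 0, "wy": 0, "wz": 0, "jaw": -1}, {"tx": 0, "ty": 2.0, "tz": 0, "wx": 0, "wy": 0, "wz": 0, "jaw": -1}, {"tx": 0, "ty": 2.0, "tz": 0, "wx": 0, "wy": 0, "wz": 0, "jaw": -1}, {"tx": 0, "ty": 1.6, "tz": 0, "wx": 0, "wy": 0, "wz": 0, "jaw": -1}, {"tx": 0, "ty": 0, "tz": 0, "wx": 0, "wy": 0, "wz": 0, "jaw": -1}]'

```text
time: 19.95
tool_pos: [439.9, 165.2, 29.5]
tcp_rot: [0.244, 1.569, 0.185]
contact_force: [-0.4, -1.1, -2.1]
grip_width: 26.2
```

```bash
python3 - <<'E'
from look import *
tip=binpt()
d=imaging.capture('side'); cv2.imwrite('pics/d16.png',d)
print(proj(cam('side'),tip)); crop(d,90,170,290,340,4,'d16c.png')
E
```

```text
t 19.95 p [439.9 165.2  29.5] z-yaw -0.059 down [ 0.002  0.    -1.   ] F [-0.4 -1.1 -2.1] w 26.2 q [ 0.2   0.49  1.9  -0.    0.75  0.26]
TCP bin [-170.3   70.3   29.5] tip bin [-29.3  70.6  40.3]
[[195.77890186 302.91760105]]
```

>>> arm_command --plan '[{"tx": 0.8, "ty": 0, "tz": 0, "wx": 0, "wy": 0, "wz": 0, "jaw": -1}, {"tx": 0.8, "ty": 0, "tz": 0, "wx": 0, "wy": 0, "wz": 0, "jaw": -1}, {"tx": 0.9, "ty": 0, "tz": 0, "wx": 0, "wy": 0, "wz": 0, "jaw": -1}, {"tx": 0, "ty": 0, "tz": 0, "wx": 0, "wy": 0, "wz": 0, "jaw": -1}, {"tx": 0, "ty": -0.8, "tz": 0, "wx": 0, "wy": 0, "wz": 0, "jaw": -1}, {"tx": 0, "ty": -1.2, "tz": 0, "wx": 0, "wy": 0, "wz": 0, "jaw": -1}, {"tx": 0, "ty": -1.4, "tz": 0, "wx": 0, "wy": 0, "wz": 0, "jaw": -1}, {"tx": 0, "ty": -1.4, "tz": 0, "wx": 0, "wy": 0, "wz": 0, "jaw": -1}, {"tx": 0, "ty": -1.4, "tz": 0, "wx": 0, "wy": 0, "wz": 0, "jaw": -1}, {"tx": 0, "ty": -1.4, "tz": 0, "wx": 0, "wy": 0, "wz": 0, "jaw": -1}, {"tx": 0, "ty": -1.4, "tz": 0, "wx": 0, "wy": 0, "wz": 0, "jaw": -1}, {"tx": 0, "ty": -1.4, "tz": 0, "wx": 0, "wy": 0, "wz": 0, "jaw": -1}, {"tx": 0, "ty": -1.4, "tz": 0, "wx": 0, "wy": 0, "wz": 0, "jaw": -1}, {"tx": 0, "ty": -1.4, "tz": 0, "wx": 0, "wy": 0, "wz": 0, "jaw": -1}, {"tx": 0, "ty": -0.8, "tz": 0, "wx": 0, "wy": 0, "wz": 0, "jaw": -1}, {"tx": 0, "ty": 0.3, "tz": 0, "wx": 0, "wy": 0, "wz": 0, "jaw": -1}, {"tx": 0, "ty": 0, "tz": 0, "wx": 0, "wy": 0, "wz": 0, "jaw": -1}]'

```text
time: 21.7
tool_pos: [430.7, 27.3, 3.8]
tcp_rot: [0.017, 1.571, -0.046]
contact_force: [-0.4, 1.2, -2.4]
grip_width: 26.0
```

```bash
python3 - <<'E'
from look import *
tip=binpt()
s=imaging.capture('scene'); cv2.imwrite('pics/s17.png',s)
crop(s,240,150,420,300,4,'s17c.png')
d=imaging.capture('side'); cv2.imwrite('pics/d17.png',d)
crop(d,90,170,290,340,4,'d17c.png')
E
```

```text
t 21.70 p [430.7  27.3   3.8] z-yaw -0.063 down [ 0. -0. -1.] F [-0.4  1.2 -2.4] w 26.0 q [-0.11  0.49  2.02  0.    0.63 -0.05]
TCP bin [-308.6   70.9    3.8] tip bin [-167.6   70.8   14.5]
```

>>> arm_command --plan '[{"tx": -2.0, "ty": 0, "tz": 0, "wx": 0, "wy": 0, "wz": 0, "jaw": -1}, {"tx": -3, "ty": -0.5, "tz": 0.5, "wx": 0, "wy": 0, "wz": 0, "jaw": -1}, {"tx": -1, "ty": 0, "tz": 2.5, "wx": 0, "wy": 0, "wz": 0, "jaw": -1}, {"tx": 0, "ty": 0, "tz": 2.5, "wx": 0.1, "wy": 0, "wz": 0, "jaw": -1}, {"tx": 0, "ty": 0, "tz": 0, "wx": 0.12, "wy": 0, "wz": 0, "jaw": -1}, {"tx": 0, "ty": 0, "tz": 0, "wx": 0.12, "wy": 0, "wz": 0, "jaw": -1}, {"tx": 0, "ty": 0, "tz": 0, "wx": 0.12, "wy": 0, "wz": 0, "jaw": -1}, {"tx": 0, "ty": 0, "tz": 0, "wx": 0.12, "wy": 0, "wz": 0, "jaw": -1}, {"tx": 0, "ty": 0, "tz": 0, "wx": 0.12, "wy": 0, "wz": 0, "jaw": -1}, {"tx": 0, "ty": 0, "tz": 0, "wx": 0.12, "wy": 0, "wz": 0, "jaw": -1}, {"tx": 0, "ty": 0, "tz": 0, "wx": 0.12, "wy": 0, "wz": 0, "jaw": -1}, {"tx": 0, "ty": 0, "tz": 0, "wx": 0.12, "wy": 0, "wz": 0, "jaw": -1}, {"tx": 0, "ty": 0, "tz": 0, "wx": 0.12, "wy": 0, "wz": 0, "jaw": -1}, {"tx": 0, "ty": 0, "tz": 0, "wx": 0.12, "wy": 0, "wz": 0, "jaw": -1}, {"tx": 0, "ty": 0, "tz": 0, "wx": 0.1, "wy": 0, "wz": 0, "jaw": -1}, {"tx": 0, "ty": 0, "tz": 0, "wx": 0, "wy": 0, "wz": 0, "jaw": -1}]'

```text
time: 23.4
tool_pos: [485.1, 19.4, 63.6]
tcp_rot: [-1.629, 1.57, -3.091]
contact_force: [-0.0, 0.4, -0.7]
grip_width: 25.5
```

```bash
python3 - <<'E'
from look import *
go([496,24,-3],-1.461)
look('w18')
E
```

```text
t 23.40 p [485.1  19.4  63.6] z-yaw -1.462 down [-0. -0. -1.] F [-0.   0.4 -0.7] w 25.5 q [-0.12  0.46  1.83 -0.    0.86  1.34]
rot [-0.001 -0.     0.   ] rows>=0.0  shift cm [ 6.66  1.13 -0.34] rows>=1.5
```

>>> arm_command --plan '[{"tx": 2.0, "ty": 0.6, "tz": -0.17, "wx": 0, "wy": 0, "wz": 0, "jaw": -1}, {"tx": 2.0, "ty": 0.53, "tz": -0.17, "wx": 0, "wy": 0, "wz": 0, "jaw": -1}, {"tx": 1.5, "ty": 0, "tz": 0, "wx": 0, "wy": 0, "wz": 0, "jaw": -1}, {"tx": 0.8, "ty": 0, "tz": 0, "wx": 0, "wy": 0, "wz": 0, "jaw": -1}, {"tx": 0.4, "ty": 0, "tz": 0, "wx": 0, "wy": 0, "wz": 0, "jaw": -1}, {"tx": 0.2, "ty": 0, "tz": 0, "wx": 0, "wy": 0, "wz": 0, "jaw": -1}, {"tx": 0, "ty": 0, "tz": 0, "wx": 0, "wy": 0, "wz": 0, "jaw": -1}]'

```text
time: 24.15
tool_pos: [496.4, 23.4, -5.0]
tcp_rot: [1.173, 1.57, -0.289]
contact_force: [-1.2, -0.5, -1.3]
grip_width: 26.4
```

```bash
python3 - <<'E'
from look import *
st()
E
```

```text
t 24.15 p [496.4  23.4  -5. ] z-yaw -1.461 down [ 0.001 -0.    -1.   ] F [-1.2 -0.5 -1.3] w 26.4 q [-0.11  0.59  1.85 -0.    0.7   1.35]
```

>>> arm_command --plan '[{"tx": 0.05, "ty": 0, "tz": 0, "wx": 0, "wy": 0, "wz": 0, "jaw": -1}, {"tx": 0, "ty": 0, "tz": 0, "wx": 0, "wy": 0, "wz": 0, "jaw": 0.2}, {"tx": 0, "ty": 0, "tz": 0, "wx": 0, "wy": 0, "wz": 0, "jaw": 0.2}, {"tx": 0, "ty": 0, "tz": 0, "wx": 0, "wy": 0, "wz": 0, "jaw": 0.2}, {"tx": 0, "ty": 0, "tz": 0, "wx": 0, "wy": 0, "wz": 0, "jaw": 0.2}, {"tx": -2, "ty": 0, "tz": 0, "wx": 0, "wy": 0, "wz": 0, "jaw": 0.2}, {"tx": -4, "ty": 0, "tz": 0, "wx": 0, "wy": 0, "wz": 0, "jaw": 0.2}, {"tx": -4, "ty": 0, "tz": 0, "wx": 0, "wy": 0, "wz": 0, "jaw": 0.2}, {"tx": -4, "ty": 0, "tz": 0, "wx": 0, "wy": 0, "wz": 0, "jaw": 0.2}, {"tx": 0, "ty": 0, "tz": 0, "wx": 0, "wy": 0, "wz": 0, "jaw": 0.2}]'

```text
time: 25.15
tool_pos: [499.4, 23.2, 139.4]
tcp_rot: [1.349, 1.56, -0.112]
contact_force: [0.4, 1.0, -0.6]
grip_width: 55.2
```

```bash
python3 - <<'E'
from look import *
st(); C,im=look('w19'); 
E
```

```text
t 25.15 p [499.4  23.2 139.4] z-yaw -1.462 down [ 0.011 -0.001 -1.   ] F [ 0.4  1.  -0.6] w 55.2 q [-0.11  0.37  1.71 -0.    1.05  1.35]
```

```bash
python3 - <<'E'
from look import *
im=cv2.imread('pics/w19.png'); crop(im,55,55,175,255,4,'w19c.png')
E
python3 - <<'E'
from look import *
v=np.load('pics/w19.npy'); C=cam('wrist',{'tool_pos':v[:3],'tcp_rot':v[3:]})
iB=np.linalg.inv(BIN)
Q=[[(48,62),(378,100),(378,248),(62,213)],[(32,350),(338,385),(338,510),(42,475)],[(55,608),(333,635),(335,743),(60,715)]]
for i,q in enumerate(Q):
    P=back(C,np.array(q)/4+55,30); c=P.mean(0); d=P[0]+P[3]-P[1]-P[2]; w=P[0]+P[1]-P[2]-P[3]
    print(i,c.round(1),'bin',tw(iB,c)[0].round(1),'yaw %.3f'%np.arctan2(d[1],d[0]),'L',np.linalg.norm(d)/2,'W',np.linalg.norm(w)/2)
# check mat/pick
b=tw(TAB,[190*np.cos(np.radians(222)),190*np.sin(np.radians(222)),0])[0]; print('lever',b)
E
```

```text
0 [583.8 180.3  30. ] bin [-146.4  -72.3   30. ] yaw 1.566 L 79.91187369558185 W 35.14078573499222
1 [513.4 191.7  30. ] bin [-139.4   -1.4   30. ] yaw 1.558 L 80.04295656369115 W 34.01647080488525
2 [441.7 194.   30. ] bin [-141.5   70.3   30. ] yaw 1.571 L 79.01882019797253 W 33.801661501068324
lever [ 431.29614956 -347.49905686    0.        ]
```

```bash
python3 - <<'E'
from look import *
go([431.3,-347.5,140],-0.823)
E
```

```text
t 25.20 p [497.9  23.3 136.8] z-yaw -1.462 down [ 0.006 -0.001 -1.   ] F [-0.1  0.5 -0.3] w 55.4 q [-0.11  0.37  1.72 -0.    1.05  1.35]
rot [-0.639  0.003 -0.005] rows>=4.6  shift cm [ -0.32 -30.09  22.66] rows>=8.4
```

>>> arm_command --plan '[{"tx": 0, "ty": 0, "tz": 0, "wx": -0.107, "wy": 0, "wz": 0, "jaw": 0.2}, {"tx": 0, "ty": 0, "tz": 0, "wx": -0.107, "wy": 0, "wz": 0, "jaw": 0.2}, {"tx": 0, "ty": 0, "tz": 0, "wx": -0.107, "wy": 0, "wz": 0, "jaw": 0.2}, {"tx": 0, "ty": 0, "tz": 0, "wx": -0.106, "wy": 0, "wz": 0, "jaw": 0.2}, {"tx": 0, "ty": 0, "tz": 0, "wx": -0.106, "wy": 0, "wz": 0, "jaw": 0.2}, {"tx": 0, "ty": 0, "tz": 0, "wx": -0.106, "wy": 0, "wz": 0, "jaw": 0.2}, {"tx": 0, "ty": -3.0, "tz": 2.25, "wx": 0, "wy": 0, "wz": 0, "jaw": 0.2}, {"tx": 0, "ty": -3.0, "tz": 2.25, "wx": 0, "wy": 0, "wz": 0, "jaw": 0.2}, {"tx": 0, "ty": -3.0, "tz": 2.25, "wx": 0, "wy": 0, "wz": 0, "jaw": 0.2}, {"tx": 0, "ty": -3.0, "tz": 2.25, "wx": 0, "wy": 0, "wz": 0, "jaw": 0.2}, {"tx": 0, "ty": -3.0, "tz": 2.25, "wx": 0, "wy": 0, "wz": 0, "jaw": 0.2}, {"tx": 0, "ty": -3.0, "tz": 2.25, "wx": 0, "wy": 0, "wz": 0, "jaw": 0.2}, {"tx": 0, "ty": -3.0, "tz": 2.25, "wx": 0, "wy": 0, "wz": 0, "jaw": 0.2}, {"tx": 0, "ty": -3.0, "tz": 2.25, "wx": 0, "wy": 0, "wz": 0, "jaw": 0.2}, {"tx": 0, "ty": -3.0, "tz": 2.3, "wx": 0, "wy": 0, "wz": 0, "jaw": 0.2}, {"tx": 0, "ty": -3.0, "tz": 2.3, "wx": 0, "wy": 0, "wz": 0, "jaw": 0.2}, {"tx": 0, "ty": 0, "tz": 0, "wx": 0, "wy": 0, "wz": 0, "jaw": 0.2}]'

```text
time: 26.9
tool_pos: [428.4, -350.0, 132.4]
tcp_rot: [-2.217, 1.569, -3.044]
contact_force: [-0.3, 0.1, -0.6]
grip_width: 55.3
```

```bash
python3 - <<'E'
from look import *
go([431.3,-347.5,60],-0.823)
C,im=look('w20',[(431.3,-347.5,108)],np.eye(4))
a=np.linspace(0,2*np.pi,5)[:-1]
print('hub',proj(C,tw(TAB,[(0,0,44),(-82,0,44),(-35,135,96),(-35,-135,96)])).round(0).tolist())
E
```

```text
t 26.90 p [ 428.4 -350.   132.4] z-yaw -0.827 down [-0.001 -0.    -1.   ] F [-0.3  0.1 -0.6] w 55.3 q [-0.82  0.47  1.56 -0.    1.11  0.  ]
rot [-0.004 -0.001  0.001] rows>=0.0  shift cm [7.24 0.38 0.01] rows>=1.6
[[256.7, 216.6]]
hub [[256.0, -32.0], [193.0, 52.0], [36.0, -207.0], [359.0, 119.0]]
```

>>> arm_command --plan '[{"tx": 2.5, "ty": 0.2, "tz": -0.05, "wx": 0, "wy": 0, "wz": 0, "jaw": 0.2}, {"tx": 2.5, "ty": 0.18, "tz": 0, "wx": 0, "wy": 0, "wz": 0, "jaw": 0.2}, {"tx": 2.2, "ty": 0, "tz": 0, "wx": 0, "wy": 0, "wz": 0, "jaw": 0.2}, {"tx": 0, "ty": 0, "tz": 0, "wx": 0, "wy": 0, "wz": 0, "jaw": -0.3}, {"tx": 0, "ty": 0, "tz": 0, "wx": 0, "wy": 0, "wz": 0, "jaw": -0.3}, {"tx": 0, "ty": 0, "tz": 0, "wx": 0, "wy": 0, "wz": 0, "jaw": -0.3}, {"tx": 0, "ty": 0, "tz": 0, "wx": 0, "wy": 0, "wz": 0, "jaw": -0.3}]'

```text
time: 27.65
tool_pos: [433.0, -343.6, 63.4]
tcp_rot: [0.024, 1.569, -0.799]
contact_force: [-0.1, -0.6, 0.5]
grip_width: 32.8
```

```bash
python3 - <<'E'
from look import *
go([431.3,-347.5,60],-0.823)
d=imaging.capture('side'); cv2.imwrite('pics/d21.png',d); crop(d,200,80,400,230,4,'d21c.png')
print(proj(cam('side'),tw(TAB,[(0,0,44),(-82,0,44)])))
n=10;th=0.593/n; c=190*np.array([np.sin(th),np.cos(th)-1]); print('chord tangential %.3f inward %.3f'%(c[0]/10,-c[1]/10))
E
```

```text
t 27.65 p [ 433.  -343.6   63.4] z-yaw -0.823 down [ 0.002 -0.002 -1.   ] F [-0.1 -0.6  0.5] w 32.8 q [-0.81  0.55  1.64  0.    0.94  0.01]
rot [ 0.     0.002 -0.   ] rows>=0.0  shift cm [ 0.34 -0.39  0.17] rows>=0.1
[[295.79372835 161.86657802]
 [321.91447298 171.74066174]]
chord tangential 1.126 inward 0.033
```

```bash
python3 - <<'E'
from look import *
C=cam('side'); iT=np.linalg.inv(TAB)
P=tw(iT,back(C,[(308.7,163.75),(336.75,173),(302.5,168.75),(315,159.5),(330,177.5),(343.5,168.7)],56)); print(P.round(1)); print(np.degrees(np.arctan2(P[:,1],P[:,0])))
v=np.load('pics/w20.npy'); C=cam('wrist',{'tool_pos':v[:3],'tcp_rot':v[3:]})
im=cv2.imread('pics/w20.png'); crop(im,80,0,380,180,2,'w20c.png')
E
```

```text
[[ -42.7    3.7   56. ]
 [-124.5   -1.5   56. ]
 [ -42.3   33.6   56. ]
 [ -45.2  -24.2   56. ]
 [-120.7   26.7   56. ]
 [-129.   -29.6   56. ]]
[ 175.10753139 -179.31652747  141.48243324 -151.85178929  167.54199788
 -167.08341552]
```

```bash
python3 - <<'E'
from look import *
v=np.load('pics/w20.npy'); C=cam('wrist',{'tool_pos':v[:3],'tcp_rot':v[3:]})
im=cv2.imread('pics/w20.png')
big=cv2.resize(im[0:180,80:380],None,fx=2.6,fy=2.6,interpolation=cv2.INTER_CUBIC)
for a,col in((0,(0,0,255)),(np.radians(-5),(0,160,0)),(np.radians(5),(255,0,0))):
    Rz=Ro.from_euler('z',a).as_matrix()
    P=np.array([(-82+sx*44,sy*21,56) for sx,sy in((1,1),(1,-1),(-1,-1),(-1,1))],float)@Rz.T
    q=(proj(C,tw(TAB,P))-[80,0])*2.6
    cv2.polylines(big,[q.round().astype(int).reshape(-1,1,2)],True,col,1)
cv2.imwrite('pics/w20o.png',big)
d=cv2.imread('pics/d21.png'); C=cam('side'); big=cv2.resize(d[120:220,250:370],None,fx=6,fy=6,interpolation=cv2.INTER_CUBIC)
for a,col in((0,(0,0,255)),(np.radians(-5),(0,160,0)),(np.radians(5),(255,0,0))):
    Rz=Ro.from_euler('z',a).as_matrix()
    P=np.array([(-82+sx*44,sy*21,56) for sx,sy in((1,1),(1,-1),(-1,-1),(-1,1))],float)@Rz.T
    q=(proj(C,tw(TAB,P))-[250,120])*6
    cv2.polylines(big,[q.round().astype(int).reshape(-1,1,2)],True,col,1)
cv2.imwrite('pics/d21o.png',big)
E
```

>>> arm_command --plan '[{"tx": 0.3, "ty": -0.3, "tz": 0.2, "wx": 0, "wy": 0, "wz": 0, "jaw": -0.3}, {"tx": 0, "ty": 0, "tz": 0.5, "wx": 0, "wy": 0, "wz": 0, "jaw": -0.3}, {"tx": 0, "ty": 0.033, "tz": 1.126, "wx": -0.0593, "wy": 0, "wz": 0, "jaw": -0.3}, {"tx": 0, "ty": 0.033, "tz": 1.126, "wx": -0.0593, "wy": 0, "wz": 0, "jaw": -0.3}, {"tx": 0, "ty": 0.033, "tz": 1.126, "wx": -0.0593, "wy": 0, "wz": 0, "jaw": -0.3}, {"tx": 0, "ty": 0.033, "tz": 1.126, "wx": -0.0593, "wy": 0, "wz": 0, "jaw": -0.3}, {"tx": 0, "ty": 0.033, "tz": 1.126, "wx": -0.0593, "wy": 0, "wz": 0, "jaw": -0.3}, {"tx": 0, "ty": 0.033, "tz": 1.126, "wx": -0.0593, "wy": 0, "wz": 0, "jaw": -0.3}, {"tx": 0, "ty": 0.033, "tz": 1.126, "wx": -0.0593, "wy": 0, "wz": 0, "jaw": -0.3}, {"tx": 0, "ty": 0.033, "tz": 1.126, "wx": -0.0593, "wy": 0, "wz": 0, "jaw": -0.3}, {"tx": 0, "ty": 0.033, "tz": 1.126, "wx": -0.0593, "wy": 0, "wz": 0, "jaw": -0.3}, {"tx": 0, "ty": 0.033, "tz": 1.126, "wx": -0.0593, "wy": 0, "wz": 0, "jaw": -0.3}]'

```text
time: 28.9
tool_pos: [529.5, -405.1, 58.5]
tcp_rot: [2.637, 1.565, 2.409]
contact_force: [-4.5, 4.6, 0.9]
grip_width: 32.3
```

```bash
cat >> look.py <<'E'
def lev():
    o,R=st(); p=tw(np.linalg.inv(TAB),o['tool_pos'])[0]
    print('TCP polar about table: r %.1f ang(lever scale) %.3f'%(np.hypot(p[0],p[1]),(np.arctan2(p[1],p[0])-np.radians(222)+np.pi)%(2*np.pi)-np.pi))
E
python3 - <<'E'
from look import *
lev()
d=imaging.capture('side'); cv2.imwrite('pics/d22.png',d); crop(d,200,80,400,230,4,'d22c.png')
s=imaging.capture('scene'); cv2.imwrite('pics/s22.png',s); crop(s,90,110,270,260,4,'s22c.png')
E
```

```text
t 28.90 p [ 529.5 -405.1   58.5] z-yaw -0.228 down [-0.004  0.004 -1.   ] F [-4.5  4.6  0.9] w 32.3 q [-0.77  0.74  1.28 -0.    1.13 -0.54]
TCP polar about table: r 191.2 ang(lever scale) 0.607
```

>>> arm_command --plan '[{"tx": 0, "ty": 0, "tz": 0.4, "wx": 0, "wy": 0, "wz": 0, "jaw": -0.3}, {"tx": 0, "ty": 0, "tz": 0.4, "wx": 0, "wy": 0, "wz": 0, "jaw": -0.3}, {"tx": 0, "ty": 0, "tz": 0, "wx": 0, "wy": 0, "wz": 0, "jaw": -0.3}]'

```text
time: 29.3
tool_pos: [535.2, -407.3, 58.5]
tcp_rot: [2.928, 1.562, 2.696]
contact_force: [-12.6, 4.4, 4.3]
grip_width: 32.3
```

```bash
python3 - <<'E'
from look import *
lev()
E
```

```text
t 29.30 p [ 535.2 -407.3   58.5] z-yaw -0.232 down [-0.007  0.004 -1.   ] F [-12.6   4.4   4.3] w 32.3 q [-0.76  0.75  1.25 -0.    1.14 -0.53]
TCP polar about table: r 192.2 ang(lever scale) 0.638
```

>>> arm_command --plan '[{"tx": 0, "ty": 0, "tz": -0.8, "wx": 0, "wy": 0, "wz": 0, "jaw": -0.3}, {"tx": 0, "ty": 0.033, "tz": -1.126, "wx": 0.0593, "wy": 0, "wz": 0, "jaw": -0.3}, {"tx": 0, "ty": 0.033, "tz": -1.126, "wx": 0.0593, "wy": 0, "wz": 0, "jaw": -0.3}, {"tx": 0, "ty": 0.033, "tz": -1.126, "wx": 0.0593, "wy": 0, "wz": 0, "jaw": -0.3}, {"tx": 0, "ty": 0.033, "tz": -1.126, "wx": 0.0593, "wy": 0, "wz": 0, "jaw": -0.3}, {"tx": 0, "ty": 0.033, "tz": -1.126, "wx": 0.0593, "wy": 0, "wz": 0, "jaw": -0.3}, {"tx": 0, "ty": 0.033, "tz": -1.126, "wx": 0.0593, "wy": 0, "wz": 0, "jaw": -0.3}, {"tx": 0, "ty": 0.033, "tz": -1.126, "wx": 0.0593, "wy": 0, "wz": 0, "jaw": -0.3}, {"tx": 0, "ty": 0.033, "tz": -1.126, "wx": 0.0593, "wy": 0, "wz": 0, "jaw": -0.3}, {"tx": 0, "ty": 0.033, "tz": -1.126, "wx": 0.0593, "wy": 0, "wz": 0, "jaw": -0.3}, {"tx": 0, "ty": 0.033, "tz": -1.126, "wx": 0.0593, "wy": 0, "wz": 0, "jaw": -0.3}, {"tx": 0, "ty": 0, "tz": -0.9, "wx": 0, "wy": 0, "wz": 0, "jaw": -0.3}, {"tx": 0, "ty": 0, "tz": 0, "wx": 0, "wy": 0, "wz": 0, "jaw": -0.3}]'

```text
time: 30.6
tool_pos: [428.5, -343.9, 59.7]
tcp_rot: [-0.036, 1.57, -0.858]
contact_force: [0.2, -0.7, 0.2]
grip_width: 32.2
```

```bash
python3 - <<'E'
from look import *
lev()
s=imaging.capture('scene'); cv2.imwrite('pics/s23.png',s); crop(s,90,90,270,240,4,'s23c.png')
d=imaging.capture('side'); cv2.imwrite('pics/d23.png',d); crop(d,200,80,400,230,4,'d23c.png')
print(proj(cam('scene'),tw(TAB,[190*np.cos(np.radians(222)),190*np.sin(np.radians(222)),108])))
E
```

```text
t 30.60 p [ 428.5 -343.9   59.7] z-yaw -0.822 down [ 0.001 -0.001 -1.   ] F [ 0.2 -0.7  0.2] w 32.2 q [-0.82  0.55  1.65 -0.    0.93  0.01]
TCP polar about table: r 189.7 ang(lever scale) -0.024
[[171.63077311 135.81640886]]
```

```bash
cat >> look.py <<'E'
def overlay(cname,im,angs,box,f,out,obs=None):
    C=cam(cname,obs); x0,y0,x1,y1=box
    big=cv2.resize(im[y0:y1,x0:x1],None,fx=f,fy=f,interpolation=cv2.INTER_CUBIC)
    cols=[(0,0,255),(0,160,0),(255,0,0),(0,200,255)]
    for a,c in zip(angs,cols):
        for k in range(4):
            Rz=Ro.from_euler('z',np.radians(a+90*k)).as_matrix()
            P=np.array([(-82+sx*44,sy*21,56) for sx,sy in((1,1),(1,-1),(-1,-1),(-1,1))],float)@Rz.T
            q=(proj(C,tw(TAB,P))-[x0,y0])*f
            cv2.polylines(big,[q.round().astype(int).reshape(-1,1,2)],True,c,1)
    cv2.imwrite('pics/'+out,big)
E
python3 - <<'E'
from look import *
overlay('side',cv2.imread('pics/d23.png'),[24,30,36],(235,120,365,220),6,'o23.png')
E
```

>>> arm_command --plan '[{"tx": 0, "ty": 0, "tz": 0.6, "wx": 0, "wy": 0, "wz": 0, "jaw": -0.3}, {"tx": 0, "ty": 0.033, "tz": 1.126, "wx": -0.0593, "wy": 0, "wz": 0, "jaw": -0.3}, {"tx": 0, "ty": 0.033, "tz": 1.126, "wx": -0.0593, "wy": 0, "wz": 0, "jaw": -0.3}, {"tx": 0, "ty": 0.033, "tz": 1.126, "wx": -0.0593, "wy": 0, "wz": 0, "jaw": -0.3}, {"tx": 0, "ty": 0.033, "tz": 1.126, "wx": -0.0593, "wy": 0, "wz": 0, "jaw": -0.3}, {"tx": 0, "ty": 0.033, "tz": 1.126, "wx": -0.0593, "wy": 0, "wz": 0, "jaw": -0.3}, {"tx": 0, "ty": 0.033, "tz": 1.126, "wx": -0.0593, "wy": 0, "wz": 0, "jaw": -0.3}, {"tx": 0, "ty": 0.033, "tz": 1.126, "wx": -0.0593, "wy": 0, "wz": 0, "jaw": -0.3}, {"tx": 0, "ty": 0.033, "tz": 1.126, "wx": -0.0593, "wy": 0, "wz": 0, "jaw": -0.3}, {"tx": 0, "ty": 0.033, "tz": 1.126, "wx": -0.0593, "wy": 0, "wz": 0, "jaw": -0.3}, {"tx": 0, "ty": 0.033, "tz": 1.126, "wx": -0.0593, "wy": 0, "wz": 0, "jaw": -0.3}, {"tx": 0, "ty": 0, "tz": 0.6, "wx": 0, "wy": 0, "wz": 0, "jaw": -0.3}, {"tx": 0, "ty": 0, "tz": 0.5, "wx": 0, "wy": 0, "wz": 0, "jaw": -0.3}, {"tx": 0, "ty": 0, "tz": 0, "wx": 0, "wy": 0, "wz": 0, "jaw": -0.3}]'

```text
time: 32.1
tool_pos: [536.0, -406.2, 58.6]
tcp_rot: [2.999, 1.561, 2.768]
contact_force: [-16.0, 4.0, 8.5]
grip_width: 32.3
```

```bash
python3 - <<'E'
from look import *
lev()
E
```

```text
t 32.10 p [ 536.  -406.2   58.6] z-yaw -0.231 down [-0.009  0.003 -1.   ] F [-16.    4.    8.5] w 32.3 q [-0.76  0.76  1.25 -0.    1.14 -0.53]
TCP polar about table: r 191.0 ang(lever scale) 0.641
```

>>> arm_command --plan '[{"tx": 0, "ty": 0, "tz": -1.1, "wx": 0, "wy": 0, "wz": 0, "jaw": -0.3}, {"tx": 0, "ty": 0.033, "tz": -1.126, "wx": 0.0593, "wy": 0, "wz": 0, "jaw": -0.3}, {"tx": 0, "ty": 0.033, "tz": -1.126, "wx": 0.0593, "wy": 0, "wz": 0, "jaw": -0.3}, {"tx": 0, "ty": 0.033, "tz": -1.126, "wx": 0.0593, "wy": 0, "wz": 0, "jaw": -0.3}, {"tx": 0, "ty": 0.033, "tz": -1.126, "wx": 0.0593, "wy": 0, "wz": 0, "jaw": -0.3}, {"tx": 0, "ty": 0.033, "tz": -1.126, "wx": 0.0593, "wy": 0, "wz": 0, "jaw": -0.3}, {"tx": 0, "ty": 0.033, "tz": -1.126, "wx": 0.0593, "wy": 0, "wz": 0, "jaw": -0.3}, {"tx": 0, "ty": 0.033, "tz": -1.126, "wx": 0.0593, "wy": 0, "wz": 0, "jaw": -0.3}, {"tx": 0, "ty": 0.033, "tz": -1.126, "wx": 0.0593, "wy": 0, "wz": 0, "jaw": -0.3}, {"tx": 0, "ty": 0.033, "tz": -1.126, "wx": 0.0593, "wy": 0, "wz": 0, "jaw": -0.3}, {"tx": 0, "ty": 0.033, "tz": -1.126, "wx": 0.0593, "wy": 0, "wz": 0, "jaw": -0.3}, {"tx": 0, "ty": 0, "tz": -0.6, "wx": 0, "wy": 0, "wz": 0, "jaw": -0.3}, {"tx": 0, "ty": 0, "tz": 0, "wx": 0, "wy": 0, "wz": 0, "jaw": -0.3}]'

```text
time: 33.4
tool_pos: [428.8, -343.9, 59.2]
tcp_rot: [0.577, 1.571, -0.245]
contact_force: [-0.4, -0.8, 0.3]
grip_width: 32.1
```

```bash
python3 - <<'E'
from look import *
lev()
d=imaging.capture('side'); cv2.imwrite('pics/d24.png',d)
overlay('side',d,[54,60],(235,120,365,220),6,'o24.png')
E
```

```text
t 33.40 p [ 428.8 -343.9   59.2] z-yaw -0.822 down [ 0. -0. -1.] F [-0.4 -0.8  0.3] w 32.1 q [-0.82  0.56  1.65  0.    0.93  0.01]
TCP polar about table: r 189.5 ang(lever scale) -0.023
```

>>> arm_command --plan '[{"tx": 0, "ty": 0, "tz": 0.6, "wx": 0, "wy": 0, "wz": 0, "jaw": -0.3}, {"tx": 0, "ty": 0.033, "tz": 1.126, "wx": -0.0593, "wy": 0, "wz": 0, "jaw": -0.3}, {"tx": 0, "ty": 0.033, "tz": 1.126, "wx": -0.0593, "wy": 0, "wz": 0, "jaw": -0.3}, {"tx": 0, "ty": 0.033, "tz": 1.126, "wx": -0.0593, "wy": 0, "wz": 0, "jaw": -0.3}, {"tx": 0, "ty": 0.033, "tz": 1.126, "wx": -0.0593, "wy": 0, "wz": 0, "jaw": -0.3}, {"tx": 0, "ty": 0.033, "tz": 1.126, "wx": -0.0593, "wy": 0, "wz": 0, "jaw": -0.3}, {"tx": 0, "ty": 0.033, "tz": 1.126, "wx": -0.0593, "wy": 0, "wz": 0, "jaw": -0.3}, {"tx": 0, "ty": 0.033, "tz": 1.126, "wx": -0.0593, "wy": 0, "wz": 0, "jaw": -0.3}, {"tx": 0, "ty": 0.033, "tz": 1.126, "wx": -0.0593, "wy": 0, "wz": 0, "jaw": -0.3}, {"tx": 0, "ty": 0.033, "tz": 1.126, "wx": -0.0593, "wy": 0, "wz": 0, "jaw": -0.3}, {"tx": 0, "ty": 0.033, "tz": 1.126, "wx": -0.0593, "wy": 0, "wz": 0, "jaw": -0.3}, {"tx": 0, "ty": 0, "tz": 0.6, "wx": 0, "wy": 0, "wz": 0, "jaw": -0.3}, {"tx": 0, "ty": 0, "tz": 0.5, "wx": 0, "wy": 0, "wz": 0, "jaw": -0.3}, {"tx": 0, "ty": 0, "tz": 0, "wx": 0, "wy": 0, "wz": 0, "jaw": -0.3}]'

```text
time: 34.85
tool_pos: [535.9, -406.3, 58.6]
tcp_rot: [2.995, 1.561, 2.764]
contact_force: [-16.3, 4.6, 8.8]
grip_width: 32.4
```

>>> arm_command --plan '[{"tx": 0, "ty": 0, "tz": -1.1, "wx": 0, "wy": 0, "wz": 0, "jaw": -0.3}, {"tx": 0, "ty": 0.033, "tz": -1.126, "wx": 0.0593, "wy": 0, "wz": 0, "jaw": -0.3}, {"tx": 0, "ty": 0.033, "tz": -1.126, "wx": 0.0593, "wy": 0, "wz": 0, "jaw": -0.3}, {"tx": 0, "ty": 0.033, "tz": -1.126, "wx": 0.0593, "wy": 0, "wz": 0, "jaw": -0.3}, {"tx": 0, "ty": 0.033, "tz": -1.126, "wx": 0.0593, "wy": 0, "wz": 0, "jaw": -0.3}, {"tx": 0, "ty": 0.033, "tz": -1.126, "wx": 0.0593, "wy": 0, "wz": 0, "jaw": -0.3}, {"tx": 0, "ty": 0.033, "tz": -1.126, "wx": 0.0593, "wy": 0, "wz": 0, "jaw": -0.3}, {"tx": 0, "ty": 0.033, "tz": -1.126, "wx": 0.0593, "wy": 0, "wz": 0, "jaw": -0.3}, {"tx": 0, "ty": 0.033, "tz": -1.126, "wx": 0.0593, "wy": 0, "wz": 0, "jaw": -0.3}, {"tx": 0, "ty": 0.033, "tz": -1.126, "wx": 0.0593, "wy": 0, "wz": 0, "jaw": -0.3}, {"tx": 0, "ty": 0.033, "tz": -1.126, "wx": 0.0593, "wy": 0, "wz": 0, "jaw": -0.3}, {"tx": 0, "ty": 0, "tz": -0.6, "wx": 0, "wy": 0, "wz": 0, "jaw": -0.3}, {"tx": 0, "ty": 0, "tz": 0, "wx": 0, "wy": 0, "wz": 0, "jaw": 0.0}, {"tx": 0, "ty": 0, "tz": 0, "wx": 0, "wy": 0, "wz": 0, "jaw": 0.2}]'

```text
time: 36.25
tool_pos: [429.3, -344.7, 59.4]
tcp_rot: [0.006, 1.57, -0.816]
contact_force: [0.5, 0.2, 0.3]
grip_width: 43.6
```

```bash
python3 - <<'E'
from look import *
lev()
d=imaging.capture('side'); cv2.imwrite('pics/d25.png',d)
overlay('side',d,[-5,0],(235,120,365,220),6,'o25.png')
E
```

```text
t 36.25 p [ 429.3 -344.7   59.4] z-yaw -0.822 down [ 0.001 -0.001 -1.   ] F [0.5 0.2 0.3] w 43.6 q [-0.82  0.56  1.65  0.    0.93  0.01]
TCP polar about table: r 189.6 ang(lever scale) -0.018
```

```bash
python3 - <<'E'
from look import *
go([440,-220,150],-1.557)
E
```

```text
t 36.30 p [ 429.3 -344.7   59.3] z-yaw -0.822 down [ 0.001 -0.001 -1.   ] F [0.6 0.3 0.4] w 47.7 q [-0.82  0.56  1.65 -0.    0.93  0.01]
rot [ 0.735  0.001 -0.   ] rows>=5.2  shift cm [ -9.07   1.25 -12.46] rows>=3.4
```

>>> arm_command --plan '[{"tx": 0, "ty": 0, "tz": 0, "wx": 0, "wy": 0, "wz": 0, "jaw": 0.3}, {"tx": -3, "ty": 0, "tz": 0, "wx": 0, "wy": 0, "wz": 0, "jaw": 0.3}, {"tx": -4, "ty": 0, "tz": 0, "wx": 0, "wy": 0, "wz": 0, "jaw": 0.3}, {"tx": -2, "ty": 0, "tz": 0, "wx": 0.105, "wy": 0, "wz": 0, "jaw": 0.3}, {"tx": 0, "ty": 0, "tz": 0, "wx": 0.126, "wy": 0, "wz": 0, "jaw": 0.3}, {"tx": 0, "ty": 0, "tz": 0, "wx": 0.126, "wy": 0, "wz": 0, "jaw": 0.3}, {"tx": 0, "ty": 0, "tz": 0, "wx": 0.126, "wy": 0, "wz": 0, "jaw": 0.3}, {"tx": 0, "ty": 0, "tz": 0, "wx": 0.126, "wy": 0, "wz": 0, "jaw": 0.3}, {"tx": 0, "ty": 0, "tz": 0, "wx": 0.126, "wy": 0, "wz": 0, "jaw": 0.3}, {"tx": 0, "ty": 0.3, "tz": -3.1, "wx": 0, "wy": 0, "wz": 0, "jaw": 0.3}, {"tx": 0, "ty": 0.3, "tz": -3.1, "wx": 0, "wy": 0, "wz": 0, "jaw": 0.3}, {"tx": 0, "ty": 0.3, "tz": -3.1, "wx": 0, "wy": 0, "wz": 0, "jaw": 0.3}, {"tx": 0, "ty": 0.3, "tz": -3.1, "wx": 0, "wy": 0, "wz": 0, "jaw": 0.3}, {"tx": 0, "ty": 0, "tz": 0, "wx": 0, "wy": 0, "wz": 0, "jaw": 0.3}]'

```text
time: 37.7
tool_pos: [439.2, -217.0, 149.3]
tcp_rot: [-2.809, 1.57, 1.92]
contact_force: [-0.6, -1.0, 1.0]
grip_width: 59.9
```

```bash
python3 - <<'E'
from look import *
st(); C,im=look('w26'); o={'tool_pos':np.load('pics/w26.npy')[:3],'tcp_rot':np.load('pics/w26.npy')[3:]}
overlay('wrist',im,[-4,0],(140,50,380,240),3,'o26.png',o); crop(im,140,50,380,240,3,'w26c.png')
E
```

```text
t 37.70 p [ 439.2 -217.   149.3] z-yaw -1.555 down [-0.     0.001 -1.   ] F [-0.6 -1.   1. ] w 59.9 q [-0.62  0.35  1.72  0.    1.08  0.94]
```

```bash
python3 - <<'E'
from look import *
v=np.load('pics/w26.npy'); C=cam('wrist',{'tool_pos':v[:3],'tcp_rot':v[3:]})
P=back(C,[(239.7,97.3),(283.7,99),(279.3,187.3),(238,187)],56); print(P.round(1),P.mean(0).round(1)); d=P[2]+P[3]-P[0]-P[1];print('outward yaw',np.degrees(np.arctan2(d[1],d[0])),'L',np.linalg.norm(d)/2, 'W',np.linalg.norm(P[0]-P[1]),np.linalg.norm(P[2]-P[3]))
print(tw(TAB,[-82,0,44]))
im=cv2.imread('pics/w26.png');crop(im,225,80,300,200,6,'w26d.png')
E
```

```text
[[ 534.6 -198.6   56. ]
 [ 533.7 -239.7   56. ]
 [ 447.7 -239.    56. ]
 [ 447.4 -196.4   56. ]] [ 490.8 -218.4   56. ]
outward yaw 179.04717744479157 L 86.60584332240143 W 41.135273554176216 42.6316897060194
[[ 488.70803587 -219.5479625    44.        ]]
```

```bash
python3 - <<'E'
from look import *
go([513.4,150,140],-0.03)
E
```

```text
t 37.75 p [ 439.5 -218.8  149.5] z-yaw -1.555 down [ 0. -0. -1.] F [ 0.2  0.  -0. ] w 59.8 q [-0.62  0.35  1.71 -0.    1.08  0.94]
rot [-1.525  0.     0.   ] rows>=10.9  shift cm [ 0.95 37.09  6.28] rows>=8.4
```

>>> arm_command --plan '[{"tx": 0, "ty": 0, "tz": 0, "wx": -0.127, "wy": 0, "wz": 0, "jaw": 0.15}, {"tx": 0, "ty": 0, "tz": 0, "wx": -0.127, "wy": 0, "wz": 0, "jaw": 0.15}, {"tx": 0, "ty": 0, "tz": 0, "wx": -0.127, "wy": 0, "wz": 0, "jaw": 0.15}, {"tx": 0, "ty": 0, "tz": 0, "wx": -0.127, "wy": 0, "wz": 0, "jaw": 0.15}, {"tx": 0, "ty": 0, "tz": 0, "wx": -0.127, "wy": 0, "wz": 0, "jaw": 0.15}, {"tx": 0, "ty": 0, "tz": 0, "wx": -0.127, "wy": 0, "wz": 0, "jaw": 0.15}, {"tx": 0, "ty": 0, "tz": 0, "wx": -0.127, "wy": 0, "wz": 0, "jaw": 0.15}, {"tx": 0, "ty": 0, "tz": 0, "wx": -0.127, "wy": 0, "wz": 0, "jaw": 0.15}, {"tx": 0, "ty": 0, "tz": 0, "wx": -0.127, "wy": 0, "wz": 0, "jaw": 0.15}, {"tx": 0, "ty": 0, "tz": 0, "wx": -0.127, "wy": 0, "wz": 0, "jaw": 0.15}, {"tx": 0, "ty": 0, "tz": 0, "wx": -0.127, "wy": 0, "wz": 0, "jaw": 0.15}, {"tx": 0, "ty": 0, "tz": 0, "wx": -0.127, "wy": 0, "wz": 0, "jaw": 0.15}, {"tx": 0.1, "ty": 4.6, "tz": 0.78, "wx": 0, "wy": 0, "wz": 0, "jaw": 0.15}, {"tx": 0.1, "ty": 4.6, "tz": 0.78, "wx": 0, "wy": 0, "wz": 0, "jaw": 0.15}, {"tx": 0.1, "ty": 4.6, "tz": 0.78, "wx": 0, "wy": 0, "wz": 0, "jaw": 0.15}, {"tx": 0.1, "ty": 4.6, "tz": 0.78, "wx": 0, "wy": 0, "wz": 0, "jaw": 0.15}, {"tx": 0.1, "ty": 4.6, "tz": 0.78, "wx": 0, "wy": 0, "wz": 0, "jaw": 0.15}, {"tx": 0.1, "ty": 4.6, "tz": 0.78, "wx": 0, "wy": 0, "wz": 0, "jaw": 0.15}, {"tx": 0.1, "ty": 4.6, "tz": 0.78, "wx": 0, "wy": 0, "wz": 0, "jaw": 0.15}, {"tx": 0.1, "ty": 4.6, "tz": 0.8, "wx": 0, "wy": 0, "wz": 0, "jaw": 0.15}]'

```text
time: 39.75
tool_pos: [515.4, 146.7, 141.3]
tcp_rot: [-0.285, 1.57, -0.319]
contact_force: [-0.2, 0.1, 0.6]
grip_width: 52.7
```

>>> arm_command --plan '[{"tx": 0, "ty": 0, "tz": 0, "wx": 0, "wy": 0, "wz": 0, "jaw": 0.15}]'

```text
time: 39.85
tool_pos: [515.7, 149.8, 141.0]
tcp_rot: [0.709, 1.569, 0.679]
contact_force: [0.2, -0.1, 0.3]
grip_width: 52.8
```

```bash
python3 - <<'E'
from look import *
st(); C,im=look('w27'); crop(im,100,40,420,240,2,'w27c.png')
E
```

```text
t 39.85 p [515.7 149.8 141. ] z-yaw -0.029 down [ 0.002  0.001 -1.   ] F [ 0.2 -0.1  0.3] w 52.8 q [0.14 0.43 1.6  0.   1.11 0.17]
```

```bash
python3 - <<'E'
from look import *
im=cv2.imread('pics/w27.png'); crop(im,160,105,350,200,4,'w27d.png')
E
cat > shells.py <<'E'
from look import *
def shells(name,Q,off,f=4,z=30):
    v=np.load(f'pics/{name}.npy'); C=cam('wrist',{'tool_pos':v[:3],'tcp_rot':v[3:]})
    for i,q in Q.items():
        P=back(C,np.array(q)/f+off,z); c=P.mean(0); d=P[0]+P[1]-P[2]-P[3]; w=P[0]+P[3]-P[1]-P[2]
        print(i,c.round(1),'yaw %.3f'%np.arctan2(d[1],d[0]),'L %.1f W %.1f'%(np.linalg.norm(d)/2,np.linalg.norm(w)/2))
E
python3 - <<'E'
from shells import *
shells('w27',{2:[(17,27),(156,27),(181,327),(55,327)],1:[(302,27),(441,27),(441,327),(310,327)],0:[(573,63),(714,62),(695,358),(566,358)]},[160,105])
go([515.5,190,-6],-0.03)
E
```

```text
2 [442.7 194.1  30. ] yaw 1.564 L 79.0 W 35.0
1 [514.2 191.8  30. ] yaw 1.549 L 78.9 W 35.6
0 [584.1 180.9  30. ] yaw 1.567 L 79.3 W 36.0
t 39.90 p [515.1 147.3 140.9] z-yaw -0.030 down [ 0.001 -0.    -1.   ] F [ 0.9 -0.3  0.1] w 52.4 q [ 0.14  0.43  1.6  -0.    1.11  0.17]
rot [-0.     0.001  0.   ] rows>=0.0  shift cm [14.69  4.27 -0.09] rows>=3.4
```

>>> arm_command --plan '[{"tx": 0, "ty": 2.2, "tz": -0.1, "wx": 0, "wy": 0, "wz": 0, "jaw": 0.15}, {"tx": 0, "ty": 2.1, "tz": 0, "wx": 0, "wy": 0, "wz": 0, "jaw": 0.15}, {"tx": 3.0, "ty": 0, "tz": 0, "wx": 0, "wy": 0, "wz": 0, "jaw": 0.15}, {"tx": 4.0, "ty": 0, "tz": 0, "wx": 0, "wy": 0, "wz": 0, "jaw": 0.15}, {"tx": 2.5, "ty": 0, "tz": 0, "wx": 0, "wy": 0, "wz": 0, "jaw": 0.15}, {"tx": 0.5, "ty": 0, "tz": 0, "wx": 0, "wy": 0, "wz": 0, "jaw": 0.15}, {"tx": 0, "ty": 0, "tz": 0, "wx": 0, "wy": 0, "wz": 0, "jaw": 0.15}, {"tx": 0, "ty": 0, "tz": 0, "wx": 0, "wy": 0, "wz": 0, "jaw": 0.15}]'

```text
time: 40.7
tool_pos: [516.0, 188.1, 42.6]
tcp_rot: [0.154, 1.568, 0.119]
contact_force: [-0.6, 0.6, 0.6]
grip_width: 52.8
```

```bash
python3 - <<'E'
from shells import *
go([514.2,191.8,-6],-0.025)
d=imaging.capture('side'); cv2.imwrite('pics/d28.png',d); crop(d,150,150,310,320,4,'d28c.png')
E
```

```text
t 40.70 p [516.  188.1  42.6] z-yaw -0.035 down [ 0.002  0.    -1.   ] F [-0.6  0.6  0.6] w 52.8 q [ 0.21  0.58  1.67 -0.    0.89  0.25]
rot [-0.01   0.002 -0.   ] rows>=0.1  shift cm [ 4.86  0.36 -0.19] rows>=1.1
```

>>> arm_command --plan '[{"tx": 1.5, "ty": 0.3, "tz": -0.15, "wx": -0.01, "wy": 0, "wz": 0, "jaw": 0.15}, {"tx": 1.5, "ty": 0, "tz": 0, "wx": 0, "wy": 0, "wz": 0, "jaw": 0.15}, {"tx": 1.2, "ty": 0, "tz": 0, "wx": 0, "wy": 0, "wz": 0, "jaw": 0.15}, {"tx": 0.6, "ty": 0, "tz": 0, "wx": 0, "wy": 0, "wz": 0, "jaw": 0.15}, {"tx": 0, "ty": 0, "tz": 0, "wx": 0, "wy": 0, "wz": 0, "jaw": -1}, {"tx": 0, "ty": 0, "tz": 0, "wx": 0, "wy": 0, "wz": 0, "jaw": -1}, {"tx": 0, "ty": 0, "tz": 0, "wx": 0, "wy": 0, "wz": 0, "jaw": -1}, {"tx": 0, "ty": 0, "tz": 0, "wx": 0, "wy": 0, "wz": 0, "jaw": -1}]'

```text
time: 41.55
tool_pos: [513.7, 191.8, -6.2]
tcp_rot: [0.152, 1.57, 0.128]
contact_force: [0.1, -0.7, 1.8]
grip_width: 35.7
```

```bash
python3 - <<'E'
from shells import *
go([514.2,191.8,-6],-0.025)
E
```

```text
t 41.55 p [513.7 191.8  -6.2] z-yaw -0.024 down [ 0.001  0.    -1.   ] F [ 0.1 -0.7  1.8] w 35.7 q [ 0.22  0.65  1.7  -0.    0.78  0.24]
rot [ 0.001  0.001 -0.   ] rows>=0.0  shift cm [-0.02 -0.    0.05] rows>=0.0
```

>>> arm_command --plan '[{"tx": -2, "ty": 0, "tz": 0, "wx": 0, "wy": 0, "wz": 0, "jaw": -1}, {"tx": -3.5, "ty": -0.5, "tz": 0, "wx": 0, "wy": 0, "wz": 0, "jaw": -1}, {"tx": -3.5, "ty": -1.5, "tz": 0, "wx": 0, "wy": 0, "wz": 0, "jaw": -1}, {"tx": -3, "ty": -3, "tz": 0, "wx": 0, "wy": 0, "wz": 0, "jaw": -1}, {"tx": 0, "ty": -4, "tz": 0, "wx": 0, "wy": 0, "wz": 0, "jaw": -1}, {"tx": 0, "ty": -4, "tz": 0, "wx": 0, "wy": 0, "wz": 0, "jaw": -1}, {"tx": 0, "ty": -3, "tz": 0, "wx": 0.12, "wy": 0, "wz": 0, "jaw": -1}, {"tx": 0, "ty": 0, "tz": 0, "wx": 0.13, "wy": 0, "wz": 0, "jaw": -1}, {"tx": 0, "ty": 0, "tz": 0, "wx": 0.13, "wy": 0, "wz": 0, "jaw": -1}, {"tx": 0, "ty": 0, "tz": 0, "wx": 0.13, "wy": 0, "wz": 0, "jaw": -1}, {"tx": 0, "ty": 0, "tz": 0, "wx": 0.13, "wy": 0, "wz": 0, "jaw": -1}, {"tx": 0, "ty": 0, "tz": 0, "wx": 0.13, "wy": 0, "wz": 0, "jaw": -1}, {"tx": 0, "ty": 0, "tz": 0, "wx": 0.13, "wy": 0, "wz": 0, "jaw": -1}, {"tx": 0, "ty": 0, "tz": 0, "wx": 0.13, "wy": 0, "wz": 0, "jaw": -1}, {"tx": 0, "ty": 0, "tz": 0, "wx": 0.13, "wy": 0, "wz": 0, "jaw": -1}, {"tx": 0, "ty": 0, "tz": 0, "wx": 0.13, "wy": 0, "wz": 0, "jaw": -1}, {"tx": 0, "ty": 0, "tz": 0, "wx": 0.13, "wy": 0, "wz": 0, "jaw": -1}, {"tx": 0, "ty": 0, "tz": 0, "wx": 0.13, "wy": 0, "wz": 0, "jaw": -1}, {"tx": 0, "ty": 0, "tz": 0, "wx": 0, "wy": 0, "wz": 0, "jaw": -1}]'

```text
time: 43.45
tool_pos: [509.3, 31.8, 113.3]
tcp_rot: [-0.28, 1.571, -1.855]
contact_force: [-0.8, -0.1, -1.6]
grip_width: 35.5
```

```bash
python3 - <<'E'
from shells import *
go([490.8,-218.4,114],-1.588)
E
```

```text
t 43.45 p [509.3  31.8 113.3] z-yaw -1.575 down [-0. -0. -1.] F [-0.8 -0.1 -1.6] w 35.5 q [-0.09  0.42  1.71 -0.    1.01  1.49]
rot [0.013 0.    0.   ] rows>=0.1  shift cm [-0.07 -1.41 25.05] rows>=5.6
```

>>> arm_command --plan '[{"tx": 0, "ty": -0.2, "tz": 3.5, "wx": 0.013, "wy": 0, "wz": 0, "jaw": -1}, {"tx": 0, "ty": -0.2, "tz": 3.6, "wx": 0, "wy": 0, "wz": 0, "jaw": -1}, {"tx": 0, "ty": -0.2, "tz": 3.6, "wx": 0, "wy": 0, "wz": 0, "jaw": -1}, {"tx": 0, "ty": -0.2, "tz": 3.6, "wx": 0, "wy": 0, "wz": 0, "jaw": -1}, {"tx": 0, "ty": -0.2, "tz": 3.6, "wx": 0, "wy": 0, "wz": 0, "jaw": -1}, {"tx": 0, "ty": -0.2, "tz": 3.6, "wx": 0, "wy": 0, "wz": 0, "jaw": -1}, {"tx": 0, "ty": -0.2, "tz": 3.55, "wx": 0, "wy": 0, "wz": 0, "jaw": -1}, {"tx": 0, "ty": 0, "tz": 0, "wx": 0, "wy": 0, "wz": 0, "jaw": -1}, {"tx": 0, "ty": 0, "tz": 0, "wx": 0, "wy": 0, "wz": 0, "jaw": -1}]'

```text
time: 44.35
tool_pos: [491.4, -218.9, 113.0]
tcp_rot: [-2.405, 1.57, 2.291]
contact_force: [-0.0, 0.4, -1.7]
grip_width: 35.7
```

```bash
python3 - <<'E'
from shells import *
go([490.8,-218.4,60],-1.588)
C,im=look('w30')
d=imaging.capture('side'); cv2.imwrite('pics/d30.png',d); crop(d,240,80,390,220,5,'d30c.png')
E
```

```text
t 44.35 p [ 491.4 -218.9  113. ] z-yaw -1.586 down [-0.  0. -1.] F [-0.   0.4 -1.7] w 35.7 q [-0.56  0.47  1.63  0.    1.04  1.02]
rot [ 0.002 -0.     0.   ] rows>=0.0  shift cm [ 5.3  -0.06 -0.05] rows>=1.2
```

```bash
python3 - <<'E'
from shells import *
v=np.load('pics/w30.npy');o={'tool_pos':v[:3],'tcp_rot':v[3:]}
im=cv2.imread('pics/w30.png'); overlay('wrist',im,[0,-2],(85,0,435,200),2,'o30.png',o)
E
```

>>> arm_command --plan '[{"tx": 2.5, "ty": 0.03, "tz": -0.12, "wx": 0.005, "wy": 0, "wz": 0, "jaw": -1}, {"tx": 2.5, "ty": 0, "tz": 0, "wx": 0, "wy": 0, "wz": 0, "jaw": -1}, {"tx": 0.9, "ty": 0, "tz": 0, "wx": 0, "wy": 0, "wz": 0, "jaw": -1}, {"tx": 0, "ty": 0, "tz": 0, "wx": 0, "wy": 0, "wz": 0, "jaw": -1}]'

```text
time: 44.85
tool_pos: [491.5, -215.9, 53.2]
tcp_rot: [-2.105, 1.568, 2.588]
contact_force: [0.6, -0.2, -1.6]
grip_width: 36.0
```

```bash
python3 - <<'E'
from shells import *
go([491.5,-217.6,38],-1.591)
C,im=look('w31'); crop(im,200,60,320,240,4,'w31c.png')
d=imaging.capture('side'); cv2.imwrite('pics/d31.png',d); crop(d,270,120,370,220,7,'d31c.png')
E
```

```text
t 44.85 p [ 491.5 -215.9   53.2] z-yaw -1.590 down [-0.002  0.002 -1.   ] F [ 0.6 -0.2 -1.6] w 36.0 q [-0.56  0.55  1.69 -0.    0.9   1.03]
rot [ 0.001 -0.001  0.003] rows>=0.0  shift cm [1.52 0.   0.17] rows>=0.3
```

>>> arm_command --plan '[{"tx": 0, "ty": 0, "tz": 0.2, "wx": 0, "wy": 0, "wz": 0, "jaw": -1}, {"tx": 0.4, "ty": 0, "tz": 0, "wx": 0, "wy": 0, "wz": 0, "jaw": -1}, {"tx": 0.4, "ty": 0, "tz": 0, "wx": 0, "wy": 0, "wz": 0, "jaw": -1}, {"tx": 0.4, "ty": 0, "tz": 0, "wx": 0, "wy": 0, "wz": 0, "jaw": -1}, {"tx": 0.2, "ty": 0, "tz": 0, "wx": 0, "wy": 0, "wz": 0, "jaw": -1}, {"tx": 0, "ty": 0, "tz": 0, "wx": 0, "wy": 0, "wz": 0, "jaw": -1}]'

```text
time: 45.55
tool_pos: [491.8, -219.1, 39.7]
tcp_rot: [-2.037, 1.57, 2.654]
contact_force: [0.7, -0.3, -1.8]
grip_width: 35.6
```

```bash
python3 - <<'E'
from shells import *
go([491.5,-217.6,38],-1.591)
C,im=look('w32'); crop(im,200,60,320,240,4,'w32c.png')
E
```

```text
t 45.55 p [ 491.8 -219.1   39.7] z-yaw -1.592 down [-0.001  0.    -1.   ] F [ 0.7 -0.3 -1.8] w 35.6 q [-0.56  0.57  1.7  -0.    0.87  1.03]
rot [-0.001 -0.     0.001] rows>=0.0  shift cm [ 0.17 -0.03 -0.15] rows>=0.1
```

>>> arm_command --plan '[{"tx": 0.15, "ty": 0, "tz": -0.1, "wx": 0, "wy": 0, "wz": 0, "jaw": -1}, {"tx": 0, "ty": 0, "tz": 0, "wx": 0, "wy": 0, "wz": 0, "jaw": -1}, {"tx": 0, "ty": 0, "tz": 0, "wx": 0, "wy": 0, "wz": 0, "jaw": 0.08}, {"tx": 0, "ty": 0, "tz": 0, "wx": 0, "wy": 0, "wz": 0, "jaw": 0.08}, {"tx": 0, "ty": 0, "tz": 0, "wx": 0, "wy": 0, "wz": 0, "jaw": 0.08}, {"tx": -1.5, "ty": 0, "tz": 0, "wx": 0, "wy": 0, "wz": 0, "jaw": 0.08}, {"tx": -4, "ty": 0, "tz": 0, "wx": 0, "wy": 0, "wz": 0, "jaw": 0.08}, {"tx": -4, "ty": -2, "tz": 0, "wx": 0, "wy": 0, "wz": 0, "jaw": 0.08}, {"tx": 0, "ty": -2.5, "tz": 0, "wx": 0, "wy": 0, "wz": 0, "jaw": 0.08}, {"tx": 0, "ty": 0, "tz": 0, "wx": 0, "wy": 0, "wz": 0, "jaw": 0.08}]'

```text
time: 46.6
tool_pos: [445.4, -217.2, 134.9]
tcp_rot: [0.553, 1.57, -1.04]
contact_force: [0.1, 1.3, -0.1]
grip_width: 50.0
```

```bash
python3 - <<'E'
from shells import *
go([431.3,-347.5,140],-0.823)
C,im=look('w33'); crop(im,160,40,360,240,3,'w33c.png')
d=imaging.capture('side'); cv2.imwrite('pics/d33.png',d); crop(d,270,120,370,220,6,'d33c.png')
E
```

```text
t 46.60 p [ 445.4 -217.2  134.9] z-yaw -1.593 down [ 0.    -0.001 -1.   ] F [ 0.1  1.3 -0.1] w 50.0 q [-0.61  0.37  1.72 -0.    1.05  0.98]
rot [-0.77   0.001 -0.   ] rows>=5.5  shift cm [-0.51 -9.9   8.59] rows>=2.9
```

>>> arm_command --plan '[{"tx": 0, "ty": 0, "tz": 0, "wx": -0.128, "wy": 0, "wz": 0, "jaw": 0.2}, {"tx": 0, "ty": 0, "tz": 0, "wx": -0.128, "wy": 0, "wz": 0, "jaw": 0.2}, {"tx": 0, "ty": 0, "tz": 0, "wx": -0.128, "wy": 0, "wz": 0, "jaw": 0.2}, {"tx": 0, "ty": 0, "tz": 0, "wx": -0.128, "wy": 0, "wz": 0, "jaw": 0.2}, {"tx": 0, "ty": 0, "tz": 0, "wx": -0.128, "wy": 0, "wz": 0, "jaw": 0.2}, {"tx": 0, "ty": 0, "tz": 0, "wx": -0.13, "wy": 0, "wz": 0, "jaw": 0.2}, {"tx": 0, "ty": -2.5, "tz": 2.1, "wx": 0, "wy": 0, "wz": 0, "jaw": 0.2}, {"tx": 0, "ty": -2.5, "tz": 2.1, "wx": 0, "wy": 0, "wz": 0, "jaw": 0.2}, {"tx": 0, "ty": -2.5, "tz": 2.1, "wx": 0, "wy": 0, "wz": 0, "jaw": 0.2}, {"tx": 0, "ty": -2.4, "tz": 2.1, "wx": 0, "wy": 0, "wz": 0, "jaw": 0.2}, {"tx": 0, "ty": 0, "tz": 0, "wx": 0, "wy": 0, "wz": 0, "jaw": 0.2}]'

```text
time: 47.8
tool_pos: [432.0, -349.9, 132.6]
tcp_rot: [-0.733, 1.57, -1.558]
contact_force: [1.1, 0.6, -0.6]
grip_width: 55.1
```

```bash
python3 - <<'E'
from shells import *
go([430.3,-345.9,60],-0.823); lev()
E
```

```text
t 47.80 p [ 432.  -349.9  132.6] z-yaw -0.825 down [ 0.    -0.001 -1.   ] F [ 1.1  0.6 -0.6] w 55.1 q [-0.82  0.47  1.56 -0.    1.11  0.01]
rot [-0.002  0.001  0.001] rows>=0.0  shift cm [ 7.26  0.15 -0.41] rows>=1.6
t 47.80 p [ 432.  -349.9  132.6] z-yaw -0.825 down [ 0.    -0.001 -1.   ] F [ 1.1  0.6 -0.6] w 55.1 q [-0.82  0.47  1.56 -0.    1.11  0.01]
TCP polar about table: r 191.2 ang(lever scale) 0.012
```

>>> arm_command --plan '[{"tx": 2.5, "ty": 0.1, "tz": -0.2, "wx": 0, "wy": 0, "wz": 0, "jaw": 0.2}, {"tx": 2.5, "ty": 0.05, "tz": -0.2, "wx": 0, "wy": 0, "wz": 0, "jaw": 0.2}, {"tx": 2.25, "ty": 0, "tz": 0, "wx": 0, "wy": 0, "wz": 0, "jaw": 0}, {"tx": 0, "ty": 0, "tz": 0, "wx": 0, "wy": 0, "wz": 0, "jaw": -0.3}, {"tx": 0, "ty": 0, "tz": 0, "wx": 0, "wy": 0, "wz": 0, "jaw": -0.3}, {"tx": 0, "ty": 0, "tz": 0, "wx": 0, "wy": 0, "wz": 0, "jaw": -0.3}, {"tx": 0, "ty": 0, "tz": 0, "wx": 0, "wy": 0, "wz": 0, "jaw": -0.3}, {"tx": 0, "ty": 0, "tz": 0.4, "wx": 0, "wy": 0, "wz": 0, "jaw": -0.3}]'

```text
time: 48.6
tool_pos: [433.1, -345.3, 62.1]
tcp_rot: [-0.003, 1.57, -0.825]
contact_force: [-0.2, -0.4, 0.2]
grip_width: 32.3
```

```bash
python3 - <<'E'
from shells import *
lev()
E
```

```text
t 48.60 p [ 433.1 -345.3   62.1] z-yaw -0.822 down [ 0.001 -0.001 -1.   ] F [-0.2 -0.4  0.2] w 32.3 q [-0.81  0.56  1.64 -0.    0.94  0.01]
TCP polar about table: r 187.2 ang(lever scale) -0.002
```

>>> arm_command --plan '[{"tx": 0, "ty": -0.2, "tz": 0.3, "wx": 0, "wy": 0, "wz": 0, "jaw": -0.3}, {"tx": 0, "ty": 0.033, "tz": 1.126, "wx": -0.0593, "wy": 0, "wz": 0, "jaw": -0.3}, {"tx": 0, "ty": 0.033, "tz": 1.126, "wx": -0.0593, "wy": 0, "wz": 0, "jaw": -0.3}, {"tx": 0, "ty": 0.033, "tz": 1.126, "wx": -0.0593, "wy": 0, "wz": 0, "jaw": -0.3}, {"tx": 0, "ty": 0.033, "tz": 1.126, "wx": -0.0593, "wy": 0, "wz": 0, "jaw": -0.3}, {"tx": 0, "ty": 0.033, "tz": 1.126, "wx": -0.0593, "wy": 0, "wz": 0, "jaw": -0.3}, {"tx": 0, "ty": 0.033, "tz": 1.126, "wx": -0.0593, "wy": 0, "wz": 0, "jaw": -0.3}, {"tx": 0, "ty": 0.033, "tz": 1.126, "wx": -0.0593, "wy": 0, "wz": 0, "jaw": -0.3}, {"tx": 0, "ty": 0.033, "tz": 1.126, "wx": -0.0593, "wy": 0, "wz": 0, "jaw": -0.3}, {"tx": 0, "ty": 0.033, "tz": 1.126, "wx": -0.0593, "wy": 0, "wz": 0, "jaw": -0.3}, {"tx": 0, "ty": 0.033, "tz": 1.126, "wx": -0.0593, "wy": 0, "wz": 0, "jaw": -0.3}, {"tx": 0, "ty": 0, "tz": 0.5, "wx": 0, "wy": 0, "wz": 0, "jaw": -0.3}, {"tx": 0, "ty": 0, "tz": 0.5, "wx": 0, "wy": 0, "wz": 0, "jaw": -0.3}, {"tx": 0, "ty": 0, "tz": 0, "wx": 0, "wy": 0, "wz": 0, "jaw": -0.3}]'

```text
time: 50.0
tool_pos: [535.8, -406.3, 61.1]
tcp_rot: [3.013, 1.563, 2.782]
contact_force: [-15.0, 4.4, 7.6]
grip_width: 32.5
```

```bash
python3 - <<'E'
from shells import *
lev()
d=imaging.capture('side'); cv2.imwrite('pics/d34.png',d); crop(d,230,100,370,220,5,'d34c.png')
E
```

```text
t 50.00 p [ 535.8 -406.3   61.1] z-yaw -0.231 down [-0.008  0.003 -1.   ] F [-15.    4.4   7.6] w 32.5 q [-0.76  0.75  1.25 -0.    1.15 -0.53]
TCP polar about table: r 191.1 ang(lever scale) 0.640
```

>>> arm_command --plan '[{"tx": 0, "ty": 0, "tz": -1.1, "wx": 0, "wy": 0, "wz": 0, "jaw": -0.3}, {"tx": 0, "ty": 0.033, "tz": -1.126, "wx": 0.0593, "wy": 0, "wz": 0, "jaw": -0.3}, {"tx": 0, "ty": 0.033, "tz": -1.126, "wx": 0.0593, "wy": 0, "wz": 0, "jaw": -0.3}, {"tx": 0, "ty": 0.033, "tz": -1.126, "wx": 0.0593, "wy": 0, "wz": 0, "jaw": -0.3}, {"tx": 0, "ty": 0.033, "tz": -1.126, "wx": 0.0593, "wy": 0, "wz": 0, "jaw": -0.3}, {"tx": 0, "ty": 0.033, "tz": -1.126, "wx": 0.0593, "wy": 0, "wz": 0, "jaw": -0.3}, {"tx": 0, "ty": 0.033, "tz": -1.126, "wx": 0.0593, "wy": 0, "wz": 0, "jaw": -0.3}, {"tx": 0, "ty": 0.033, "tz": -1.126, "wx": 0.0593, "wy": 0, "wz": 0, "jaw": -0.3}, {"tx": 0, "ty": 0.033, "tz": -1.126, "wx": 0.0593, "wy": 0, "wz": 0, "jaw": -0.3}, {"tx": 0, "ty": 0.033, "tz": -1.126, "wx": 0.0593, "wy": 0, "wz": 0, "jaw": -0.3}, {"tx": 0, "ty": 0.033, "tz": -1.126, "wx": 0.0593, "wy": 0, "wz": 0, "jaw": -0.3}, {"tx": 0, "ty": 0, "tz": -0.6, "wx": 0, "wy": 0, "wz": 0, "jaw": -0.3}, {"tx": 0, "ty": 0, "tz": 0, "wx": 0, "wy": 0, "wz": 0, "jaw": -0.3}]'

```text
time: 51.35
tool_pos: [428.3, -344.3, 61.6]
tcp_rot: [-0.003, 1.57, -0.824]
contact_force: [-0.3, 1.0, 0.7]
grip_width: 32.0
```

>>> arm_command --plan '[{"tx": 0, "ty": 0, "tz": 0.6, "wx": 0, "wy": 0, "wz": 0, "jaw": -0.3}, {"tx": 0, "ty": 0.033, "tz": 1.126, "wx": -0.0593, "wy": 0, "wz": 0, "jaw": -0.3}, {"tx": 0, "ty": 0.033, "tz": 1.126, "wx": -0.0593, "wy": 0, "wz": 0, "jaw": -0.3}, {"tx": 0, "ty": 0.033, "tz": 1.126, "wx": -0.0593, "wy": 0, "wz": 0, "jaw": -0.3}, {"tx": 0, "ty": 0.033, "tz": 1.126, "wx": -0.0593, "wy": 0, "wz": 0, "jaw": -0.3}, {"tx": 0, "ty": 0.033, "tz": 1.126, "wx": -0.0593, "wy": 0, "wz": 0, "jaw": -0.3}, {"tx": 0, "ty": 0.033, "tz": 1.126, "wx": -0.0593, "wy": 0, "wz": 0, "jaw": -0.3}, {"tx": 0, "ty": 0.033, "tz": 1.126, "wx": -0.0593, "wy": 0, "wz": 0, "jaw": -0.3}, {"tx": 0, "ty": 0.033, "tz": 1.126, "wx": -0.0593, "wy": 0, "wz": 0, "jaw": -0.3}, {"tx": 0, "ty": 0.033, "tz": 1.126, "wx": -0.0593, "wy": 0, "wz": 0, "jaw": -0.3}, {"tx": 0, "ty": 0.033, "tz": 1.126, "wx": -0.0593, "wy": 0, "wz": 0, "jaw": -0.3}, {"tx": 0, "ty": 0, "tz": 0.6, "wx": 0, "wy": 0, "wz": 0, "jaw": -0.3}, {"tx": 0, "ty": 0, "tz": 0.5, "wx": 0, "wy": 0, "wz": 0, "jaw": -0.3}, {"tx": 0, "ty": 0, "tz": 0, "wx": 0, "wy": 0, "wz": 0, "jaw": -0.3}]'

```text
time: 52.75
tool_pos: [535.8, -406.6, 60.7]
tcp_rot: [3.034, 1.562, 2.804]
contact_force: [-15.3, 3.3, 8.6]
grip_width: 32.4
```

>>> arm_command --plan '[{"tx": 0, "ty": 0, "tz": -1.1, "wx": 0, "wy": 0, "wz": 0, "jaw": -0.3}, {"tx": 0, "ty": 0.033, "tz": -1.126, "wx": 0.0593, "wy": 0, "wz": 0, "jaw": -0.3}, {"tx": 0, "ty": 0.033, "tz": -1.126, "wx": 0.0593, "wy": 0, "wz": 0, "jaw": -0.3}, {"tx": 0, "ty": 0.033, "tz": -1.126, "wx": 0.0593, "wy": 0, "wz": 0, "jaw": -0.3}, {"tx": 0, "ty": 0.033, "tz": -1.126, "wx": 0.0593, "wy": 0, "wz": 0, "jaw": -0.3}, {"tx": 0, "ty": 0.033, "tz": -1.126, "wx": 0.0593, "wy": 0, "wz": 0, "jaw": -0.3}, {"tx": 0, "ty": 0.033, "tz": -1.126, "wx": 0.0593, "wy": 0, "wz": 0, "jaw": -0.3}, {"tx": 0, "ty": 0.033, "tz": -1.126, "wx": 0.0593, "wy": 0, "wz": 0, "jaw": -0.3}, {"tx": 0, "ty": 0.033, "tz": -1.126, "wx": 0.0593, "wy": 0, "wz": 0, "jaw": -0.3}, {"tx": 0, "ty": 0.033, "tz": -1.126, "wx": 0.0593, "wy": 0, "wz": 0, "jaw": -0.3}, {"tx": 0, "ty": 0.033, "tz": -1.126, "wx": 0.0593, "wy": 0, "wz": 0, "jaw": -0.3}, {"tx": 0, "ty": 0, "tz": -0.6, "wx": 0, "wy": 0, "wz": 0, "jaw": -0.3}, {"tx": 0, "ty": 0, "tz": 0, "wx": 0, "wy": 0, "wz": 0, "jaw": -0.3}]'

```text
time: 54.05
tool_pos: [428.4, -344.3, 61.3]
tcp_rot: [0.186, 1.57, -0.635]
contact_force: [-0.3, -0.2, 0.8]
grip_width: 32.0
```

>>> arm_command --plan '[{"tx": 0, "ty": 0, "tz": 0.6, "wx": 0, "wy": 0, "wz": 0, "jaw": -0.3}, {"tx": 0, "ty": 0.033, "tz": 1.126, "wx": -0.0593, "wy": 0, "wz": 0, "jaw": -0.3}, {"tx": 0, "ty": 0.033, "tz": 1.126, "wx": -0.0593, "wy": 0, "wz": 0, "jaw": -0.3}, {"tx": 0, "ty": 0.033, "tz": 1.126, "wx": -0.0593, "wy": 0, "wz": 0, "jaw": -0.3}, {"tx": 0, "ty": 0.033, "tz": 1.126, "wx": -0.0593, "wy": 0, "wz": 0, "jaw": -0.3}, {"tx": 0, "ty": 0.033, "tz": 1.126, "wx": -0.0593, "wy": 0, "wz": 0, "jaw": -0.3}, {"tx": 0, "ty": 0.033, "tz": 1.126, "wx": -0.0593, "wy": 0, "wz": 0, "jaw": -0.3}, {"tx": 0, "ty": 0.033, "tz": 1.126, "wx": -0.0593, "wy": 0, "wz": 0, "jaw": -0.3}, {"tx": 0, "ty": 0.033, "tz": 1.126, "wx": -0.0593, "wy": 0, "wz": 0, "jaw": -0.3}, {"tx": 0, "ty": 0.033, "tz": 1.126, "wx": -0.0593, "wy": 0, "wz": 0, "jaw": -0.3}, {"tx": 0, "ty": 0.033, "tz": 1.126, "wx": -0.0593, "wy": 0, "wz": 0, "jaw": -0.3}, {"tx": 0, "ty": 0, "tz": 0.6, "wx": 0, "wy": 0, "wz": 0, "jaw": -0.3}, {"tx": 0, "ty": 0, "tz": 0.5, "wx": 0, "wy": 0, "wz": 0, "jaw": -0.3}, {"tx": 0, "ty": 0, "tz": 0, "wx": 0, "wy": 0, "wz": 0, "jaw": -0.3}]'

```text
time: 55.45
tool_pos: [535.8, -406.7, 60.7]
tcp_rot: [3.029, 1.562, 2.799]
contact_force: [-16.0, 3.8, 8.4]
grip_width: 32.4
```

>>> arm_command --plan '[{"tx": 0, "ty": 0, "tz": -1.1, "wx": 0, "wy": 0, "wz": 0, "jaw": -0.3}, {"tx": 0, "ty": 0.033, "tz": -1.126, "wx": 0.0593, "wy": 0, "wz": 0, "jaw": -0.3}, {"tx": 0, "ty": 0.033, "tz": -1.126, "wx": 0.0593, "wy": 0, "wz": 0, "jaw": -0.3}, {"tx": 0, "ty": 0.033, "tz": -1.126, "wx": 0.0593, "wy": 0, "wz": 0, "jaw": -0.3}, {"tx": 0, "ty": 0.033, "tz": -1.126, "wx": 0.0593, "wy": 0, "wz": 0, "jaw": -0.3}, {"tx": 0, "ty": 0.033, "tz": -1.126, "wx": 0.0593, "wy": 0, "wz": 0, "jaw": -0.3}, {"tx": 0, "ty": 0.033, "tz": -1.126, "wx": 0.0593, "wy": 0, "wz": 0, "jaw": -0.3}, {"tx": 0, "ty": 0.033, "tz": -1.126, "wx": 0.0593, "wy": 0, "wz": 0, "jaw": -0.3}, {"tx": 0, "ty": 0.033, "tz": -1.126, "wx": 0.0593, "wy": 0, "wz": 0, "jaw": -0.3}, {"tx": 0, "ty": 0.033, "tz": -1.126, "wx": 0.0593, "wy": 0, "wz": 0, "jaw": -0.3}, {"tx": 0, "ty": 0.033, "tz": -1.126, "wx": 0.0593, "wy": 0, "wz": 0, "jaw": -0.3}, {"tx": 0, "ty": 0, "tz": -0.6, "wx": 0, "wy": 0, "wz": 0, "jaw": -0.3}, {"tx": 0, "ty": 0, "tz": 0, "wx": 0, "wy": 0, "wz": 0, "jaw": 0.2}, {"tx": 0, "ty": 0, "tz": 0, "wx": 0, "wy": 0, "wz": 0, "jaw": 0.3}, {"tx": -3, "ty": 0, "tz": 0, "wx": 0, "wy": 0, "wz": 0, "jaw": 0.3}, {"tx": -4, "ty": 0, "tz": 0, "wx": 0, "wy": 0, "wz": 0, "jaw": 0.15}, {"tx": -2, "ty": 0, "tz": 0, "wx": 0, "wy": 0, "wz": 0, "jaw": 0.15}]'

```text
time: 57.15
tool_pos: [429.7, -345.8, 154.4]
tcp_rot: [0.007, 1.566, -0.815]
contact_force: [1.0, -0.1, 0.6]
grip_width: 52.8
```

```bash
python3 - <<'E'
from shells import *
lev()
d=imaging.capture('side'); cv2.imwrite('pics/d35.png',d); crop(d,180,100,370,260,4,'d35c.png')
go([584.1,140,135],-0.02)
E
```

```text
t 57.15 p [ 429.7 -345.8  154.4] z-yaw -0.821 down [ 0.003 -0.004 -1.   ] F [ 1.  -0.1  0.6] w 52.8 q [-0.82  0.44  1.55  0.    1.15  0.  ]
TCP polar about table: r 190.0 ang(lever scale) -0.012
t 57.20 p [ 430.6 -346.7  156.8] z-yaw -0.821 down [ 0.006 -0.007 -1.   ] F [ 1.7 -1.   1.8] w 52.6 q [-0.82  0.44  1.54  0.    1.15  0.  ]
rot [-0.801  0.009  0.004] rows>=5.7  shift cm [ 2.18 48.97 14.38] rows>=11.4
```

>>> arm_command --plan '[{"tx": 0, "ty": 0, "tz": 0, "wx": -0.134, "wy": 0, "wz": 0, "jaw": 0.15}, {"tx": 0, "ty": 0, "tz": 0, "wx": -0.134, "wy": 0, "wz": 0, "jaw": 0.15}, {"tx": 0, "ty": 0, "tz": 0, "wx": -0.134, "wy": 0, "wz": 0, "jaw": 0.15}, {"tx": 0, "ty": 0, "tz": 0, "wx": -0.134, "wy": 0, "wz": 0, "jaw": 0.15}, {"tx": 0, "ty": 0, "tz": 0, "wx": -0.134, "wy": 0, "wz": 0, "jaw": 0.15}, {"tx": 0, "ty": 0, "tz": 0, "wx": -0.131, "wy": 0, "wz": 0, "jaw": 0.15}, {"tx": 0.1, "ty": 4.45, "tz": 1.3, "wx": 0, "wy": 0, "wz": 0, "jaw": 0.15}, {"tx": 0.1, "ty": 4.45, "tz": 1.3, "wx": 0, "wy": 0, "wz": 0, "jaw": 0.15}, {"tx": 0.1, "ty": 4.45, "tz": 1.3, "wx": 0, "wy": 0, "wz": 0, "jaw": 0.15}, {"tx": 0.1, "ty": 4.45, "tz": 1.3, "wx": 0, "wy": 0, "wz": 0, "jaw": 0.15}, {"tx": 0.1, "ty": 4.45, "tz": 1.3, "wx": 0, "wy": 0, "wz": 0, "jaw": 0.15}, {"tx": 0.1, "ty": 4.45, "tz": 1.3, "wx": 0, "wy": 0, "wz": 0, "jaw": 0.15}, {"tx": 0.1, "ty": 4.45, "tz": 1.3, "wx": 0, "wy": 0, "wz": 0, "jaw": 0.15}, {"tx": 0.1, "ty": 4.45, "tz": 1.3, "wx": 0, "wy": 0, "wz": 0, "jaw": 0.15}, {"tx": 0.1, "ty": 4.45, "tz": 1.3, "wx": 0, "wy": 0, "wz": 0, "jaw": 0.15}, {"tx": 0.1, "ty": 4.45, "tz": 1.3, "wx": 0, "wy": 0, "wz": 0, "jaw": 0.15}, {"tx": 0.1, "ty": 4.4, "tz": 1.3, "wx": 0, "wy": 0, "wz": 0, "jaw": 0.15}, {"tx": 0, "ty": 0, "tz": 0, "wx": 0, "wy": 0, "wz": 0, "jaw": 0.15}, {"tx": 0, "ty": 0, "tz": 0, "wx": 0, "wy": 0, "wz": 0, "jaw": 0.15}]'

```text
time: 59.1
tool_pos: [581.6, 142.5, 139.4]
tcp_rot: [-2.492, 1.57, -2.51]
contact_force: [0.4, -0.2, 0.5]
grip_width: 52.8
```

```bash
python3 - <<'E'
from shells import *
go([584.1,180.9,-6],-0.02)
C,im=look('w36'); crop(im,100,60,340,240,3,'w36c.png')
E
```

```text
t 59.10 p [581.6 142.5 139.4] z-yaw -0.018 down [-0.001 -0.001 -1.   ] F [ 0.4 -0.2  0.5] w 52.8 q [ 0.11  0.54  1.42 -0.    1.18  0.13]
rot [ 0.002 -0.001  0.001] rows>=0.0  shift cm [14.54  3.85  0.17] rows>=3.3
```

```bash
python3 - <<'E'
from shells import *
shells('w36',{0:[(421,165),(527,165),(526,391),(428,391)]},[100,60],3)
E
```

```text
0 [584.7 180.8  30. ] yaw 1.566 L 79.4 W 35.8
```

>>> arm_command --plan '[{"tx": 0, "ty": 2.0, "tz": 0.2, "wx": 0, "wy": 0, "wz": 0, "jaw": 0.15}, {"tx": 0, "ty": 1.85, "tz": 0, "wx": 0, "wy": 0, "wz": 0, "jaw": 0.15}, {"tx": 3.0, "ty": 0, "tz": 0, "wx": 0, "wy": 0, "wz": 0, "jaw": 0.15}, {"tx": 4.0, "ty": 0, "tz": 0, "wx": 0, "wy": 0, "wz": 0, "jaw": 0.15}, {"tx": 2.5, "ty": 0, "tz": 0, "wx": 0, "wy": 0, "wz": 0, "jaw": 0.15}, {"tx": 0, "ty": 0, "tz": 0, "wx": 0, "wy": 0, "wz": 0, "jaw": 0.15}, {"tx": 0, "ty": 0, "tz": 0, "wx": 0, "wy": 0, "wz": 0, "jaw": 0.15}]'

```text
time: 59.85
tool_pos: [584.8, 178.8, 45.8]
tcp_rot: [-0.949, 1.571, -0.972]
contact_force: [0.7, 1.0, 0.6]
grip_width: 53.0
```

```bash
python3 - <<'E'
from shells import *
go([584.5,180.8,-6],-0.012)
E
```

```text
t 59.85 p [584.8 178.8  45.8] z-yaw -0.023 down [ 0. -0. -1.] F [0.7 1.  0.6] w 53.0 q [ 0.17  0.67  1.48 -0.    1.    0.19]
rot [-0.011  0.     0.   ] rows>=0.1  shift cm [ 5.18  0.2  -0.03] rows>=1.2
```

>>> arm_command --plan '[{"tx": 1.6, "ty": 0.15, "tz": 0, "wx": -0.01, "wy": 0, "wz": 0, "jaw": 0.15}, {"tx": 1.6, "ty": 0, "tz": 0, "wx": 0, "wy": 0, "wz": 0, "jaw": 0.15}, {"tx": 1.3, "ty": 0, "tz": 0, "wx": 0, "wy": 0, "wz": 0, "jaw": 0.15}, {"tx": 0.65, "ty": 0, "tz": 0, "wx": 0, "wy": 0, "wz": 0, "jaw": 0.15}, {"tx": 0, "ty": 0, "tz": 0, "wx": 0, "wy": 0, "wz": 0, "jaw": -1}, {"tx": 0, "ty": 0, "tz": 0, "wx": 0, "wy": 0, "wz": 0, "jaw": -1}, {"tx": 0, "ty": 0, "tz": 0, "wx": 0, "wy": 0, "wz": 0, "jaw": -1}, {"tx": 0, "ty": 0, "tz": 0, "wx": 0, "wy": 0, "wz": 0, "jaw": -1}]'

```text
time: 60.65
tool_pos: [584.9, 181.5, -5.4]
tcp_rot: [0.079, 1.569, 0.068]
contact_force: [-0.4, -1.0, 3.2]
grip_width: 35.7
```

```bash
python3 - <<'E'
from shells import *
go([584.5,180.8,-6],-0.012)
E
```

```text
t 60.65 p [584.9 181.5  -5.4] z-yaw -0.011 down [ 0.002  0.    -1.   ] F [-0.4 -1.   3.2] w 35.7 q [ 0.18  0.74  1.51 -0.    0.89  0.19]
rot [ 0.001  0.002 -0.   ] rows>=0.0  shift cm [ 0.06 -0.07 -0.04] rows>=0.0
```

>>> arm_command --plan '[{"tx": -2, "ty": 0, "tz": 0, "wx": 0, "wy": 0, "wz": 0, "jaw": -1}, {"tx": -3.5, "ty": -0.5, "tz": 0, "wx": 0, "wy": 0, "wz": 0, "jaw": -1}, {"tx": -3.5, "ty": -1.5, "tz": -1, "wx": 0, "wy": 0, "wz": 0, "jaw": -1}, {"tx": -3, "ty": -3, "tz": -1, "wx": 0, "wy": 0, "wz": 0, "jaw": -1}, {"tx": 0, "ty": -4, "tz": -2, "wx": 0, "wy": 0, "wz": 0, "jaw": -1}, {"tx": 0, "ty": -4, "tz": -2, "wx": 0, "wy": 0, "wz": 0, "jaw": -1}, {"tx": 0, "ty": -3, "tz": -2, "wx": 0.12, "wy": 0, "wz": 0, "jaw": -1}, {"tx": 0, "ty": 0, "tz": 0, "wx": 0.132, "wy": 0, "wz": 0, "jaw": -1}, {"tx": 0, "ty": 0, "tz": 0, "wx": 0.132, "wy": 0, "wz": 0, "jaw": -1}, {"tx": 0, "ty": 0, "tz": 0, "wx": 0.132, "wy": 0, "wz": 0, "jaw": -1}, {"tx": 0, "ty": 0, "tz": 0, "wx": 0.132, "wy": 0, "wz": 0, "jaw": -1}, {"tx": 0, "ty": 0, "tz": 0, "wx": 0.132, "wy": 0, "wz": 0, "jaw": -1}, {"tx": 0, "ty": 0, "tz": 0, "wx": 0.132, "wy": 0, "wz": 0, "jaw": -1}, {"tx": 0, "ty": 0, "tz": 0, "wx": 0.132, "wy": 0, "wz": 0, "jaw": -1}, {"tx": 0, "ty": 0, "tz": 0, "wx": 0.132, "wy": 0, "wz": 0, "jaw": -1}, {"tx": 0, "ty": 0, "tz": 0, "wx": 0.132, "wy": 0, "wz": 0, "jaw": -1}, {"tx": 0, "ty": 0, "tz": 0, "wx": 0.132, "wy": 0, "wz": 0, "jaw": -1}, {"tx": 0, "ty": 0, "tz": 0, "wx": 0.132, "wy": 0, "wz": 0, "jaw": -1}, {"tx": 0, "ty": 0, "tz": 0, "wx": 0, "wy": 0, "wz": 0, "jaw": -1}]'

```text
time: 62.55
tool_pos: [502.6, 22.4, 113.9]
tcp_rot: [1.264, 1.57, -0.32]
contact_force: [0.6, 0.0, -1.2]
grip_width: 36.0
```

```bash
python3 - <<'E'
from shells import *
go([491.5,-218.4,114],-1.59)
E
```

```text
t 62.55 p [502.6  22.4 113.9] z-yaw -1.584 down [ 0. -0. -1.] F [ 0.6  0.  -1.2] w 36.0 q [-0.11  0.41  1.73 -0.    1.    1.48]
rot [ 0.006  0.    -0.   ] rows>=0.0  shift cm [-1.00e-02 -6.50e-01  2.41e+01] rows>=5.4
```

>>> arm_command --plan '[{"tx": 0, "ty": -0.1, "tz": 3.4, "wx": 0.006, "wy": 0, "wz": 0, "jaw": -1}, {"tx": 0, "ty": -0.1, "tz": 3.5, "wx": 0, "wy": 0, "wz": 0, "jaw": -1}, {"tx": 0, "ty": -0.1, "tz": 3.5, "wx": 0, "wy": 0, "wz": 0, "jaw": -1}, {"tx": 0, "ty": -0.1, "tz": 3.5, "wx": 0, "wy": 0, "wz": 0, "jaw": -1}, {"tx": 0, "ty": -0.1, "tz": 3.5, "wx": 0, "wy": 0, "wz": 0, "jaw": -1}, {"tx": 0, "ty": -0.1, "tz": 3.5, "wx": 0, "wy": 0, "wz": 0, "jaw": -1}, {"tx": 0, "ty": -0.05, "tz": 3.2, "wx": 0, "wy": 0, "wz": 0, "jaw": -1}, {"tx": 2.5, "ty": 0, "tz": 0, "wx": 0, "wy": 0, "wz": 0, "jaw": -1}, {"tx": 2.4, "ty": 0, "tz": 0, "wx": 0, "wy": 0, "wz": 0, "jaw": -1}, {"tx": 1.0, "ty": 0, "tz": 0, "wx": 0, "wy": 0, "wz": 0, "jaw": -1}, {"tx": 0, "ty": 0, "tz": 0, "wx": 0, "wy": 0, "wz": 0, "jaw": -1}, {"tx": 0, "ty": 0, "tz": 0, "wx": 0, "wy": 0, "wz": 0, "jaw": -1}]'

```text
time: 63.75
tool_pos: [492.4, -218.5, 55.5]
tcp_rot: [0.958, 1.57, -0.63]
contact_force: [-0.4, -0.6, -1.8]
grip_width: 35.8
```

```bash
python3 - <<'E'
from shells import *
go([491.5,-218,38],-1.591)
C,im=look('w38'); crop(im,200,60,320,240,4,'w38c.png'); crop(im,100,20,420,240,2,'w38d.png')
E
```

```text
t 63.75 p [ 492.4 -218.5   55.5] z-yaw -1.587 down [ 0.001 -0.001 -1.   ] F [-0.4 -0.6 -1.8] w 35.8 q [-0.56  0.54  1.69 -0.    0.91  1.03]
rot [ 0.004  0.001 -0.001] rows>=0.0  shift cm [ 1.75 -0.09 -0.05] rows>=0.4
```

>>> arm_command --plan '[{"tx": 0.5, "ty": 0, "tz": 0, "wx": 0, "wy": 0, "wz": 0, "jaw": -1}, {"tx": 0.4, "ty": 0, "tz": 0, "wx": 0, "wy": 0, "wz": 0, "jaw": -1}, {"tx": 0.4, "ty": 0, "tz": 0, "wx": 0, "wy": 0, "wz": 0, "jaw": -1}, {"tx": 0.3, "ty": 0, "tz": 0, "wx": 0, "wy": 0, "wz": 0, "jaw": -1}, {"tx": 0.1, "ty": 0, "tz": 0, "wx": 0, "wy": 0, "wz": 0, "jaw": -1}, {"tx": 0, "ty": 0, "tz": 0, "wx": 0, "wy": 0, "wz": 0, "jaw": -1}]'

```text
time: 64.4
tool_pos: [491.8, -218.4, 38.5]
tcp_rot: [0.146, 1.571, -1.443]
contact_force: [-2.5, 1.1, 7.0]
grip_width: 35.8
```

```bash
python3 - <<'E'
from shells import *
go([491.5,-218,38],-1.591)
E
```

```text
t 64.40 p [ 491.8 -218.4   38.5] z-yaw -1.589 down [ 0. -0. -1.] F [-2.5  1.1  7. ] w 35.8 q [-0.56  0.57  1.7  -0.    0.87  1.03]
rot [ 0.002  0.    -0.   ] rows>=0.0  shift cm [ 0.05 -0.03 -0.04] rows>=0.0
```

Force 7 N on the floor at the expected height: seated. Release and go to the lever.

>>> arm_command --plan '[{"tx": 0, "ty": 0, "tz": 0, "wx": 0, "wy": 0, "wz": 0, "jaw": 0.08}, {"tx": 0, "ty": 0, "tz": 0, "wx": 0, "wy": 0, "wz": 0, "jaw": 0.08}, {"tx": 0, "ty": 0, "tz": 0, "wx": 0, "wy": 0, "wz": 0, "jaw": 0.08}, {"tx": -1.5, "ty": 0, "tz": 0, "wx": 0, "wy": 0, "wz": 0, "jaw": 0.08}, {"tx": -4, "ty": 0, "tz": 0, "wx": 0, "wy": 0, "wz": 0, "jaw": 0.08}, {"tx": -4, "ty": -2, "tz": 0, "wx": 0, "wy": 0, "wz": 0, "jaw": 0.08}, {"tx": 0, "ty": -2.5, "tz": 0, "wx": 0, "wy": 0, "wz": 0, "jaw": 0.08}, {"tx": 0, "ty": 0, "tz": 0, "wx": 0, "wy": 0, "wz": 0, "jaw": 0.08}, {"tx": 0, "ty": 0, "tz": 0, "wx": 0, "wy": 0, "wz": 0, "jaw": 0.2}]'

```text
time: 65.3
tool_pos: [447.0, -217.8, 132.7]
tcp_rot: [1.301, 1.57, -0.289]
contact_force: [-0.0, -0.5, -0.0]
grip_width: 53.1
```

```bash
python3 - <<'E'
from shells import *
go([430.3,-345.9,130],-0.823)
C,im=look('w39'); crop(im,160,20,460,240,2,'w39c.png')
E
```

```text
t 65.30 p [ 447.  -217.8  132.7] z-yaw -1.590 down [ 0. -0. -1.] F [-0.  -0.5 -0. ] w 53.1 q [-0.61  0.38  1.72  0.    1.04  0.98]
rot [-0.767  0.    -0.   ] rows>=5.5  shift cm [ 0.27 -9.93  8.26] rows>=2.9
```

Both seated. Now to the lever.

>>> arm_command --plan '[{"tx": 0, "ty": 0, "tz": 0, "wx": -0.128, "wy": 0, "wz": 0, "jaw": 0.2}, {"tx": 0, "ty": 0, "tz": 0, "wx": -0.128, "wy": 0, "wz": 0, "jaw": 0.2}, {"tx": 0, "ty": 0, "tz": 0, "wx": -0.128, "wy": 0, "wz": 0, "jaw": 0.2}, {"tx": 0, "ty": 0, "tz": 0, "wx": -0.128, "wy": 0, "wz": 0, "jaw": 0.2}, {"tx": 0, "ty": 0, "tz": 0, "wx": -0.128, "wy": 0, "wz": 0, "jaw": 0.2}, {"tx": 0, "ty": 0, "tz": 0, "wx": -0.127, "wy": 0, "wz": 0, "jaw": 0.2}, {"tx": 0, "ty": -2.5, "tz": 2.05, "wx": 0, "wy": 0, "wz": 0, "jaw": 0.2}, {"tx": 0, "ty": -2.5, "tz": 2.05, "wx": 0, "wy": 0, "wz": 0, "jaw": 0.2}, {"tx": 0, "ty": -2.5, "tz": 2.05, "wx": 0, "wy": 0, "wz": 0, "jaw": 0.2}, {"tx": 0, "ty": -2.4, "tz": 2.05, "wx": 0, "wy": 0, "wz": 0, "jaw": 0.2}, {"tx": 0, "ty": 0, "tz": 0, "wx": 0, "wy": 0, "wz": 0, "jaw": 0.2}, {"tx": 0, "ty": 0, "tz": 0, "wx": 0, "wy": 0, "wz": 0, "jaw": 0.2}]'

```text
time: 66.55
tool_pos: [430.3, -345.2, 131.5]
tcp_rot: [2.985, 1.569, 2.162]
contact_force: [0.2, 0.3, -0.3]
grip_width: 55.2
```

```bash
python3 - <<'E'
from shells import *
go([430.3,-345.9,61],-0.823)
E
```

```text
t 66.55 p [ 430.3 -345.2  131.5] z-yaw -0.823 down [-0.001  0.002 -1.   ] F [ 0.2  0.3 -0.3] w 55.2 q [-0.82  0.47  1.57  0.    1.1   0.01]
rot [-0.    -0.002 -0.   ] rows>=0.0  shift cm [ 7.05 -0.05  0.05] rows>=1.6
```

>>> arm_command --plan '[{"tx": 2.5, "ty": -0.1, "tz": 0.05, "wx": 0, "wy": 0, "wz": 0, "jaw": 0.2}, {"tx": 2.5, "ty": 0, "tz": 0, "wx": 0, "wy": 0, "wz": 0, "jaw": 0.2}, {"tx": 2.05, "ty": 0, "tz": 0, "wx": 0, "wy": 0, "wz": 0, "jaw": 0}, {"tx": 0, "ty": 0, "tz": 0, "wx": 0, "wy": 0, "wz": 0, "jaw": -0.3}, {"tx": 0, "ty": 0, "tz": 0, "wx": 0, "wy": 0, "wz": 0, "jaw": -0.3}, {"tx": 0, "ty": 0, "tz": 0, "wx": 0, "wy": 0, "wz": 0, "jaw": -0.3}, {"tx": 0, "ty": 0, "tz": 0, "wx": 0, "wy": 0, "wz": 0, "jaw": -0.3}]'

```text
time: 67.25
tool_pos: [430.5, -346.5, 63.5]
tcp_rot: [0.007, 1.568, -0.815]
contact_force: [-0.3, 1.0, -0.5]
grip_width: 32.7
```

```bash
python3 - <<'E'
from shells import *
lev()
E
```

```text
t 67.25 p [ 430.5 -346.5   63.5] z-yaw -0.822 down [ 0.002 -0.002 -1.   ] F [-0.3  1.  -0.5] w 32.7 q [-0.82  0.55  1.64  0.    0.94  0.01]
TCP polar about table: r 189.9 ang(lever scale) -0.007
```

>>> arm_command --plan '[{"tx": 0, "ty": 0, "tz": 0.4, "wx": 0, "wy": 0, "wz": 0, "jaw": -0.3}, {"tx": 0, "ty": 0.033, "tz": 1.126, "wx": -0.0593, "wy": 0, "wz": 0, "jaw": -0.3}, {"tx": 0, "ty": 0.033, "tz": 1.126, "wx": -0.0593, "wy": 0, "wz": 0, "jaw": -0.3}, {"tx": 0, "ty": 0.033, "tz": 1.126, "wx": -0.0593, "wy": 0, "wz": 0, "jaw": -0.3}, {"tx": 0, "ty": 0.033, "tz": 1.126, "wx": -0.0593, "wy": 0, "wz": 0, "jaw": -0.3}, {"tx": 0, "ty": 0.033, "tz": 1.126, "wx": -0.0593, "wy": 0, "wz": 0, "jaw": -0.3}, {"tx": 0, "ty": 0.033, "tz": 1.126, "wx": -0.0593, "wy": 0, "wz": 0, "jaw": -0.3}, {"tx": 0, "ty": 0.033, "tz": 1.126, "wx": -0.0593, "wy": 0, "wz": 0, "jaw": -0.3}, {"tx": 0, "ty": 0.033, "tz": 1.126, "wx": -0.0593, "wy": 0, "wz": 0, "jaw": -0.3}, {"tx": 0, "ty": 0.033, "tz": 1.126, "wx": -0.0593, "wy": 0, "wz": 0, "jaw": -0.3}, {"tx": 0, "ty": 0.033, "tz": 1.126, "wx": -0.0593, "wy": 0, "wz": 0, "jaw": -0.3}, {"tx": 0, "ty": 0, "tz": 0.5, "wx": 0, "wy": 0, "wz": 0, "jaw": -0.3}, {"tx": 0, "ty": 0, "tz": 0.5, "wx": 0, "wy": 0, "wz": 0, "jaw": -0.3}, {"tx": 0, "ty": 0, "tz": 0, "wx": 0, "wy": 0, "wz": 0, "jaw": -0.3}]'

```text
time: 68.65
tool_pos: [535.4, -406.7, 62.3]
tcp_rot: [3.047, 1.564, 2.817]
contact_force: [-12.0, 2.7, 6.7]
grip_width: 32.4
```

>>> arm_command --plan '[{"tx": 0, "ty": 0, "tz": -1.1, "wx": 0, "wy": 0, "wz": 0, "jaw": -0.3}, {"tx": 0, "ty": 0.033, "tz": -1.126, "wx": 0.0593, "wy": 0, "wz": 0, "jaw": -0.3}, {"tx": 0, "ty": 0.033, "tz": -1.126, "wx": 0.0593, "wy": 0, "wz": 0, "jaw": -0.3}, {"tx": 0, "ty": 0.033, "tz": -1.126, "wx": 0.0593, "wy": 0, "wz": 0, "jaw": -0.3}, {"tx": 0, "ty": 0.033, "tz": -1.126, "wx": 0.0593, "wy": 0, "wz": 0, "jaw": -0.3}, {"tx": 0, "ty": 0.033, "tz": -1.126, "wx": 0.0593, "wy": 0, "wz": 0, "jaw": -0.3}, {"tx": 0, "ty": 0.033, "tz": -1.126, "wx": 0.0593, "wy": 0, "wz": 0, "jaw": -0.3}, {"tx": 0, "ty": 0.033, "tz": -1.126, "wx": 0.0593, "wy": 0, "wz": 0, "jaw": -0.3}, {"tx": 0, "ty": 0.033, "tz": -1.126, "wx": 0.0593, "wy": 0, "wz": 0, "jaw": -0.3}, {"tx": 0, "ty": 0.033, "tz": -1.126, "wx": 0.0593, "wy": 0, "wz": 0, "jaw": -0.3}, {"tx": 0, "ty": 0.033, "tz": -1.126, "wx": 0.0593, "wy": 0, "wz": 0, "jaw": -0.3}, {"tx": 0, "ty": 0, "tz": -0.5, "wx": 0, "wy": 0, "wz": 0, "jaw": -0.3}, {"tx": 0, "ty": 0, "tz": 0, "wx": 0, "wy": 0, "wz": 0, "jaw": -0.3}]'

```text
time: 69.95
tool_pos: [428.2, -345.3, 62.6]
tcp_rot: [0.1, 1.57, -0.721]
contact_force: [-0.8, -0.8, 0.6]
grip_width: 32.4
```

```bash
python3 - <<'E'
from shells import *
lev()
d=imaging.capture('side'); cv2.imwrite('pics/d40.png',d); crop(d,230,100,370,220,5,'d40c.png')
E
```

```text
t 69.95 p [ 428.2 -345.3   62.6] z-yaw -0.821 down [ 0.001 -0.001 -1.   ] F [-0.8 -0.8  0.6] w 32.4 q [-0.82  0.55  1.65  0.    0.94  0.  ]
TCP polar about table: r 190.8 ang(lever scale) -0.020
```

Good. Two more strokes.

>>> arm_command --plan '[{"tx": 0, "ty": 0, "tz": 0.6, "wx": 0, "wy": 0, "wz": 0, "jaw": -0.3}, {"tx": 0, "ty": 0.033, "tz": 1.126, "wx": -0.0593, "wy": 0, "wz": 0, "jaw": -0.3}, {"tx": 0, "ty": 0.033, "tz": 1.126, "wx": -0.0593, "wy": 0, "wz": 0, "jaw": -0.3}, {"tx": 0, "ty": 0.033, "tz": 1.126, "wx": -0.0593, "wy": 0, "wz": 0, "jaw": -0.3}, {"tx": 0, "ty": 0.033, "tz": 1.126, "wx": -0.0593, "wy": 0, "wz": 0, "jaw": -0.3}, {"tx": 0, "ty": 0.033, "tz": 1.126, "wx": -0.0593, "wy": 0, "wz": 0, "jaw": -0.3}, {"tx": 0, "ty": 0.033, "tz": 1.126, "wx": -0.0593, "wy": 0, "wz": 0, "jaw": -0.3}, {"tx": 0, "ty": 0.033, "tz": 1.126, "wx": -0.0593, "wy": 0, "wz": 0, "jaw": -0.3}, {"tx": 0, "ty": 0.033, "tz": 1.126, "wx": -0.0593, "wy": 0, "wz": 0, "jaw": -0.3}, {"tx": 0, "ty": 0.033, "tz": 1.126, "wx": -0.0593, "wy": 0, "wz": 0, "jaw": -0.3}, {"tx": 0, "ty": 0.033, "tz": 1.126, "wx": -0.0593, "wy": 0, "wz": 0, "jaw": -0.3}, {"tx": 0, "ty": 0, "tz": 0.6, "wx": 0, "wy": 0, "wz": 0, "jaw": -0.3}, {"tx": 0, "ty": 0, "tz": 0.5, "wx": 0, "wy": 0, "wz": 0, "jaw": -0.3}, {"tx": 0, "ty": 0, "tz": 0, "wx": 0, "wy": 0, "wz": 0, "jaw": -0.3}]'

```text
time: 71.4
tool_pos: [535.6, -407.5, 61.7]
tcp_rot: [3.014, 1.562, 2.784]
contact_force: [-16.1, 3.6, 7.6]
grip_width: 32.3
```

>>> arm_command --plan '[{"tx": 0, "ty": 0, "tz": -1.1, "wx": 0, "wy": 0, "wz": 0, "jaw": -0.3}, {"tx": 0, "ty": 0.033, "tz": -1.126, "wx": 0.0593, "wy": 0, "wz": 0, "jaw": -0.3}, {"tx": 0, "ty": 0.033, "tz": -1.126, "wx": 0.0593, "wy": 0, "wz": 0, "jaw": -0.3}, {"tx": 0, "ty": 0.033, "tz": -1.126, "wx": 0.0593, "wy": 0, "wz": 0, "jaw": -0.3}, {"tx": 0, "ty": 0.033, "tz": -1.126, "wx": 0.0593, "wy": 0, "wz": 0, "jaw": -0.3}, {"tx": 0, "ty": 0.033, "tz": -1.126, "wx": 0.0593, "wy": 0, "wz": 0, "jaw": -0.3}, {"tx": 0, "ty": 0.033, "tz": -1.126, "wx": 0.0593, "wy": 0, "wz": 0, "jaw": -0.3}, {"tx": 0, "ty": 0.033, "tz": -1.126, "wx": 0.0593, "wy": 0, "wz": 0, "jaw": -0.3}, {"tx": 0, "ty": 0.033, "tz": -1.126, "wx": 0.0593, "wy": 0, "wz": 0, "jaw": -0.3}, {"tx": 0, "ty": 0.033, "tz": -1.126, "wx": 0.0593, "wy": 0, "wz": 0, "jaw": -0.3}, {"tx": 0, "ty": 0.033, "tz": -1.126, "wx": 0.0593, "wy": 0, "wz": 0, "jaw": -0.3}, {"tx": 0, "ty": 0, "tz": -0.6, "wx": 0, "wy": 0, "wz": 0, "jaw": -0.3}, {"tx": 0, "ty": 0, "tz": 0, "wx": 0, "wy": 0, "wz": 0, "jaw": -0.3}]'

```text
time: 72.7
tool_pos: [428.2, -345.4, 62.3]
tcp_rot: [0.071, 1.57, -0.75]
contact_force: [0.4, -0.3, -0.2]
grip_width: 32.0
```

>>> arm_command --plan '[{"tx": 0, "ty": 0, "tz": 0.6, "wx": 0, "wy": 0, "wz": 0, "jaw": -0.3}, {"tx": 0, "ty": 0.033, "tz": 1.126, "wx": -0.0593, "wy": 0, "wz": 0, "jaw": -0.3}, {"tx": 0, "ty": 0.033, "tz": 1.126, "wx": -0.0593, "wy": 0, "wz": 0, "jaw": -0.3}, {"tx": 0, "ty": 0.033, "tz": 1.126, "wx": -0.0593, "wy": 0, "wz": 0, "jaw": -0.3}, {"tx": 0, "ty": 0.033, "tz": 1.126, "wx": -0.0593, "wy": 0, "wz": 0, "jaw": -0.3}, {"tx": 0, "ty": 0.033, "tz": 1.126, "wx": -0.0593, "wy": 0, "wz": 0, "jaw": -0.3}, {"tx": 0, "ty": 0.033, "tz": 1.126, "wx": -0.0593, "wy": 0, "wz": 0, "jaw": -0.3}, {"tx": 0, "ty": 0.033, "tz": 1.126, "wx": -0.0593, "wy": 0, "wz": 0, "jaw": -0.3}, {"tx": 0, "ty": 0.033, "tz": 1.126, "wx": -0.0593, "wy": 0, "wz": 0, "jaw": -0.3}, {"tx": 0, "ty": 0.033, "tz": 1.126, "wx": -0.0593, "wy": 0, "wz": 0, "jaw": -0.3}, {"tx": 0, "ty": 0.033, "tz": 1.126, "wx": -0.0593, "wy": 0, "wz": 0, "jaw": -0.3}, {"tx": 0, "ty": 0, "tz": 0.6, "wx": 0, "wy": 0, "wz": 0, "jaw": -0.3}, {"tx": 0, "ty": 0, "tz": 0.5, "wx": 0, "wy": 0, "wz": 0, "jaw": -0.3}, {"tx": 0, "ty": 0, "tz": 0, "wx": 0, "wy": 0, "wz": 0, "jaw": -0.3}]'

```text
time: 74.1
tool_pos: [535.6, -407.6, 61.7]
tcp_rot: [3.014, 1.562, 2.785]
contact_force: [-15.8, 4.9, 8.2]
grip_width: 32.1
```

>>> arm_command --plan '[{"tx": 0, "ty": 0, "tz": -1.1, "wx": 0, "wy": 0, "wz": 0, "jaw": -0.3}, {"tx": 0, "ty": 0.033, "tz": -1.126, "wx": 0.0593, "wy": 0, "wz": 0, "jaw": -0.3}, {"tx": 0, "ty": 0.033, "tz": -1.126, "wx": 0.0593, "wy": 0, "wz": 0, "jaw": -0.3}, {"tx": 0, "ty": 0.033, "tz": -1.126, "wx": 0.0593, "wy": 0, "wz": 0, "jaw": -0.3}, {"tx": 0, "ty": 0.033, "tz": -1.126, "wx": 0.0593, "wy": 0, "wz": 0, "jaw": -0.3}, {"tx": 0, "ty": 0.033, "tz": -1.126, "wx": 0.0593, "wy": 0, "wz": 0, "jaw": -0.3}, {"tx": 0, "ty": 0.033, "tz": -1.126, "wx": 0.0593, "wy": 0, "wz": 0, "jaw": -0.3}, {"tx": 0, "ty": 0.033, "tz": -1.126, "wx": 0.0593, "wy": 0, "wz": 0, "jaw": -0.3}, {"tx": 0, "ty": 0.033, "tz": -1.126, "wx": 0.0593, "wy": 0, "wz": 0, "jaw": -0.3}, {"tx": 0, "ty": 0.033, "tz": -1.126, "wx": 0.0593, "wy": 0, "wz": 0, "jaw": -0.3}, {"tx": 0, "ty": 0.033, "tz": -1.126, "wx": 0.0593, "wy": 0, "wz": 0, "jaw": -0.3}, {"tx": 0, "ty": 0, "tz": -0.6, "wx": 0, "wy": 0, "wz": 0, "jaw": -0.3}, {"tx": 0, "ty": 0, "tz": 0, "wx": 0, "wy": 0, "wz": 0, "jaw": 0.2}, {"tx": 0, "ty": 0, "tz": 0, "wx": 0, "wy": 0, "wz": 0, "jaw": 0.3}, {"tx": -3, "ty": 0, "tz": 0, "wx": 0, "wy": 0, "wz": 0, "jaw": 0.3}, {"tx": -4, "ty": 0, "tz": 0, "wx": 0, "wy": 0, "wz": 0, "jaw": 0.15}, {"tx": -2, "ty": 0, "tz": 0, "wx": 0, "wy": 0, "wz": 0, "jaw": 0.15}]'

```text
time: 75.8
tool_pos: [429.5, -346.9, 155.4]
tcp_rot: [0.008, 1.566, -0.813]
contact_force: [0.3, -0.6, -0.3]
grip_width: 52.8
```

```bash
python3 - <<'E'
from shells import *
d=imaging.capture('side'); cv2.imwrite('pics/d41.png',d); crop(d,180,100,370,260,4,'d41c.png')
go([442.7,152,140],-0.02)
E
```

```text
t 75.85 p [ 430.4 -347.8  157.8] z-yaw -0.821 down [ 0.006 -0.007 -1.   ] F [ 1.  -1.3  2.4] w 52.8 q [-0.82  0.44  1.54  0.    1.15  0.  ]
rot [-0.801  0.009  0.004] rows>=5.7  shift cm [ 1.78 49.99  0.23] rows>=11.1
```

>>> arm_command --plan '[{"tx": 0, "ty": 0, "tz": 0, "wx": -0.134, "wy": 0, "wz": 0, "jaw": 0.15}, {"tx": 0, "ty": 0, "tz": 0, "wx": -0.134, "wy": 0, "wz": 0, "jaw": 0.15}, {"tx": 0, "ty": 0, "tz": 0, "wx": -0.134, "wy": 0, "wz": 0, "jaw": 0.15}, {"tx": 0, "ty": 0, "tz": 0, "wx": -0.134, "wy": 0, "wz": 0, "jaw": 0.15}, {"tx": 0, "ty": 0, "tz": 0, "wx": -0.134, "wy": 0, "wz": 0, "jaw": 0.15}, {"tx": 0, "ty": 0, "tz": 0, "wx": -0.131, "wy": 0, "wz": 0, "jaw": 0.15}, {"tx": 0.1, "ty": 4.54, "tz": 0.02, "wx": 0, "wy": 0, "wz": 0, "jaw": 0.15}, {"tx": 0.1, "ty": 4.54, "tz": 0.02, "wx": 0, "wy": 0, "wz": 0, "jaw": 0.15}, {"tx": 0.1, "ty": 4.54, "tz": 0.02, "wx": 0, "wy": 0, "wz": 0, "jaw": 0.15}, {"tx": 0.1, "ty": 4.54, "tz": 0.02, "wx": 0, "wy": 0, "wz": 0, "jaw": 0.15}, {"tx": 0.1, "ty": 4.54, "tz": 0.02, "wx": 0, "wy": 0, "wz": 0, "jaw": 0.15}, {"tx": 0.1, "ty": 4.54, "tz": 0.02, "wx": 0, "wy": 0, "wz": 0, "jaw": 0.15}, {"tx": 0.1, "ty": 4.54, "tz": 0.02, "wx": 0, "wy": 0, "wz": 0, "jaw": 0.15}, {"tx": 0.1, "ty": 4.54, "tz": 0.02, "wx": 0, "wy": 0, "wz": 0, "jaw": 0.15}, {"tx": 0.1, "ty": 4.54, "tz": 0.02, "wx": 0, "wy": 0, "wz": 0, "jaw": 0.15}, {"tx": 0.1, "ty": 4.54, "tz": 0.02, "wx": 0, "wy": 0, "wz": 0, "jaw": 0.15}, {"tx": 0.1, "ty": 4.5, "tz": 0.02, "wx": 0, "wy": 0, "wz": 0, "jaw": 0.15}, {"tx": 0, "ty": 0, "tz": 0, "wx": 0, "wy": 0, "wz": 0, "jaw": 0.15}, {"tx": 0, "ty": 0, "tz": 0, "wx": 0, "wy": 0, "wz": 0, "jaw": 0.15}]'

```text
time: 77.75
tool_pos: [440.8, 154.4, 140.8]
tcp_rot: [-1.842, 1.57, -1.859]
contact_force: [-0.8, -0.3, -0.2]
grip_width: 52.5
```

```bash
python3 - <<'E'
from shells import *
go([442.7,194.1,-6],-0.012)
C,im=look('w42'); crop(im,190,60,350,220,4,'w42c.png')
E
```

```text
t 77.75 p [440.8 154.4 140.8] z-yaw -0.018 down [-0. -0. -1.] F [-0.8 -0.3 -0.2] w 52.5 q [ 0.17  0.32  1.79 -0.    1.04  0.19]
rot [-0.006 -0.     0.   ] rows>=0.0  shift cm [14.68  3.98  0.14] rows>=3.4
```

>>> arm_command --plan '[{"tx": 0, "ty": 2, "tz": 0.07, "wx": 0, "wy": 0, "wz": 0, "jaw": 0.15}, {"tx": 0, "ty": 1.98, "tz": 0.07, "wx": 0, "wy": 0, "wz": 0, "jaw": 0.15}, {"tx": 3, "ty": 0, "tz": 0, "wx": 0, "wy": 0, "wz": 0, "jaw": 0.15}, {"tx": 3, "ty": 0, "tz": 0, "wx": 0, "wy": 0, "wz": 0, "jaw": 0.15}, {"tx": 3.5, "ty": 0, "tz": 0, "wx": 0, "wy": 0, "wz": 0, "jaw": 0.15}, {"tx": 0, "ty": 0, "tz": 0, "wx": 0, "wy": 0, "wz": 0, "jaw": 0.15}, {"tx": 0, "ty": 0, "tz": 0, "wx": 0, "wy": 0, "wz": 0, "jaw": 0.15}]'

```text
time: 78.5
tool_pos: [443.4, 192.1, 46.5]
tcp_rot: [-2.691, 1.57, -2.714]
contact_force: [-0.5, -0.2, 0.3]
grip_width: 53.1
```

```bash
cat h.py look.py shells.py | head -150; python3 - <<'E'
from h import *
from shells import shells
try: print(shells('w42',{2:[(198,213),(339,213),(337,516),(206,516)]},[190,60],4))
except Exception as e: print(e)
print(st()); print(go([442.7,194.1,-6],-0.012))
E
```

```text
import numpy as np, cv2
from scipy.spatial.transform import Rotation as Ro
from plant import readout, imaging, bot
def rpy(v): return Ro.from_euler('xyz',v).as_matrix()
def cam(n,obs=None):
    c=imaging.get_calibration(n)
    K=np.array([[c['fx'],0,c['cx']],[0,c['fy'],c['cy']],[0,0,1]]); d=np.array(c['dist'])
    if n=='wrist':
        o=obs or readout.get_obs(); T=np.eye(4);T[:3,:3]=rpy(o['tcp_rot']);T[:3,3]=o['tool_pos']
        M=T@np.array(c['mount']); R,p=M[:3,:3],M[:3,3]
    else: R,p=rpy(c['rotation']),np.array(c['position'])
    return K,d,R@np.diag([1,-1,-1]),p   # OpenCV axes
def proj(C,P):
    K,d,R,p=C; P=np.atleast_2d(np.array(P,float)); q=(P-p)@R
    return cv2.projectPoints(q.reshape(-1,1,3),np.zeros(3),np.zeros(3),K,d)[0].reshape(-1,2)
def back(C,uv,z):
    K,d,R,p=C; uv=np.array(uv,float).reshape(-1,1,2)
    q=cv2.undistortPoints(uv,K,d).reshape(-1,2); r=np.c_[q,np.ones(len(q))]@R.T
    return p+r*((z-p[2])/r[:,2])[:,None]
def crop(im,x0,y0,x1,y1,f,name):
    c=cv2.resize(im[y0:y1,x0:x1],None,fx=f,fy=f,interpolation=cv2.INTER_CUBIC)
    for x in range(x0 - x0%20+20,
[... 3867 characters left out ...]
,  1.56981681, -2.71382373]), 'contact_force': array([-0.53902152, -0.24519675,  0.34368585]), 'moment': array([ 0.028489  , -0.11426842, -0.03623447]), 'grip_width': 53.10764758192927}, array([[-8.91255543e-04,  2.28452814e-02,  9.99738615e-01],
       [-4.06344291e-04,  9.99738921e-01, -2.28456506e-02],
       [-9.99999520e-01, -4.26599392e-04, -8.81739806e-04]]))
t 78.50 p [443.4 192.1  46.5] z-yaw -0.023 down [-0.001 -0.    -1.   ] F [-0.5 -0.2  0.3] w 53.1 q [ 0.25  0.48  1.85 -0.    0.81  0.27]
rot [-0.011 -0.001  0.   ] rows>=0.1  shift cm [ 5.25  0.2  -0.07] rows>=1.2
[[ 0.          0.01199971  0.999928  ]
 [ 0.          0.999928   -0.01199971]
 [-1.          0.          0.        ]]
```

>>> arm_command --plan '[{"tx": 1.5, "ty": 0.2, "tz": -0.05, "wx": -0.011, "wy": 0, "wz": 0, "jaw": 0.15}, {"tx": 1.6, "ty": 0, "tz": 0, "wx": 0, "wy": 0, "wz": 0, "jaw": 0.15}, {"tx": 1.5, "ty": 0, "tz": 0, "wx": 0, "wy": 0, "wz": 0, "jaw": 0.15}, {"tx": 0.6, "ty": 0, "tz": 0, "wx": 0, "wy": 0, "wz": 0, "jaw": 0.15}, {"tx": 0, "ty": 0, "tz": 0, "wx": 0, "wy": 0, "wz": 0, "jaw": 0.15}, {"tx": 0, "ty": 0, "tz": 0, "wx": 0, "wy": 0, "wz": 0, "jaw": -1}, {"tx": 0, "ty": 0, "tz": 0, "wx": 0, "wy": 0, "wz": 0, "jaw": -1}, {"tx": 0, "ty": 0, "tz": 0, "wx": 0, "wy": 0, "wz": 0, "jaw": -1}, {"tx": 0, "ty": 0, "tz": 0, "wx": 0, "wy": 0, "wz": 0, "jaw": -1}, {"tx": 0, "ty": 0, "tz": 0, "wx": 0, "wy": 0, "wz": 0, "jaw": -1}]'

```text
time: 79.5
tool_pos: [442.9, 195.3, -5.0]
tcp_rot: [0.132, 1.57, 0.122]
contact_force: [-1.5, -1.4, 5.9]
grip_width: 35.9
```

>>> arm_command --plan '[{"tx": -2, "ty": -0.5, "tz": 0, "wx": 0, "wy": 0, "wz": 0, "jaw": -1}, {"tx": -3.5, "ty": -1.5, "tz": 0, "wx": 0, "wy": 0, "wz": 0, "jaw": -1}, {"tx": -3.5, "ty": -3, "tz": 0.8, "wx": 0, "wy": 0, "wz": 0, "jaw": -1}, {"tx": -3, "ty": -3.5, "tz": 1, "wx": 0, "wy": 0, "wz": 0, "jaw": -1}, {"tx": 0, "ty": -4, "tz": 1, "wx": 0, "wy": 0, "wz": 0, "jaw": -1}, {"tx": 0, "ty": -4, "tz": 1, "wx": 0, "wy": 0, "wz": 0, "jaw": -1}, {"tx": 0, "ty": -4, "tz": 1, "wx": 0, "wy": 0, "wz": 0, "jaw": -1}, {"tx": 0, "ty": -4, "tz": 0, "wx": 0, "wy": 0, "wz": 0, "jaw": -1}, {"tx": 0, "ty": -4, "tz": 0, "wx": 0, "wy": 0, "wz": 0, "jaw": -1}, {"tx": 0, "ty": -4, "tz": 0, "wx": 0, "wy": 0, "wz": 0, "jaw": -1}, {"tx": 0, "ty": 0, "tz": 0, "wx": 0, "wy": 0, "wz": 0, "jaw": -1}]'

```text
time: 80.6
tool_pos: [487.4, -134.6, 114.3]
tcp_rot: [-1.049, 1.569, -1.064]
contact_force: [1.1, 0.5, -0.5]
grip_width: 36.0
```

>>> arm_command --plan '[{"tx": 0, "ty": 0, "tz": 0, "wx": 0.13, "wy": 0, "wz": 0, "jaw": -1}, {"tx": 0, "ty": 0, "tz": 0, "wx": 0.13, "wy": 0, "wz": 0, "jaw": -1}, {"tx": 0, "ty": 0, "tz": 0, "wx": 0.13, "wy": 0, "wz": 0, "jaw": -1}, {"tx": 0, "ty": 0, "tz": 0, "wx": 0.13, "wy": 0, "wz": 0, "jaw": -1}, {"tx": 0, "ty": 0, "tz": 0, "wx": 0.13, "wy": 0, "wz": 0, "jaw": -1}, {"tx": 0, "ty": 0, "tz": 0, "wx": 0.13, "wy": 0, "wz": 0, "jaw": -1}, {"tx": 0, "ty": 0, "tz": 0, "wx": 0.13, "wy": 0, "wz": 0, "jaw": -1}, {"tx": 0, "ty": 0, "tz": 0, "wx": 0.13, "wy": 0, "wz": 0, "jaw": -1}, {"tx": 0, "ty": 0, "tz": 0, "wx": 0.13, "wy": 0, "wz": 0, "jaw": -1}, {"tx": 0, "ty": 0, "tz": 0, "wx": 0.13, "wy": 0, "wz": 0, "jaw": -1}, {"tx": 0, "ty": 0, "tz": 0, "wx": 0.13, "wy": 0, "wz": 0, "jaw": -1}, {"tx": 0, "ty": 0, "tz": 0, "wx": 0.13, "wy": 0, "wz": 0, "jaw": -1}, {"tx": 0, "ty": 0, "tz": 0, "wx": 0, "wy": 0, "wz": 0, "jaw": -1}]'

```text
time: 81.9
tool_pos: [487.1, -129.5, 114.2]
tcp_rot: [-2.174, 1.57, 2.538]
contact_force: [0.5, 0.1, -0.7]
grip_width: 35.7
```

```bash
python3 - <<'E'
from h import *
go([491.6,-218.4,114],-1.59);
cv2.imwrite('pics/sd50.png',imaging.capture('side'))
E
```

```text
t 81.90 p [ 487.1 -129.5  114.2] z-yaw -1.571 down [-0.  0. -1.] F [ 0.5  0.1 -0.7] w 35.7 q [-0.41  0.41  1.72  0.    1.01  1.16]
rot [ 0.019 -0.     0.   ] rows>=0.1  shift cm [0.02 0.62 8.88] rows>=2.0
```

View pics/sd50.png

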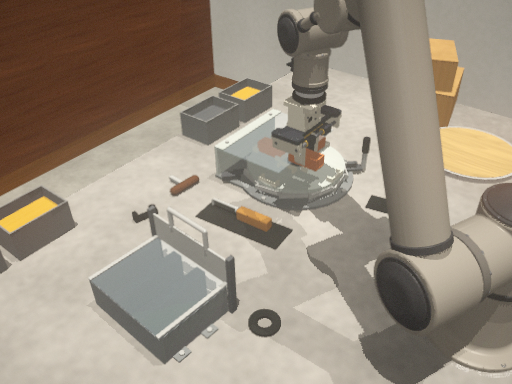

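The shell is held in the gripper at (310,158), the gate is up, and the pick lies askew on the mat at (253,217).

>>> arm_command --plan '[{"tx": 0, "ty": 0.6, "tz": 0, "wx": 0.019, "wy": 0, "wz": 0, "jaw": -1}, {"tx": 0, "ty": 0, "tz": 3, "wx": 0, "wy": 0, "wz": 0, "jaw": -1}, {"tx": 0, "ty": 0, "tz": 3, "wx": 0, "wy": 0, "wz": 0, "jaw": -1}, {"tx": 0, "ty": 0, "tz": 2.85, "wx": 0, "wy": 0, "wz": 0, "jaw": -1}, {"tx": 0, "ty": 0, "tz": 0, "wx": 0, "wy": 0, "wz": 0, "jaw": -1}, {"tx": 2.5, "ty": 0, "tz": 0, "wx": 0, "wy": 0, "wz": 0, "jaw": -1}, {"tx": 2.2, "ty": 0, "tz": 0, "wx": 0, "wy": 0, "wz": 0, "jaw": -1}, {"tx": 1.2, "ty": 0, "tz": 0, "wx": 0, "wy": 0, "wz": 0, "jaw": -1}, {"tx": 0, "ty": 0, "tz": 0, "wx": 0, "wy": 0, "wz": 0, "jaw": -1}, {"tx": 0, "ty": 0, "tz": 0, "wx": 0, "wy": 0, "wz": 0, "jaw": -1}]'

```text
time: 82.95
tool_pos: [492.2, -218.6, 55.7]
tcp_rot: [1.008, 1.57, -0.58]
contact_force: [0.2, 0.3, -0.7]
grip_width: 35.7
```

```bash
python3 - <<'E'
from look import *
go([491.8,-218.4,38.4],-1.59);
C,im=look('w50'); crop(im,200,60,320,240,4,'w50c.png')
E
```

```text
t 82.95 p [ 492.2 -218.6   55.7] z-yaw -1.588 down [ 0. -0. -1.] F [ 0.2  0.3 -0.7] w 35.7 q [-0.56  0.54  1.69 -0.    0.91  1.03]
rot [ 0.002  0.    -0.   ] rows>=0.0  shift cm [ 1.73 -0.04 -0.02] rows>=0.4
```

View pics/w50c.png

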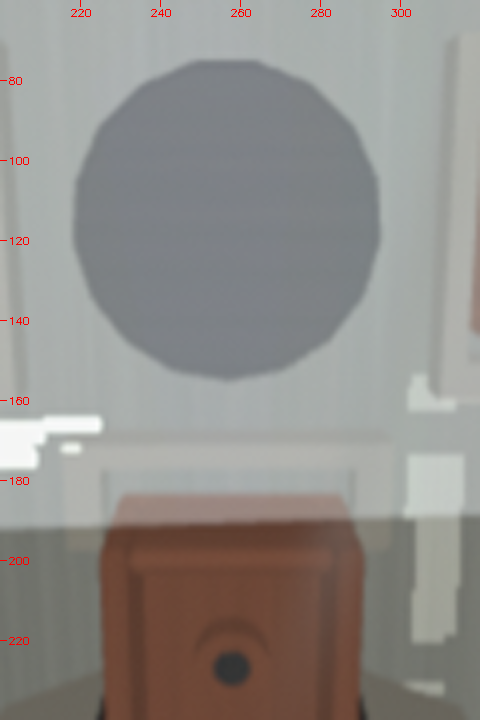

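Pocket inner edges at x=105/357 (centre 231) match the shell's lower edge 120/343 (centre 231.5), and the end gap is about 4 mm. It is aligned, so I lower it.

>>> arm_command --plan '[{"tx": 0.5, "ty": -0.03, "tz": -0.02, "wx": 0, "wy": 0, "wz": 0, "jaw": -1}, {"tx": 0.4, "ty": 0, "tz": 0, "wx": 0, "wy": 0, "wz": 0, "jaw": -1}, {"tx": 0.4, "ty": 0, "tz": 0, "wx": 0, "wy": 0, "wz": 0, "jaw": -1}, {"tx": 0.3, "ty": 0, "tz": 0, "wx": 0, "wy": 0, "wz": 0, "jaw": -1}, {"tx": 0.1, "ty": 0, "tz": 0, "wx": 0, "wy": 0, "wz": 0, "jaw": -1}, {"tx": 0, "ty": 0, "tz": 0, "wx": 0, "wy": 0, "wz": 0, "jaw": -1}, {"tx": 0, "ty": 0, "tz": 0, "wx": 0, "wy": 0, "wz": 0, "jaw": -1}]'

```text
time: 83.7
tool_pos: [491.2, -218.5, 39.0]
tcp_rot: [0.292, 1.571, -1.297]
contact_force: [-3.1, 0.7, 7.8]
grip_width: 35.7
```

Seated as before; release and back off.

>>> arm_command --plan '[{"tx": 0, "ty": 0, "tz": 0, "wx": 0, "wy": 0, "wz": 0, "jaw": 0.08}, {"tx": 0, "ty": 0, "tz": 0, "wx": 0, "wy": 0, "wz": 0, "jaw": 0.08}, {"tx": 0, "ty": 0, "tz": 0, "wx": 0, "wy": 0, "wz": 0, "jaw": 0.08}, {"tx": -1.5, "ty": 0, "tz": 0, "wx": 0, "wy": 0, "wz": 0, "jaw": 0.08}, {"tx": -4, "ty": 0, "tz": 0, "wx": 0, "wy": 0, "wz": 0, "jaw": 0.08}, {"tx": -4, "ty": -2, "tz": 0, "wx": 0, "wy": 0, "wz": 0, "jaw": 0.08}, {"tx": -2, "ty": -2.5, "tz": 0, "wx": 0, "wy": 0, "wz": 0, "jaw": 0.08}, {"tx": 0, "ty": 0, "tz": 0, "wx": 0, "wy": 0, "wz": 0, "jaw": 0.08}, {"tx": 0, "ty": 0, "tz": 0, "wx": 0, "wy": 0, "wz": 0, "jaw": 0.08}]'

```text
time: 84.6
tool_pos: [446.5, -217.9, 153.4]
tcp_rot: [1.069, 1.57, -0.521]
contact_force: [0.4, -0.1, 0.3]
grip_width: 49.5
```

```bash
python3 - <<'E'
from look import *
st()
C,im=look('w51'); print(np.round(proj(C,[tw(TAB,[(-82+a*40,b*18,74)])[0] for a,b in((1,1),(1,-1),(-1,-1),(-1,1))]),1).tolist())
go([496,24,140],-1.461)
E
```

```text
t 84.60 p [ 446.5 -217.9  153.4] z-yaw -1.590 down [ 0.001 -0.001 -1.   ] F [ 0.4 -0.1  0.3] w 49.5 q [-0.61  0.35  1.69  0.    1.1   0.98]
[[237.2, 113.4], [277.2, 111.9], [278.1, 196.5], [241.8, 197.7]]
t 84.65 p [ 446.5 -217.7  152.6] z-yaw -1.589 down [-0.  0. -1.] F [0.  0.  0.3] w 50.1 q [-0.61  0.35  1.69  0.    1.1   0.98]
rot [-0.128 -0.     0.   ] rows>=0.9  shift cm [  1.26   7.57 -23.48] rows>=5.5
```

View pics/w51.png

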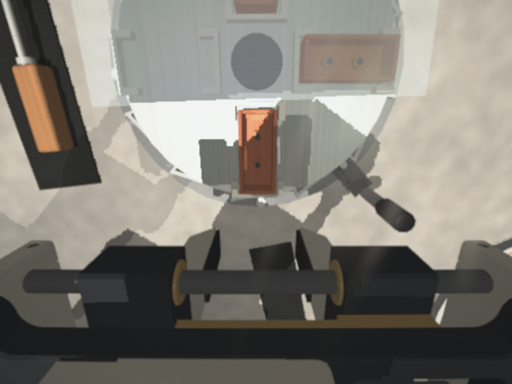

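The third shell sits down in the opening nest at (258,150), matching its predicted outline, and the other two are under the guard. Next I look at the pick.

>>> arm_command --plan '[{"tx": -1, "ty": 0, "tz": -4, "wx": 0, "wy": 0, "wz": 0, "jaw": 0.2}, {"tx": -2, "ty": 0, "tz": -4, "wx": 0, "wy": 0, "wz": 0, "jaw": 0.2}, {"tx": -2, "ty": 0, "tz": -4, "wx": 0, "wy": 0, "wz": 0, "jaw": 0.2}, {"tx": 0, "ty": 0, "tz": -4, "wx": 0, "wy": 0, "wz": 0, "jaw": 0.2}, {"tx": 0, "ty": 0, "tz": -4, "wx": 0, "wy": 0, "wz": 0, "jaw": 0.2}, {"tx": 0, "ty": 0, "tz": -4, "wx": -0.12, "wy": 0, "wz": 0, "jaw": 0.2}, {"tx": 0, "ty": 0, "tz": 0, "wx": 0, "wy": 0, "wz": 0, "jaw": 0.2}, {"tx": 0, "ty": 0, "tz": 0, "wx": 0, "wy": 0, "wz": 0, "jaw": 0.2}]'

```text
time: 85.45
tool_pos: [450.8, 23.0, 202.1]
tcp_rot: [-1.606, 1.569, -3.073]
contact_force: [0.7, -0.4, 0.3]
grip_width: 55.1
```

```bash
python3 - <<'E'
from look import *
st()
C,im=look('w52'); crop(im,160,0,360,200,4,'w52c.png')
E
```

```text
t 85.45 p [450.8  23.  202.1] z-yaw -1.467 down [-0.002 -0.    -1.   ] F [ 0.7 -0.4  0.3] w 55.1 q [-0.12  0.22  1.73 -0.    1.19  1.35]
```

View pics/w52.png

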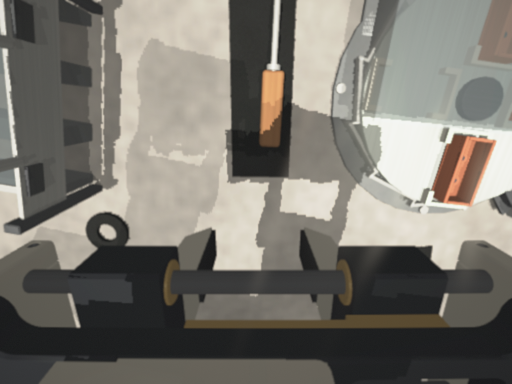

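View pics/w52c.png

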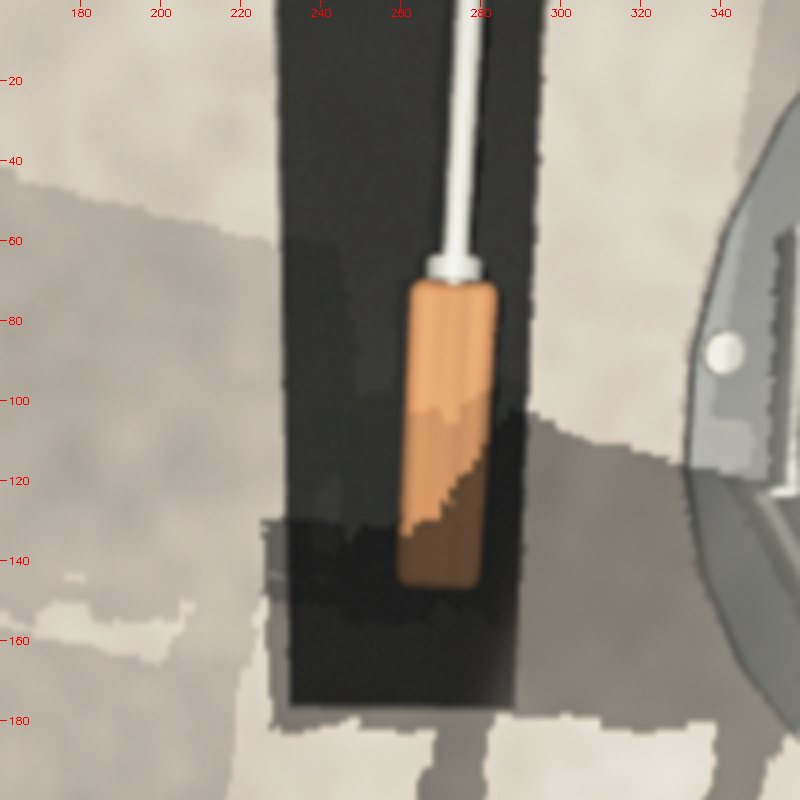

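Handle's top corners in the crop: (412,282), (498,283), (480,587), (397,585). Near mat corners: (289,706), (514,708).

```bash
python3 - <<'E'
from look import *
v=np.load('pics/w52.npy'); C=cam('wrist',{'tool_pos':v[:3],'tcp_rot':v[3:]})
q=np.array([(412,282),(498,283),(480,587),(397,585)])/4+[160,0]
P=back(C,q,31); c=P.mean(0); d=P[0]+P[1]-P[2]-P[3]; a=np.arctan2(d[1],d[0])
print(P.round(1),c,'yaw',a,np.linalg.norm(d)/2)
u=np.array([np.cos(a),np.sin(a),0]); tip=c+125*u
m=back(C,np.array([(289,706),(514,708)])/4+[160,0],3);print(m)
M=pose((557,30),.092); print('grip in mat',tw(np.linalg.inv(M),c),'tip',tw(np.linalg.inv(M),tip), 'expected near corners',tw(M,[(-115,40,3),(-115,-40,3)]))
t=c-16*u; go([t[0],t[1],40],a-np.pi/2)
E
```

```text
[[578.9  29.8  31. ]
 [581.2   4.7  31. ]
 [492.6  -1.4  31. ]
 [490.5  25.   31. ]] [535.77711244  14.50032602  31.        ] yaw 0.06156169133955014 88.66523916211393
[[440.20871102  58.22330791   3.        ]
 [447.69301462 -21.70809248   3.        ]]
grip in mat [[-22.55709492 -13.48437313  31.        ]] tip [[102.38500389 -17.28857422  31.        ]] expected near corners [[438.81152588  59.2657579    3.        ]
 [446.16114777 -20.39592083   3.        ]]
t 85.50 p [450.9  22.1 202.2] z-yaw -1.469 down [-0.002 -0.    -1.   ] F [-0.4 -0.9 -0.1] w 55.0 q [-0.12  0.22  1.73 -0.    1.19  1.35]
rot [0.04  0.    0.002] rows>=0.3  shift cm [16.22  6.83  1.28] rows>=3.9
```

The pick is still well inside the mat: grip (-23,-13), tip (102,-17) in the mat frame, limits 117/42. It is flat, so I leave it. Next, the gate.

```bash
python3 - <<'E'
from h import *
go([515,244,210],-1.633)
E
```

```text
t 85.50 p [450.9  22.1 202.2] z-yaw -1.469 down [-0.002 -0.    -1.   ] F [-0.4 -0.9 -0.1] w 55.0 q [-0.12  0.22  1.73 -0.    1.19  1.35]
rot [0.164 0.    0.002] rows>=1.2  shift cm [ -0.78   5.02 -22.54] rows>=5.1
```

>>> arm_command --plan '[{"tx": -0.8, "ty": 0, "tz": 0, "wx": 0.08, "wy": 0, "wz": 0, "jaw": 0}, {"tx": 0, "ty": 0, "tz": 0, "wx": 0.084, "wy": 0, "wz": 0, "jaw": 0}, {"tx": 0, "ty": 1, "tz": -4, "wx": 0, "wy": 0, "wz": 0, "jaw": 0}, {"tx": 0, "ty": 1, "tz": -4, "wx": 0, "wy": 0, "wz": 0, "jaw": 0}, {"tx": 0, "ty": 1, "tz": -4, "wx": 0, "wy": 0, "wz": 0, "jaw": 0}, {"tx": 0, "ty": 1, "tz": -4, "wx": 0, "wy": 0, "wz": 0, "jaw": 0}, {"tx": 0, "ty": 1, "tz": -4, "wx": 0, "wy": 0, "wz": 0, "jaw": 0}, {"tx": 0, "ty": 0, "tz": -2.5, "wx": 0, "wy": 0, "wz": 0, "jaw": 0}, {"tx": 0, "ty": 0, "tz": 0, "wx": 0, "wy": 0, "wz": 0, "jaw": 0}, {"tx": 0, "ty": 0, "tz": 0, "wx": 0, "wy": 0, "wz": 0, "jaw": 0}]'

```text
time: 86.5
tool_pos: [515.0, 242.5, 210.2]
tcp_rot: [-0.824, 1.569, -2.458]
contact_force: [-0.4, 0.0, 0.1]
grip_width: 45.9
```

```bash
python3 - <<'E'
from h import *
go([515,244,151.5],-1.633)
a=imaging.capture('scene');b=imaging.capture('side'); cv2.imwrite('pics/ss53.png',b); cv2.imwrite('pics/sc53.png',a)
E
```

```text
t 86.50 p [515.  242.5 210.2] z-yaw -1.634 down [-0.001 -0.001 -1.   ] F [-0.4  0.   0.1] w 45.9 q [ 0.31  0.43  1.4  -0.    1.31  1.94]
rot [-0.001  0.001  0.001] rows>=0.0  shift cm [ 5.87 -0.01 -0.15] rows>=1.3
```

View pics/ss53.png

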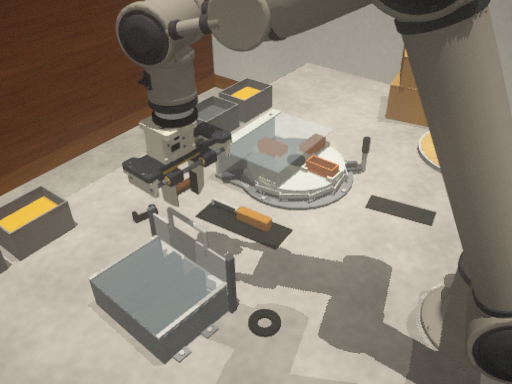

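The jaws are open over the pull bar at (185,225). Lower and pinch.

>>> arm_command --plan '[{"tx": 2, "ty": 0, "tz": -0.1, "wx": 0, "wy": 0, "wz": 0, "jaw": 0}, {"tx": 2, "ty": 0, "tz": -0.05, "wx": 0, "wy": 0, "wz": 0, "jaw": 0}, {"tx": 1.4, "ty": 0, "tz": 0, "wx": 0, "wy": 0, "wz": 0, "jaw": 0}, {"tx": 0.45, "ty": 0, "tz": 0, "wx": 0, "wy": 0, "wz": 0, "jaw": 0}, {"tx": 0, "ty": 0, "tz": 0, "wx": 0, "wy": 0, "wz": 0, "jaw": -1}, {"tx": 0, "ty": 0, "tz": 0, "wx": 0, "wy": 0, "wz": 0, "jaw": -1}, {"tx": 0, "ty": 0, "tz": 0, "wx": 0, "wy": 0, "wz": 0, "jaw": -1}, {"tx": 0, "ty": 0, "tz": 0, "wx": 0, "wy": 0, "wz": 0, "jaw": -1}, {"tx": 0, "ty": 0, "tz": 0, "wx": 0, "wy": 0, "wz": 0, "jaw": -1}, {"tx": 0, "ty": 0, "tz": 0, "wx": 0, "wy": 0, "wz": 0, "jaw": -1}]'

```text
time: 87.6
tool_pos: [514.8, 244.8, 153.1]
tcp_rot: [0.642, 1.57, -0.991]
contact_force: [0.5, -3.2, 2.9]
grip_width: 8.6
```

>>> arm_command --plan '[{"tx": 1, "ty": 0, "tz": 0, "wx": 0, "wy": 0, "wz": 0, "jaw": -1}, {"tx": 1.5, "ty": 0, "tz": 0, "wx": 0, "wy": 0, "wz": 0, "jaw": -1}, {"tx": 1.5, "ty": 0, "tz": 0, "wx": 0, "wy": 0, "wz": 0, "jaw": -1}, {"tx": 1.5, "ty": 0, "tz": 0, "wx": 0, "wy": 0, "wz": 0, "jaw": -1}, {"tx": 0.6, "ty": 0, "tz": 0, "wx": 0, "wy": 0, "wz": 0, "jaw": -1}, {"tx": 0.3, "ty": 0, "tz": 0, "wx": 0, "wy": 0, "wz": 0, "jaw": -1}, {"tx": 0, "ty": 0, "tz": 0, "wx": 0, "wy": 0, "wz": 0, "jaw": -1}]'

```text
time: 88.3
tool_pos: [514.8, 244.8, 88.4]
tcp_rot: [-0.132, 1.57, -1.765]
contact_force: [1.8, -4.2, -3.2]
grip_width: 8.9
```

```bash
python3 - <<'E'
from h import *
go([515,244,85],-1.633)
a=imaging.capture('scene');b=imaging.capture('side'); crop(b,80,150,250,360,4,'ss54.png'); cv2.imwrite('pics/sc54.png',a)
E
```

```text
t 88.30 p [514.8 244.8  88.4] z-yaw -1.633 down [-0.    -0.001 -1.   ] F [ 1.8 -4.2 -3.2] w 8.9 q [ 0.31  0.55  1.57 -0.    1.03  1.94]
rot [-0.     0.001  0.   ] rows>=0.0  shift cm [0.34 0.03 0.08] rows>=0.1
```

View pics/ss54.png

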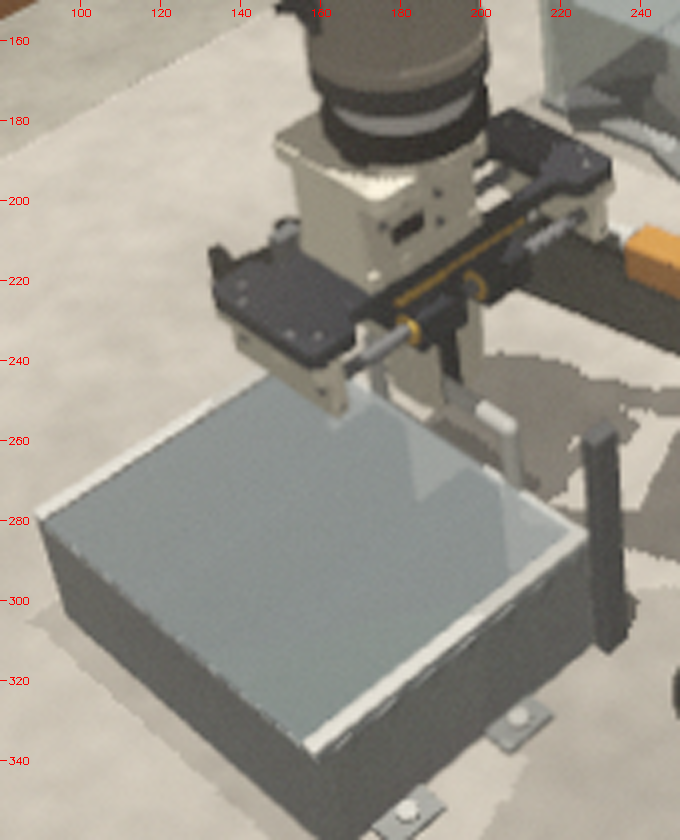

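The bar followed the jaws, visible beside them at (200,252), and the gate is near shut. I press on until it hits the stop.

>>> arm_command --plan '[{"tx": 0.2, "ty": 0, "tz": 0, "wx": 0, "wy": 0, "wz": 0, "jaw": -1}, {"tx": 0.2, "ty": 0, "tz": 0, "wx": 0, "wy": 0, "wz": 0, "jaw": -1}, {"tx": 0, "ty": 0, "tz": 0, "wx": 0, "wy": 0, "wz": 0, "jaw": -1}, {"tx": 0, "ty": 0, "tz": 0, "wx": 0, "wy": 0, "wz": 0, "jaw": -1}]'

```text
time: 88.8
tool_pos: [514.9, 244.9, 87.0]
tcp_rot: [1.428, 1.569, -0.204]
contact_force: [-3.9, -7.3, 15.4]
grip_width: 8.8
```

At 87 mm (66 mm of travel) with 15 N of resistance, the gate is on its stop. Release and retreat.

>>> arm_command --plan '[{"tx": 0, "ty": 0, "tz": 0, "wx": 0, "wy": 0, "wz": 0, "jaw": 0}, {"tx": 0, "ty": 0, "tz": 0, "wx": 0, "wy": 0, "wz": 0, "jaw": 0}, {"tx": 0, "ty": 0, "tz": 0, "wx": 0, "wy": 0, "wz": 0, "jaw": 0}, {"tx": -1.5, "ty": 0, "tz": 0, "wx": 0, "wy": 0, "wz": 0, "jaw": 0}, {"tx": -3, "ty": 0, "tz": 0, "wx": 0, "wy": 0, "wz": 0, "jaw": 0}, {"tx": -4, "ty": 0, "tz": 0, "wx": 0, "wy": 0, "wz": 0, "jaw": 0}, {"tx": -4, "ty": 0, "tz": 0, "wx": 0, "wy": 0, "wz": 0, "jaw": 0}, {"tx": 0, "ty": -3, "tz": 4, "wx": 0, "wy": 0, "wz": 0, "jaw": 0}, {"tx": 0, "ty": -3, "tz": 4, "wx": 0, "wy": 0, "wz": 0, "jaw": 0}, {"tx": 0, "ty": -3, "tz": 4, "wx": 0, "wy": 0, "wz": 0, "jaw": 0}, {"tx": 0, "ty": -2, "tz": 4, "wx": 0, "wy": 0, "wz": 0, "jaw": 0}, {"tx": 0, "ty": 0, "tz": 0, "wx": 0, "wy": 0, "wz": 0, "jaw": 0}, {"tx": 0, "ty": 0, "tz": 0, "wx": 0, "wy": 0, "wz": 0, "jaw": 0}]'

```text
time: 90.1
tool_pos: [395.1, 92.1, 210.1]
tcp_rot: [2.082, 1.569, 0.448]
contact_force: [-0.3, -0.2, -1.2]
grip_width: 45.7
```

```bash
python3 - <<'E'
from look import *
st()
C,im=look('w55');b=imaging.capture('side');a=imaging.capture('scene'); cv2.imwrite('pics/sc55.png',a);cv2.imwrite('pics/ss55r.png',b)
crop(b,80,120,370,360,2,'ss55.png')
Cs=cam('side'); print('bar ends shut',proj(Cs,tw(BIN,[(-86,-50,106),(-86,50,106)])).round(1).tolist(),'up',proj(Cs,tw(BIN,[(-86,-50,172),(-86,50,172)])).round(1).tolist())
E
```

```text
t 90.10 p [395.1  92.1 210.1] z-yaw -1.635 down [ 0.001  0.001 -1.   ] F [-0.3 -0.2 -1.2] w 45.7 q [0.04 0.13 1.83 0.   1.19 1.67]
bar ends shut [[172.6, 235.2], [207.0, 257.4]] up [[168.7, 209.6], [204.4, 231.4]]
```

View pics/ss55.png

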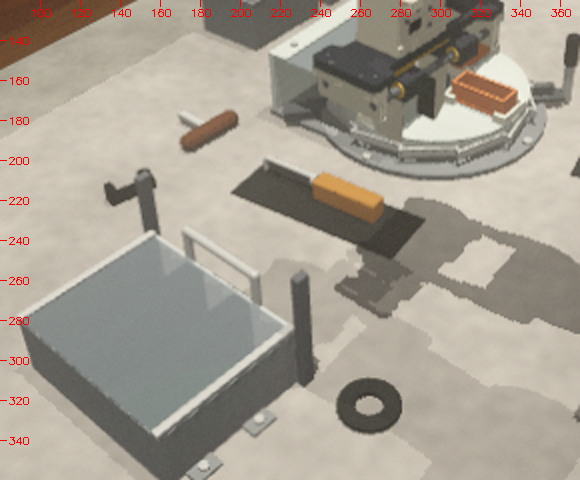

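View pics/w55.png

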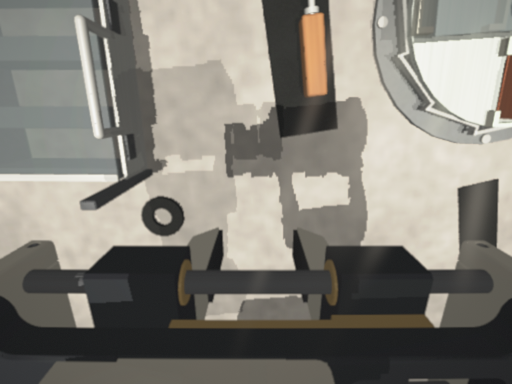

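View pics/sc55.png

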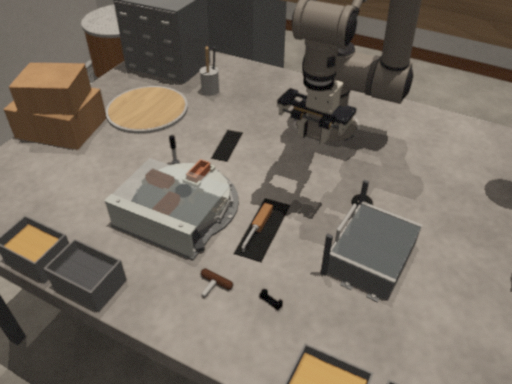

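The bar is at (173,235)–(208,257) in the side view, matching the shut prediction. I check the pick tip and the three shells in the scene view.

```bash
python3 - <<'E'
from look import *
a=cv2.imread('pics/sc55.png'); crop(a,225,190,305,270,8,'sc55a.png'); crop(a,100,140,250,260,5,'sc55b.png')
C=cam('scene'); M=pose((557,30),.092)
u=np.array([np.cos(.0616),np.sin(.0616),0]); g=np.array([535.8,14.5,17]); t=g+125*u-[0,0,12]
print('tip',proj(C,t),'mat corners',proj(C,tw(M,[(115,40,3),(115,-40,3),(-115,-40,3),(-115,40,3)])))
b=cv2.imread('pics/ss55r.png'); crop(b,190,185,300,260,6,'ss55a.png')
E
```

```text
tip [[242.71909518 251.41364392]] mat corners [[261.1811265  261.72837106]
 [232.91763685 252.80857755]
 [264.66688594 197.36580669]
 [290.33418599 204.44923418]]
```

View pics/sc55a.png

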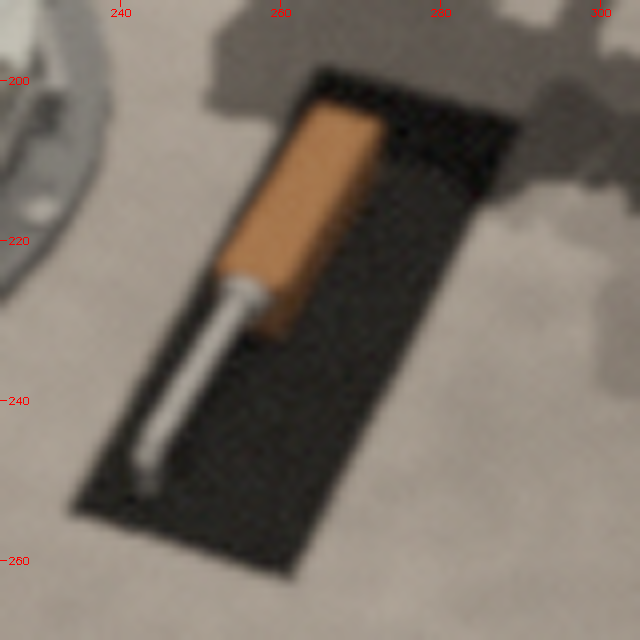

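View pics/sc55b.png

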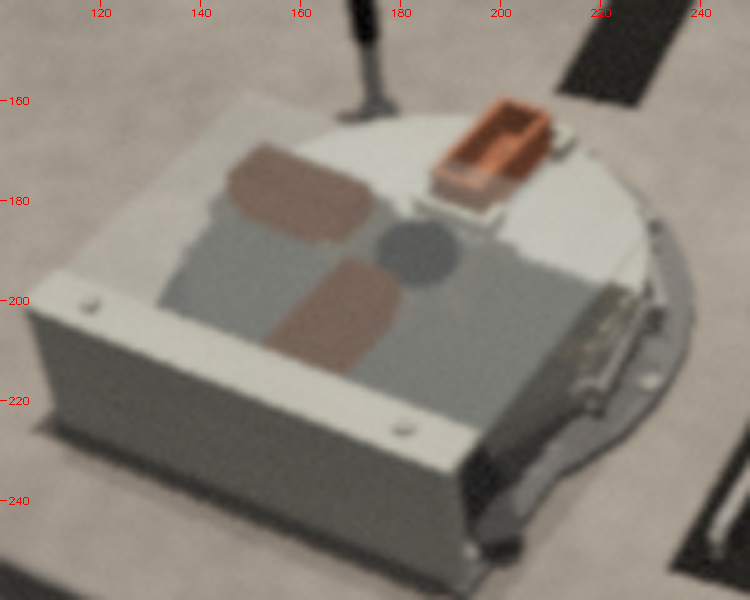

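View pics/ss55a.png

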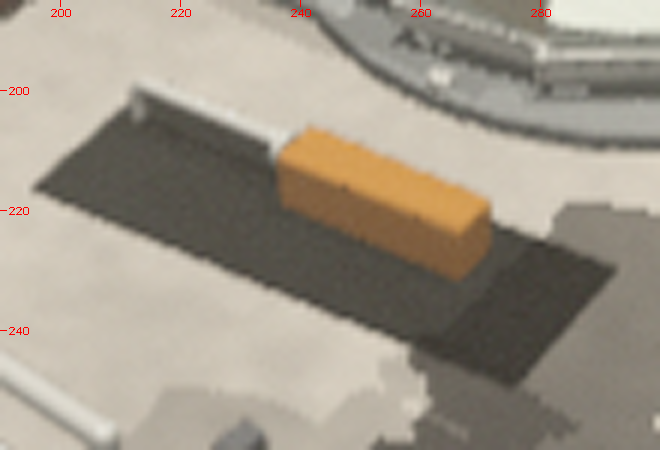

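The pick's tip at (243.5,251) is inside the mat outline, at its predicted position, and the pick is flat. All three shells are in nests, the gate is shut, and the bystanders at (216,279), (271,299) and the washer are untouched. I hand in.

```bash
python3 -c "
from plant import bot
print(bot.close_job())"
```

```text
the job is handed in; nothing more can be done
None
```

I did the whole job and handed it in at about 90 s of the 210 s allowed; no verdict was reported.

- **Gate:** I lifted it fully at the start. At the end I pushed it shut with about 66 mm of travel, until it met its stop at 15 N. In the side view the bar lies where the shut position predicts.
- **Shells:** All three were dragged out with the pick and loaded one to a nest. The last one met the nest floor at the same height and force as the first two. In the final pictures one sits at the opening and two under the guard.
- **Pick:** It was knocked a little aside on the mat after I put it back. I measured the handle centre at (-23, -13) mm and the hook tip at (102, -17) mm in the mat frame. That is inside the 117 and 42 mm limits and lying flat, so I left it there.
- **Bystanders:** The claw, key handle and washer look untouched. The gripper is clear of everything.

No check failed. One reading was slightly off: the gripper opening on the gate bar read about 8.8 mm, where I expected 10 mm. The bar still followed the jaws all the way down.

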